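# Lock the zoom shaft and rebuild the lens stack

## Robot

A 7-joint arm with a two-finger parallel gripper is mounted at the origin on the work surface. World frame = base frame: x ahead of the robot, y to its left, z up, the work surface at z = 0. Lengths are in m, angles in rad, forces in N, time in s.
With the tool pointing down it reaches from about 0.425 to 0.875 m from the base axis. Payload 4.7 kg.
Tool frame: the origin (TCP) lies midway between the tips of the shut fingers; the grasp point (between the pads) lies 19 mm behind it (env.pinch_z is the distance from the TCP to the grasp point, in m); z points along the fingers, y is the direction in which the jaws open and shut (so a half turn about z gives the same grasp; the last joint's range is limited). The gripper opens to 87 mm and grips with 3 to 60 N. Pads are 19 mm wide; open, the fingers measure 117 mm over their backs; the gripper's body (75 mm by 190 mm) begins 51 mm behind the grasp point.
Start: joints at [1.126, 0.321, -0.07, 1.45, 0.023, 1.371, -0.057], TCP at [0.288, -0.583, 0.223] pointing down, gripper open.
Joint ranges: [-2.86, 2.86], [-0.3, 2.09], [-1.38, 1.24], [0.06, 2.45], [-1.56, 4.7], [0.09, 2.05], [-2.69, 2.69]. Speed limits (rad/s): [2.57, 2.57, 3.14, 3.14, 3.14, 3.14, 3.14].

## Interface

Orientations are given as [roll, pitch, yaw] about the fixed x, y, z axes, in that order (R = Rz(yaw) Ry(pitch) Rx(roll)).
In Python, from plant import monitor, imaging, env gives the robot as it stands.
- The arm moves only by the tool drive_tool, never from a script. Its argument "targets" is a list of rows, each a list of 3 entries, a list of its own where there are three numbers: the turn, a rotation vector about the tool's x, y, z in rad, then the shift along the tool's x, y, z in mm, then the closure in counts, from 0 (fully open) to 255 (shut). A call has 1 to 10 rows; each row shifts and turns the pose as measured when the row begins, along the tool's axes as they then stand; what a row does not reach is not made up. A row lasts 1/10 s, in which the tool goes at most 50 mm and 8.59 degrees, less where a joint would pass 70% of its speed; a pose out of reach is approached as far as the arm can. A call is refused whole if a number of a shift passes 50 or a number of a turn 0.15, either way. A call with a gripper value outside its range is refused whole. The fingers move at their own pace and stop on an object; "force" is the grip in N (left out, the last holds). Time passes only in rows, so rows that do not move let the fingers close. It gives the time, the measured TCP pose, the force and the opening at its end, in the units of the state.
- monitor.state(): the state, without advancing time (a new reading comes with each control period).
- imaging.grab_frame(name): name is "side" or "top" or "wrist"; returns a dict with "image" (400x640x3 uint8, blue, green, red), "range_z" (400x640 float32, m along the optical axis (not along the pixel's ray), 0 where there is no reading), "mtx" (3x3 intrinsics, pixels), "k1" (the pictures are not rectified: a ray, as slopes to the right and down, at radius r is drawn at 1 + k1 r^2 times it, then the intrinsics apply), "view" (4x4, takes a point from world to camera coordinates). Camera axes: x right, y up, looking along -z (the intrinsics and any distortion apply to the point x, -y, -z); pixel columns grow to the right and rows downward; lengths in m; the calibration is good to about 2 mm. A picture is of the moment at which its call begins.
- env.job_done(): hands the job in, once; it reports no verdict.
Trained networks look in a picture, given as the dict that the camera call returned (one of the last four; its "shot" number tells which), for a name from the list of things; names that differ only in an ending like _2 or _b are one class to them, and where a whole thing is asked for, a point or a joint stands for the part that bears it (a point fixed in the world has none). Each returns a list of dicts, best first, with "score" (0 to 1); they miss things now and then, are a little off and sometimes report something else, mostly with a low value. They report only what shows in the picture. A call takes as long as a camera call.
- imaging.spot_in(picture, query): "bbox" ([left, top, right, bottom] in pixels, round what is visible of it).
- imaging.silhouettes(picture, query): "mask" (400x640 bool, what is visible of it) and "bbox" ([left, top, right, bottom] in pixels, round what is visible of it).
The state is a dict: "time_s": time; "joints": joint angles; "joint_vel": joint speeds; "tau": joint torques, N m; "tcp_pos": TCP position; "orientation": TCP orientation; "ft_force": force on the tool from outside, world axes, zero at the start; "ft_torque": the same for the moment, N m; "grip_width": finger opening in m.
Only numpy, scipy, OpenCV 4.12 (cv2) and the standard library are available. Lean on these libraries where they do the work, as an engineer would, in place of code of your own. Each camera call takes 0.05 s, during which the arm holds its last target.

## Task

Please rebuild the optics of this microscope zoom head. First lock the zoom shaft: put the steel lock pin in the hole of the guide block, bring the setting lever back slowly until you feel the shaft's cross-hole line up and the pin drops, and press the pin fully home. Then stack into the lens tube, flat and one after another, the thin lens, all the spacer rings on the bench and last the thick lens, and close the tube with the dust cap; leave the other tools lying where they are.

Things in the scene. Friction and masses are not known exactly. Their poses are not given: they have to be found in the camera images.
- zoom_head: Zoom head of a microscope, fixed on the bench on a dark plate 150 (x) x 190 (y) x 10 mm. Origin: centre of its underside; z up, only its yaw varies. Along its own y axis: the upright slotted lens tube at y = -60 mm, the bearing block with the lock-pin hole at y = +32 mm, the setting lever outboard at y = +71 to +119 mm. The steel zoom shaft runs level along y, hidden in the bearing block.
- tube_seat (a point): Centre of the flat ledge at the bottom of the lens tube, 48 mm above the bench; axes as zoom_head. Dark upright tube, bore 42 mm, wall 5 mm, reaching from 4 mm below to 47 mm above the ledge. Two slots 30 mm wide cut its wall full height on zoom_head's -x and +x sides, so that fingers closing along zoom_head's x can carry a part straight down inside; the wall stands on the -y and +y sides.
- tube_mouth (a point): Centre of the tube's upper rim, 47 mm above the ledge, 95 mm above the bench; the bore has a 3 mm lead-in bevel at the rim.
- pin_boss (a point): Mouth of the vertical lock-pin hole, mid-top of the aluminium guide block (40 x 44 mm, top 86 mm above the bench). Hole 11.2 mm with a 2.5 mm bevel, 22 mm deep down to the top of the shaft, then on through the shaft's cross-hole (11.8 mm) into the block below. Until the cross-hole lines up, a pin put in stands with its tip on the shaft, 23 mm below this point, its head 47 mm above the block.
- shaft_axis (a point): Point on the zoom shaft's axis (level, along zoom_head's y, 48 mm above the bench) beside the lever's grip; fixed. Shaft diameter 30 mm; it turns stiffly (about 0.2 N m) and stays where left, with stops 0.85 rad either side of where the cross-hole is upright. Within about 0.03 rad of upright (turn slowly) the pin drops 25 to 45 mm of its own weight and then locks the shaft.
- lever_grip_mid (a point): Middle of the setting lever's black grip, a revolving roller 14 mm thick, 36 mm long, lying along zoom_head's y, 60 mm from shaft_axis. The lever is clamped to the shaft at no set angle: the hole lines up with the lever anywhere within 0.36 rad of straight up. At the start the shaft is 0.28 to 0.78 rad past that, with the grip too far to zoom_head's +x; bring it back towards -x.
- lock_pin: Steel pin 88 mm long: shank 10 mm thick, 70 mm long with bevelled tip; knurled head 20 mm wide, 18 mm high. Origin at the tip's centre, z towards the head. Starts head up in pin_block. Dropped into the lined-up hole it mostly stops short, at the latest on a spring plunger, head 4 to 23 mm above the guide block: press with 10 to 15 N until the head lies on the block (tip 70 mm below pin_boss).
- pin_block: black block 56 x 56 x 45 mm, fixed, with one hole 12.5 mm wide and 34 mm deep in which the pin stands; origin at the centre of its underside
- thin_lens: thin lens in a dark round cell, outside diameter 40 mm, 8 mm thick, small window of 20 mm; flat on the bench. Origin: centre of the underside, z along its axis. Both faces are alike.
- thick_lens: thick lens in a dark round cell, outside diameter 40 mm, 14 mm thick, wide window of 33 mm; flat on the bench. Origin: centre of the underside, z along its axis. Both faces are alike.
- dust_cap: black dust cap, 26 mm high: plug of diameter 39 mm and 5 mm height below, flange of diameter 52 mm and 5 mm thickness, round knob of diameter 22 mm and 16 mm height on top. Origin: centre of the plug's underside, z up through the knob. It lies plug down on the bench; in place the flange lies on the tube's rim, the plug 5 mm inside.
- spacer_a: plain aluminium spacer ring, outside diameter 40 mm, hole 31 mm, 6 mm thick, flat on the bench; origin: centre of the underside. One to three of these (alike) are on the bench; the others are absent.
- spacer_b: plain aluminium spacer ring, outside diameter 40 mm, hole 31 mm, 6 mm thick, flat on the bench; origin: centre of the underside. One to three of these (alike) are on the bench; the others are absent.
- spacer_c: plain aluminium spacer ring, outside diameter 40 mm, hole 31 mm, 6 mm thick, flat on the bench; origin: centre of the underside. One to three of these (alike) are on the bench; the others are absent.
- driver: bystander: small screwdriver with red handle, 150 mm, lying among the parts
- wrench: bystander: small open wrench, 140 mm
- tweezers: bystander: steel tweezers, about 160 mm, lying
- loupe: bystander: black eye loupe, a cone 38 mm wide and 34 mm high
- blower: bystander: rubber dust blower, a bulb 54 mm wide with a nozzle, 100 mm high
- screw_jar: bystander: small clear jar with white lid, 44 mm wide and 45 mm high

How it is judged:
On the way, in this order (a step that is already met when the one before it is completed fails the run):
1. the lock pin is through the shaft and fully home (horizontal distance between lock_pin and pin_boss below 0.003 m and z of lock_pin in the frame of pin_boss below -0.0675 m and angle between lock_pin's own z axis and vertical below 0.08 rad), for 0.2 s.
2. the thin lens lies flat on the ledge of the tube (horizontal distance between thin_lens and tube_seat below 0.0035 m and z of thin_lens in the frame of tube_seat between -0.003 and 0.003 m and angle between the z axis of thin_lens and the z axis of zoom_head, either way round below 0.09 rad), for 0.2 s.
3. all the spacers lie flat in the tube on the thin lens (all of step 2 and horizontal distance between each of spacer_a, spacer_b, spacer_c and tube_seat below 0.0035 m and z of spacer_a in the frame of tube_seat between 0.005 and 0.0225 m and angle between the z axis of each of spacer_a, spacer_b, spacer_c and the z axis of zoom_head, either way round below 0.09 rad and z of spacer_b in the frame of tube_seat between 0.005 and 0.0225 m and z of spacer_c in the frame of tube_seat between 0.005 and 0.0225 m), for 0.2 s.
4. the thick lens lies flat in the tube above the spacers (horizontal distance between thick_lens and tube_seat below 0.0035 m and z of thick_lens in the frame of tube_seat between 0.012 and 0.0285 m and angle between the z axis of thick_lens and the z axis of zoom_head, either way round below 0.09 rad and z of thick_lens in the frame of spacer_a above 0.004 m and z of thick_lens in the frame of spacer_b above 0.004 m and z of thick_lens in the frame of spacer_c above 0.004 m), for 0.2 s.
5. the dust cap closes the tube (horizontal distance between dust_cap and tube_mouth below 0.0035 m and z of dust_cap in the frame of tube_mouth between -0.008 and -0.003 m and angle between dust_cap's own z axis and vertical below 0.06 rad), for 0.2 s.
At the end, for the whole second after the job is handed in: Pin through the shaft, head on the guide block (2.5 mm); in the tube, within 3.5 mm of its axis and flat within 5 degrees: thin lens on the ledge, spacers on it, thick lens on top; dust cap on the rim (2 mm, level within 3.5 degrees); nothing held, all at rest (all of step 1 and all of step 3 and all of step 4 and all of step 5 and contact force between the fingers and lock_pin below 0.2 N and contact force between the fingers and thin_lens below 0.2 N and contact force between the fingers and thick_lens below 0.2 N and contact force between the fingers and dust_cap below 0.2 N and contact force between the fingers and spacer_a below 0.2 N and contact force between the fingers and spacer_b below 0.2 N and contact force between the fingers and spacer_c below 0.2 N and linear speed of each of lock_pin, thick_lens, dust_cap below 0.02 m/s); the robot touches nothing.
It fails at once if one of the other tools was moved more than 60 mm (distance of any of driver, wrench, tweezers, loupe, blower, screw_jar from where it was at the start of the episode above 0.06 m).
Of spacer_a, spacer_b, spacer_c only 1 to 3 are there at a start; the rules pass over those that are not, and their reading is None.
At some moment in a run one of thin_lens, thick_lens, spacer_a, spacer_b, spacer_c, dust_cap may be knocked a few centimetres aside while the robot is not near it.
It also fails if it takes over 210 s, if anything falls off the work surface, if the arm or the gripper's body presses on something with over 40 N, if the wrist force passes 120 N, or if a joint passes its speed limit or range.

## Working session

There is one attempt and no reset: what is moved stays moved. The work goes in short steps, Python scripts to look and compute and a tool call to move; the robot and the scene stay as the last step left them, time stands still between calls to the robot, and variables do not carry over. Pictures are saved under pics/ and viewed, and the job is handed in when it is done.

Besides the shell and the picture viewer there is one more tool, called after "Emit:" as name([rows], argument=value, ...), one row to a line, values as JSON. drive_tool: Moves the arm, as the interface text tells. Its arguments: {"type":"object","properties":{"targets":{"type":"array","items":{"type":"array"}},"force":{"type":"number"}},"required":["targets"]}

```bash
ls; mkdir -p pics; cat > h.py <<'E'
import numpy as np, cv2
from plant import monitor, imaging, env
from scipy.spatial.transform import Rotation as R
def grab(n): return imaging.grab_frame(n)
def pix2world(f,u,v,z=None,depth=None):
    K=f['mtx'];k1=f['k1'];V=np.array(f['view'])
    u=np.atleast_1d(u).astype(float);v=np.atleast_1d(v).astype(float)
    xd=(u-K[0][2])/K[0][0];yd=(v-K[1][2])/K[1][1]
    x,y=xd.copy(),yd.copy()
    for _ in range(30):
        s=1+k1*(x*x+y*y);x=xd/s;y=yd/s
    d=np.stack([x,-y,-np.ones_like(x)],1)
    Rt=V[:3,:3];t=V[:3,3];C=-Rt.T@t
    dw=d@Rt
    if depth is not None: return C+dw*np.atleast_1d(depth)[:,None]
    lam=(z-C[2])/dw[:,2]
    return C+dw*lam[:,None]
def world2pix(f,P):
    P=np.atleast_2d(P);V=np.array(f['view']);c=P@V[:3,:3].T+V[:3,3]
    x=c[:,0]/-c[:,2];y=-c[:,1]/-c[:,2];s=1+f['k1']*(x*x+y*y)
    K=f['mtx'];return np.stack([K[0][0]*x*s+K[0][2],K[1][1]*y*s+K[1][2]],1)
def cloud(f,mask=None):
    d=f['range_z']; m=d>0
    if mask is not None: m&=mask
    v,u=np.nonzero(m); return pix2world(f,u,v,depth=d[v,u]),u,v
def st():
    s=monitor.state(); print({k:np.round(s[k],4).tolist() for k in ['time_s','tcp_pos','orientation','ft_force','grip_width','joints']}); return s
E
python3 - <<'E'
from h import *
st()
for n in ['top','side','wrist']:
    f=grab(n); cv2.imwrite(f'pics/{n}0.png',f['image']); np.savez(f'/tmp/{n}0.npz',**{k:np.array(v) for k,v in f.items()})
    V=np.array(f['view']);print(n,(-V[:3,:3].T@V[:3,3]).round(3),f['k1'],f['mtx'],f['shot'])
    for q in ['zoom_head','lock_pin','pin_block','thin_lens','thick_lens','dust_cap','spacer_a','lever_grip_mid','driver','wrench','tweezers','loupe','blower','screw_jar']:
        print(q,[(np.round(r['bbox']).tolist(),round(r['score'],2)) for r in imaging.spot_in(f,q)][:4])
E
```

```text
pics
{'time_s': 0.0, 'tcp_pos': [0.2876, -0.5823, 0.2215], 'orientation': [-3.1397, 0.0001, 0.4588], 'ft_force': [0.5837, -0.188, 0.2067], 'grip_width': 0.0869, 'joints': [1.1261, 0.3218, -0.0701, 1.4517, 0.0226, 1.3708, -0.0569]}
top [ 0.289 -0.006  1.178] -0.06863146500742344 [[454.43128185   0.         316.40312109]
 [  0.         454.43128185 201.70605267]
 [  0.           0.           1.        ]] 1
zoom_head [([232.0, 157.0, 325.0, 224.0], 0.89)]
lock_pin [([163.0, 216.0, 178.0, 221.0], 0.4)]
pin_block [([166.0, 211.0, 191.0, 233.0], 0.89)]
thin_lens [([411.0, 229.0, 421.0, 242.0], 0.6)]
thick_lens [([415.0, 185.0, 429.0, 199.0], 0.65)]
dust_cap [([407.0, 145.0, 427.0, 167.0], 0.72)]
spacer_a [([363.0, 201.0, 368.0, 206.0], 0.44)]
lever_grip_mid [([231.0, 157.0, 248.0, 164.0], 0.39)]
driver [([396.0, 177.0, 404.0, 229.0], 0.64), ([233.0, 157.0, 326.0, 225.0], 0.37), ([253.0, 236.0, 297.0, 250.0], 0.16)]
wrench [([443.0, 156.0, 487.0, 192.0], 0.96)]
tweezers [([256.0, 234.0, 299.0, 252.0], 0.81)]
loupe [([446.0, 198.0, 463.0, 213.0], 0.46), ([228.0, 154.0, 327.0, 226.0], 0.19)]

[... 850 characters left out ...]
 285.0], 0.55)]
wrench [([364.0, 331.0, 412.0, 398.0], 0.77)]
tweezers [([281.0, 168.0, 303.0, 202.0], 0.48)]
loupe [([332.0, 333.0, 347.0, 357.0], 0.9)]
blower [([242.0, 309.0, 273.0, 346.0], 0.77), ([334.0, 335.0, 351.0, 356.0], 0.33)]
screw_jar [([340.0, 121.0, 356.0, 132.0], 0.61)]
wrist [ 0.357 -0.548  0.385] 0.013751179408902789 [[306.51200428   0.         323.32327157]
 [  0.         306.51200428 200.72089995]
 [  0.           0.           1.        ]] 3
zoom_head []
lock_pin []
pin_block []
thin_lens []
thick_lens []
dust_cap []
spacer_a [([82.0, 2.0, 172.0, 63.0], 0.58)]
lever_grip_mid []
driver []
wrench []
tweezers []
loupe []
blower [([87.0, 5.0, 168.0, 64.0], 0.82)]
screw_jar []
```

```bash
python3 - <<'E'
import cv2
for n,(a,b,c,d) in {'top':(130,140,500,290),'side':(230,95,450,400)}.items():
    im=cv2.imread(f'pics/{n}0.png')[b:d,a:c]; s=2 if n=='side' else 2.1
    if n=='side': s=1.9
    cv2.imwrite(f'pics/{n}0z.png',cv2.resize(im,None,fx=s,fy=s,interpolation=cv2.INTER_CUBIC))
E
```

```text
(no output)
```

View pics/top0z.png

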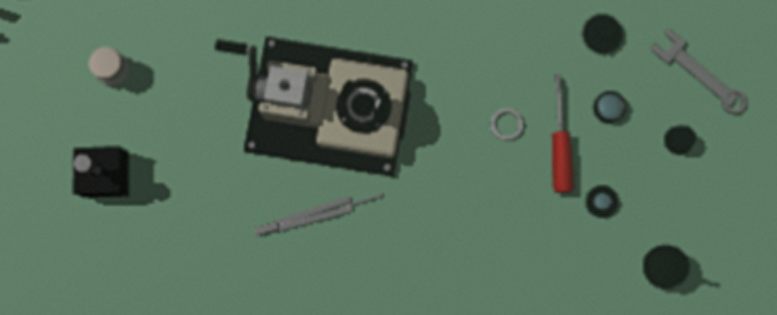

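View pics/side0z.png

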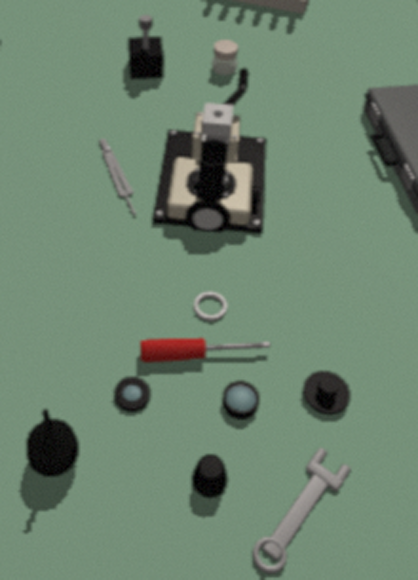

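View pics/top0.png

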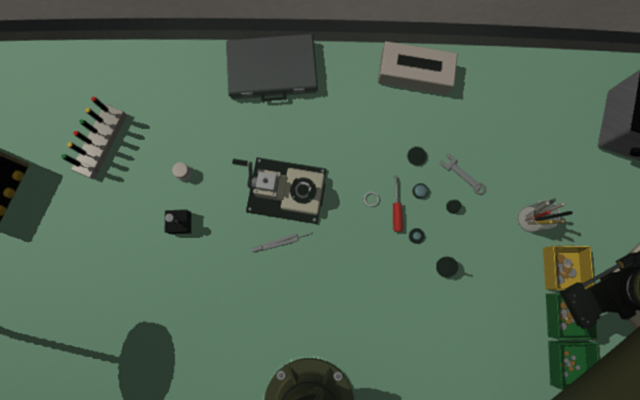

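View pics/side0.png

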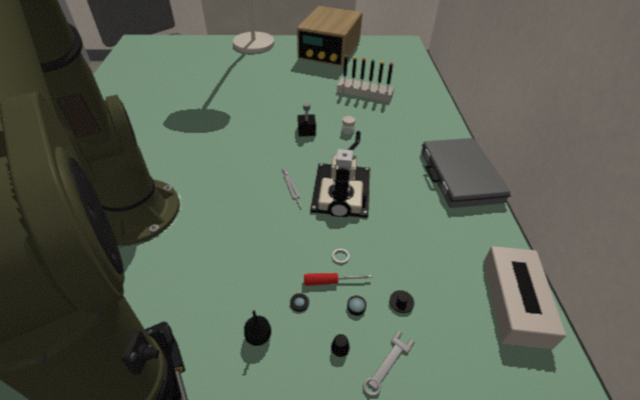

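```bash
python3 - <<'E'
from h import *
f=dict(np.load('/tmp/top0.npz')); 
def w(n,u,v,z): print(n,pix2world(f,u,v,z=z)[0].round(4))
w('corner TL-lever',130+268/2.1,140+38/2.1,.01);w('TR',130+412/2.1,140+63/2.1,.01);w('BR',130+397/2.1,140+174/2.1,.01);w('BL',130+246/2.1,140+152/2.1,.01)
w('pinhole',130+285/2.1,140+86/2.1,.086);w('tube',130+363/2.1,140+105/2.1,.095);w('grip',239.5,160.5,.09)
w('pinhead',130+82/2.1,140+163/2.1,.099)
w('thin',416,235.5,.008);w('thick',422,192,.014);w('cap',417,156,.01);w('spacer',130+507/2.1,140+124/2.1,.006)
for n,b in dict(driver=(396,177,404,229),wrench=(443,156,487,192),tweez=(256,234,299,252),loupe=(446,198,463,213),blower=(436,258,459,279),jar=(174,162,190,182)).items():
    w(n,b[0],b[1],.01);w(n,b[2],b[3],.01)
P,u,v=cloud(f)
P=P.reshape(-1,3);print(len(P), P.min(0),P.max(0))
E
```

```text
corner TL-lever [0.6195 0.1483 0.01  ]
TR [ 0.59   -0.0346  0.01  ]
BR [ 0.4486 -0.0179  0.01  ]
BL [0.4728 0.1697 0.01  ]
pinhole [0.54   0.1159 0.086 ]
tube [0.5169 0.0236 0.095 ]
grip [0.59   0.1825 0.09  ]
pinhead [0.4425 0.3448 0.099 ]
thin [ 0.4199 -0.2701  0.008 ]
thick [ 0.5343 -0.2872  0.014 ]
cap [ 0.6333 -0.2774  0.01  ]
spacer [ 0.5146 -0.1547  0.006 ]
driver [ 0.5744 -0.2199  0.01  ]
driver [ 0.4362 -0.2386  0.01  ]
wrench [ 0.6349 -0.3479  0.01  ]
wrench [ 0.5384 -0.4628  0.01  ]
tweez [0.4167 0.1444 0.01  ]
tweez [0.3723 0.0323 0.01  ]
loupe [ 0.5201 -0.3517  0.01  ]
loupe [ 0.4808 -0.3955  0.01  ]
blower [ 0.3623 -0.3203  0.01  ]
blower [ 0.3093 -0.3786  0.01  ]
jar [0.6053 0.3719 0.01  ]
jar [0.5513 0.325  0.01  ]
255021 [-0.01959328 -1.57814963 -0.77267036] [1.48265663 1.537335   0.68520349]
```

```bash
cat >> h.py <<'E'
def plan(pos,yaw=None,n=None,step=45,rotstep=.14,grip=None,s=None):
    """straight move of the TCP; prints rows"""
    s=s or monitor.state(); p=np.array(s['tcp_pos']);Rc=R.from_euler('xyz',s['orientation'])
    pos=np.array(pos,float)
    y0=s['orientation'][2]
    yaw=y0 if yaw is None else yaw
    Rt=R.from_euler('xyz',[np.pi,0,yaw])
    rv=(Rc.inv()*Rt).as_rotvec()
    d=(pos-p)*1000
    m=n or max(1,int(np.ceil(max(np.abs(d).max()/step if False else np.linalg.norm(d)/step,np.linalg.norm(rv)/rotstep))))
    rows=[];
    for i in range(m):
        Ri=Rc*R.from_rotvec(rv*i/m)
        t=Ri.inv().apply(d/m)
        r=rv/m
        rows.append([[round(float(x),3) for x in r],[round(float(x),1) for x in t]]+([grip] if grip is not None else []))
    print(m,'rows; dist',d.round(1),'rv',rv.round(3))
    for r in rows: print(str(r).replace(' ',''),end=',')
    print()
E
python3 -c "
from h import *
plan([.47,-.28,.33],1.2,grip=0)"
```

```text
9 rows; dist [182.1 302.8 107.4] rv [ 0.     0.    -0.741]
[[0.0,0.0,-0.082],[33.0,-21.2,-11.9],0],[[0.0,0.0,-0.082],[34.7,-18.4,-11.9],0],[[0.0,0.0,-0.082],[36.1,-15.5,-11.9],0],[[0.0,0.0,-0.082],[37.2,-12.5,-11.9],0],[[0.0,0.0,-0.082],[38.1,-9.4,-11.9],0],[[0.0,0.0,-0.082],[38.8,-6.2,-11.9],0],[[0.0,0.0,-0.082],[39.1,-3.0,-11.9],0],[[0.0,0.0,-0.082],[39.3,0.2,-11.9],0],[[0.0,0.0,-0.082],[39.1,3.5,-11.9],0],
```

Emit:
drive_tool([
  [[0,0,-0.082],[33,-21,-12],0],
  [[0,0,-0.082],[35,-18,-12],0],
  [[0,0,-0.082],[36,-15.5,-12],0],
  [[0,0,-0.082],[37,-12.5,-12],0],
  [[0,0,-0.082],[38,-9,-12],0],
  [[0,0,-0.082],[39,-6,-12],0],
  [[0,0,-0.082],[39,-3,-12],0],
  [[0,0,-0.082],[39,0,-12],0],
  [[0,0,-0.082],[39,3.5,-12],0],
  [[0,0,0],[0,0,0],0],
])

```text
time_s: 3.25
tcp_pos: [0.4731, -0.2683, 0.3338]
orientation: [3.141, 0.0, 1.224]
ft_force: [0.8, 0.7, -0.2]
grip_width: 0.087
```

```bash
python3 - <<'E'
from h import *
st()
f=grab('wrist'); cv2.imwrite('pics/w1.png',f['image']); np.savez('/tmp/w1.npz',**{k:np.array(v) for k,v in f.items()})
V=np.array(f['view']);print((-V[:3,:3].T@V[:3,3]).round(3),V[:3,:3].round(2))
for q,h in [('thin_lens',.008),('thick_lens',.014),('dust_cap',.01),('spacer_a',.006)]:
    for r in imaging.silhouettes(f,q)[:3]:
        m=r['mask'];P,u,v=cloud(f,m); b=np.array(r['bbox']);c=pix2world(f,(b[0]+b[2])/2,(b[1]+b[3])/2,z=h)[0]
        v,u=np.nonzero(m);print(q,round(r['score'],2),b.round(),c.round(4),P.mean(0).round(4),P[:,2].max().round(4),(P.max(0)-P.min(0)).round(3))
E
```

```text
{'time_s': 3.25, 'tcp_pos': [0.4731, -0.2683, 0.3338], 'orientation': [3.1405, 0.0003, 1.2236], 'ft_force': [0.8476, 0.6849, -0.1967], 'grip_width': 0.087, 'joints': [0.8185, 0.0801, -0.3751, 1.5215, 0.0295, 1.5444, 0.0966]}
[ 0.498 -0.194  0.496] [[ 0.94 -0.34  0.  ]
 [ 0.33  0.9  -0.29]
 [ 0.1   0.27  0.96]]
thin_lens 0.63 [284. 163. 308. 183.] [ 0.423  -0.2735  0.008 ] [ 0.4197 -0.2716  0.0069] 0.0103 [0.043 0.041 0.012]
thick_lens 0.68 [355. 143. 382. 171.] [ 0.5408 -0.2877  0.014 ] [ 0.538  -0.2836  0.0117] 0.0166 [0.04  0.04  0.017]
dust_cap 0.79 [408. 112. 440. 145.] [ 0.6346 -0.2759  0.01  ] [ 0.6317 -0.2762  0.0136] 0.029 [0.049 0.05  0.029]
spacer_a 0.68 [309.  67. 338.  95.] [ 0.5118 -0.1579  0.006 ] [ 0.5128 -0.1544  0.0049] 0.0089 [0.039 0.039 0.01 ]
```

View pics/w1.png

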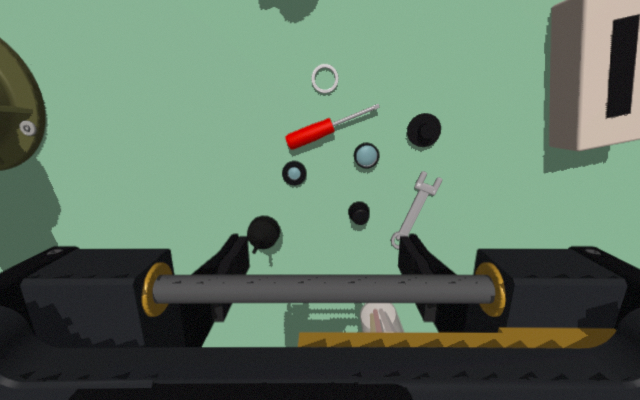

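```bash
python3 -c "
from h import *
plan([.52,-.03,.30],1.43,grip=0)"
```

```text
6 rows; dist [ 52.4 246.6 -30.7] rv [-0.005  0.003 -0.222]
[[-0.001,0.0,-0.037],[41.5,-6.4,5.0],0],[[-0.001,0.0,-0.037],[41.7,-4.9,5.0],0],[[-0.001,0.0,-0.037],[41.9,-3.3,5.0],0],[[-0.001,0.0,-0.037],[42.0,-1.8,5.1],0],[[-0.001,0.0,-0.037],[42.0,-0.2,5.1],0],[[-0.001,0.0,-0.037],[42.0,1.3,5.1],0],
```

Emit:
drive_tool([
  [[0,0,-0.037],[41.5,-6.4,5],0],
  [[0,0,-0.037],[42,-5,5],0],
  [[0,0,-0.037],[42,-3.3,5],0],
  [[0,0,-0.037],[42,-1.8,5],0],
  [[0,0,-0.037],[42,0,5],0],
  [[0,0,-0.037],[42,1.3,5],0],
  [[0,0,0],[0,0,0],0],
])

```text
time_s: 4.2
tcp_pos: [0.5193, -0.0359, 0.2943]
orientation: [-3.131, 0.002, 1.409]
ft_force: [-0.2, -0.5, -0.5]
grip_width: 0.0872
```

```bash
python3 - <<'E'
from h import *
st()
f=grab('wrist'); cv2.imwrite('pics/w2.png',f['image']); np.savez('/tmp/w2.npz',**{k:np.array(v) for k,v in f.items()})
V=np.array(f['view']);print((-V[:3,:3].T@V[:3,3]).round(3))
for q in ['zoom_head','lock_pin','pin_block','lever_grip_mid','screw_jar','tweezers','spacer_a']:
    for r in imaging.silhouettes(f,q)[:2]:
        m=r['mask'];P,u,v=cloud(f,m);print(q,round(r['score'],2),np.round(r['bbox']),P.mean(0).round(4),P.min(0).round(3),P.max(0).round(3))
E
```

```text
{'time_s': 4.2, 'tcp_pos': [0.5193, -0.0359, 0.2943], 'orientation': [-3.1305, 0.002, 1.4087], 'ft_force': [-0.2291, -0.5207, -0.5129], 'grip_width': 0.0872, 'joints': [0.5875, 0.0558, -0.5899, 1.6285, 0.0313, 1.478, -0.167]}
[0.532 0.042 0.456]
zoom_head 0.79 [263.   1. 385. 165.] [0.5351 0.0724 0.0367] [ 0.447 -0.034 -0.002] [0.62  0.173 0.097]
zoom_head 0.6 [404. 324. 411. 332.] [ 0.6135 -0.346   0.0071] [ 0.608 -0.35   0.004] [ 0.619 -0.342  0.009]
pin_block 0.68 [266.   0. 383. 165.] [0.535  0.0722 0.0367] [ 0.448 -0.04  -0.002] [0.62  0.176 0.097]
pin_block 0.37 [192.  37. 258. 150.] [0.3955 0.0888 0.0053] [ 0.37   0.001 -0.003] [0.424 0.156 0.01 ]
screw_jar 0.17 [324. 223. 350. 250.] [ 0.5161 -0.1553  0.0052] [ 0.497 -0.177 -0.001] [ 0.535 -0.134  0.008]
tweezers 0.92 [194.  39. 259. 150.] [0.3947 0.0912 0.0054] [ 0.37   0.003 -0.003] [0.423 0.156 0.01 ]
spacer_a 0.47 [323. 226. 350. 250.] [ 0.5155 -0.1544  0.0047] [ 0.495 -0.177 -0.001] [ 0.535 -0.134  0.008]
```

View pics/w2.png

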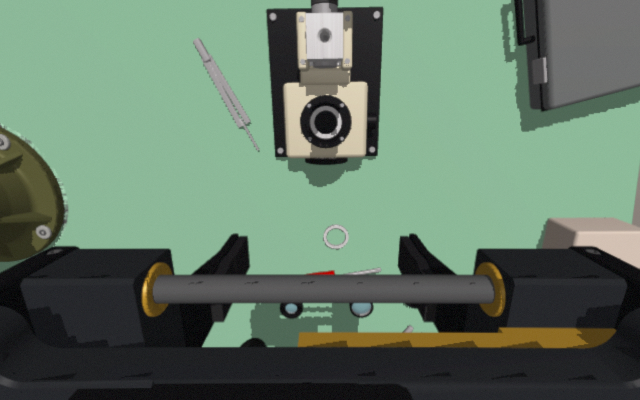

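```bash
python3 -c "
from h import *
plan([.50,.19,.30],1.43,grip=0)"
```

```text
6 rows; dist [-19.1 233.5   4.8] rv [-0.01   0.005 -0.033]
[[-0.002,0.001,-0.005],[37.8,-9.9,-0.9],0],[[-0.002,0.001,-0.005],[37.8,-9.6,-0.9],0],[[-0.002,0.001,-0.005],[37.9,-9.4,-0.9],0],[[-0.002,0.001,-0.005],[37.9,-9.2,-0.9],0],[[-0.002,0.001,-0.005],[38.0,-9.0,-0.8],0],[[-0.002,0.001,-0.005],[38.0,-8.8,-0.8],0],
```

Emit:
drive_tool([
  [[-0.002,0.001,-0.005],[38,-10,-1],0],
  [[-0.002,0.001,-0.005],[38,-9.6,-1],0],
  [[-0.002,0.001,-0.005],[38,-9.4,-1],0],
  [[-0.002,0.001,-0.005],[38,-9.2,-1],0],
  [[-0.002,0.001,-0.005],[38,-9,-1],0],
  [[-0.002,0.001,-0.005],[38,-9,-1],0],
  [[0,0,0],[0,0,0],0],
  [[0,0,0],[0,0,0],0],
])

```text
time_s: 5.4
tcp_pos: [0.5028, 0.1908, 0.3014]
orientation: [3.136, -0.001, 1.411]
ft_force: [-0.1, -1.2, -0.2]
grip_width: 0.0869
```

```bash
python3 - <<'E'
from h import *
st()
f=grab('wrist'); cv2.imwrite('pics/w3.png',f['image']); np.savez('/tmp/w3.npz',**{k:np.array(v) for k,v in f.items()})
V=np.array(f['view']);print((-V[:3,:3].T@V[:3,3]).round(3))
for q in ['zoom_head','lock_pin','pin_block','lever_grip_mid','screw_jar','tweezers','spacer_a']:
    for r in imaging.silhouettes(f,q)[:2]:
        m=r['mask'];P,u,v=cloud(f,m);print(q,round(r['score'],2),np.round(r['bbox']),P.mean(0).round(4),P.min(0).round(3),P.max(0).round(3))
E
```

```text
{'time_s': 5.4, 'tcp_pos': [0.5028, 0.1908, 0.3014], 'orientation': [3.1363, -0.0013, 1.4111], 'ft_force': [-0.1367, -1.1861, -0.184], 'grip_width': 0.0869, 'joints': [0.3303, 0.1012, -0.7944, 1.5859, 0.0745, 1.4798, -0.6277]}
[0.513 0.269 0.464]
zoom_head 0.8 [306. 159. 407. 306.] [0.5349 0.101  0.0404] [ 0.45  -0.01  -0.002] [0.621 0.199 0.304]
lock_pin 0.81 [236.  38. 263.  57.] [0.4432 0.3438 0.0924] [0.419 0.334 0.029] [0.453 0.361 0.101]
screw_jar 0.95 [343.  17. 380.  60.] [0.5734 0.3421 0.0394] [ 0.554  0.322 -0.002] [0.604 0.374 0.048]
tweezers 0.97 [242. 198. 293. 274.] [0.395  0.0917 0.0053] [ 0.371  0.018 -0.002] [0.42  0.157 0.01 ]
spacer_a 0.63 [310. 157. 407. 304.] [0.5348 0.1003 0.0406] [ 0.45  -0.067 -0.001] [0.621 0.199 0.302]
```

View pics/w3.png

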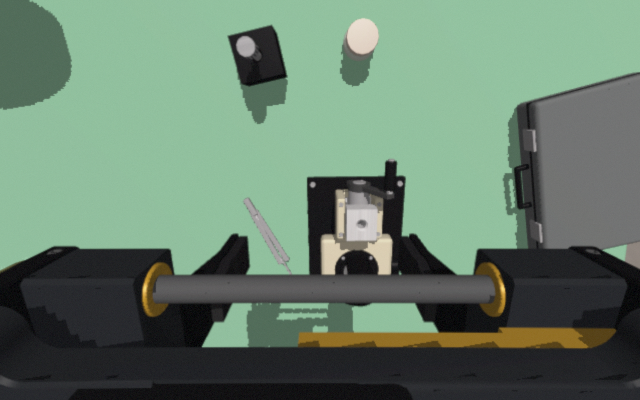

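```bash
cat > m.py <<'E'
from h import *
def rep(fn):
    f=dict(np.load(fn)); P,u,v=cloud(f); 
    print(fn)
    def sel(c,r,z0,z1):
        m=(np.hypot(P[:,0]-c[0],P[:,1]-c[1])<r)&(P[:,2]>z0)&(P[:,2]<z1); return P[m]
    Q=sel((.443,.344),.02,.09,.11)
    if len(Q): print('pinhead',len(Q),Q.mean(0).round(4),(Q.min(0)+Q.max(0))[:2].round(4)/2)
    Q=sel((.541,.115),.04,.079,.091)
    if len(Q): print('block',len(Q),Q.mean(0).round(4),cv2.minAreaRect(Q[:,:2].astype(np.float32)*1000))
    Q=sel((.52,.02),.032,.088,.1)
    if len(Q): print('tube',len(Q),Q.mean(0).round(4),(Q.min(0)+Q.max(0))[:2].round(4)/2,cv2.minEnclosingCircle(Q[:,:2].astype(np.float32)*1000))
    Q=sel((.535,.068),.16,.003,.016)
    if len(Q): print('plate',len(Q),Q.mean(0).round(4),cv2.minAreaRect(Q[:,:2].astype(np.float32)*1000))
    Q=sel((.535,.18),.09,.06,.12); Q=Q[(Q[:,1]>.15)]
    if len(Q): print('lever',len(Q),Q.mean(0).round(4),Q.min(0).round(4),Q.max(0).round(4))
    return f,P,u,v
if __name__=='__main__':
    for n in ['top0','side0','w2','w3']: rep(f'/tmp/{n}.npz')
E
python3 m.py; python3 - <<'E'
import cv2
im=cv2.imread('pics/w3.png')[150:310,290:430]
cv2.imwrite('pics/w3z.png',cv2.resize(im,None,fx=4,fy=3.7,interpolation=cv2.INTER_CUBIC))
im=cv2.imread('pics/w2.png')[0:170,250:400]
cv2.imwrite('pics/w2z.png',cv2.resize(im,None,fx=3.5,fy=3.5,interpolation=cv2.INTER_CUBIC))
E
```

```text
/tmp/top0.npz
pinhead 67 [0.4429 0.3445 0.0983] [0.4436 0.3453]
block 279 [0.5418 0.1164 0.0858] ((542.3386840820312, 116.32832336425781), (44.32796859741211, 40.944557189941406), 81.02723693847656)
tube 50 [0.5254 0.0222 0.0944] [0.52685 0.02585] ((528.6021728515625, 25.232524871826172), 25.957134246826172)
plate 2354 [0.52   0.0841 0.008 ] ((533.8831176757812, 69.3507080078125), (313.3776550292969, 310.1195983886719), 47.33723449707031)
lever 182 [0.5712 0.1681 0.0911] [0.539  0.1505 0.0601] [0.5931 0.1995 0.1094]
/tmp/side0.npz
pinhead 32 [0.4442 0.3428 0.0972] [0.44445 0.34575]
block 184 [0.5425 0.1134 0.0854] ((542.6829833984375, 115.12062072753906), (47.14279556274414, 39.91264343261719), 84.05812072753906)
tube 72 [0.526  0.0217 0.0924] [0.52745 0.0248 ] ((527.1556396484375, 24.754549026489258), 26.790143966674805)
plate 1260 [0.5168 0.0658 0.009 ] ((528.922119140625, 64.68439483642578), (293.6822814941406, 303.1014709472656), 81.70189666748047)
lever 102 [0.5775 0.164  0.0963] [0.5565 0.1504 0.0732] [0.5913 0.1962 0.1092]
/tmp/w2.npz
block 1634 [0.541  0.1155 0.0858] ((540.74
[... 234 characters left out ...]
4] ((505.6849365234375, 67.69331359863281), (242.14590454101562, 218.86380004882812), 4.788768768310547)
lever 100 [0.5469 0.1532 0.0622] [0.5378 0.15   0.06  ] [0.5614 0.1568 0.0649]
/tmp/w3.npz
pinhead 374 [0.4429 0.3443 0.0985] [0.44245 0.34435]
block 967 [0.5408 0.1168 0.0856] ((540.888671875, 115.79015350341797), (44.88835144042969, 40.099159240722656), 81.62862396240234)
tube 71 [0.5236 0.0171 0.0934] [0.5235 0.0252] ((525.40478515625, 25.202404022216797), 26.31340789794922)
plate 4191 [0.5107 0.1048 0.0093] ((497.0616455078125, 100.71066284179688), (190.25839233398438, 232.5270233154297), 81.27615356445312)
lever 727 [0.5707 0.1691 0.092 ] [0.5368 0.1502 0.06  ] [0.5899 0.1994 0.1078]
```

View pics/w3z.png

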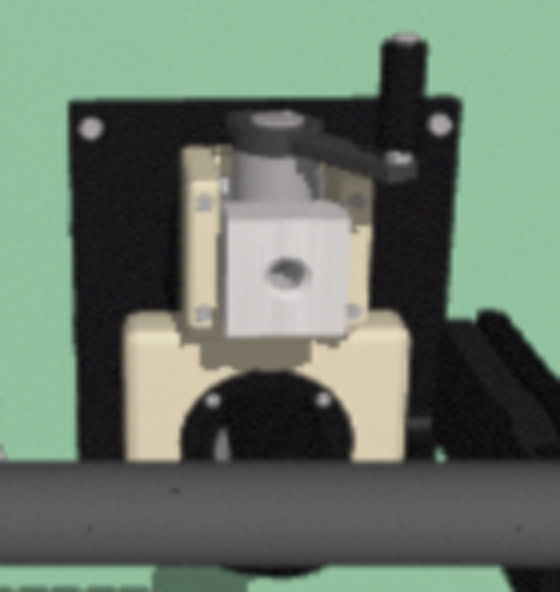

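View pics/w2z.png

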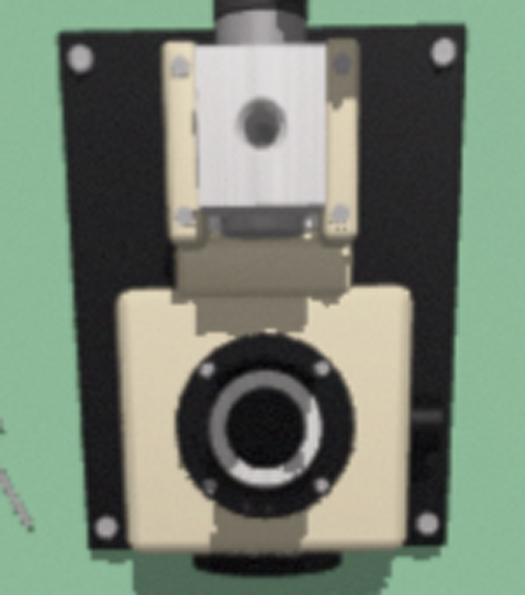

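```bash
python3 - <<'E'
from m import *
f,P,u,v=rep('/tmp/w3.npz')
o=np.array([.5364,.084]);a=-.143
ex=np.array([np.cos(a),np.sin(a)]);ey=np.array([-np.sin(a),np.cos(a)])
d=P[:,:2]-o;H=np.c_[d@ex,d@ey,P[:,2]]
m=(H[:,1]>66)|((H[:,1]>.066)&(H[:,1]<.125)&(abs(H[:,0])<.08)&(H[:,2]>.03)&(H[:,2]<.13))
Q=H[m]
for y0 in np.arange(.065,.125,.005):
    q=Q[(Q[:,1]>=y0)&(Q[:,1]<y0+.005)]
    if len(q): print(round(y0,3),len(q),q.min(0).round(4),q.max(0).round(4),q.mean(0).round(4))
plan([.443,.3443,.14],1.43,grip=0)
E
```

```text
/tmp/w3.npz
pinhead 374 [0.4429 0.3443 0.0985] [0.44245 0.34435]
block 967 [0.5408 0.1168 0.0856] ((540.888671875, 115.79015350341797), (44.88835144042969, 40.099159240722656), 81.62862396240234)
tube 71 [0.5236 0.0171 0.0934] [0.5235 0.0252] ((525.40478515625, 25.202404022216797), 26.31340789794922)
plate 4191 [0.5107 0.1048 0.0093] ((497.0616455078125, 100.71066284179688), (190.25839233398438, 232.5270233154297), 81.27615356445312)
lever 727 [0.5707 0.1691 0.092 ] [0.5368 0.1502 0.06  ] [0.5899 0.1994 0.1078]
0.065 66 [-0.0139  0.066   0.0526] [0.0117 0.07   0.0639] [-0.0022  0.0681  0.0602]
0.07 115 [-0.0153  0.0701  0.0333] [0.0365 0.075  0.1047] [0.0089 0.0734 0.0768]
0.075 225 [-0.0154  0.075   0.0332] [0.0379 0.0799 0.1047] [0.0129 0.0778 0.0783]
0.08 141 [-0.0152  0.08    0.0324] [0.0379 0.085  0.1074] [0.0053 0.0813 0.0613]
0.085 50 [0.0245 0.085  0.0986] [0.0377 0.0899 0.1074] [0.0302 0.0874 0.1044]
0.09 53 [0.0245 0.09   0.0984] [0.0373 0.095  0.1078] [0.0304 0.0927 0.1047]
0.095 39 [0.025  0.0956 0.1007] [0.0369 0.0999 0.1074] [0.0304 0.0976 0.1048]
0.1 52 [0.0251 0.1    0.1008] [0.0381 0.105  0.1071] [0.0309 0.1025 0.1048]
0.105 47 [0.0247 0.1051 0.0998] [0.0378 0.1098 0.1072] [0.0305 0.1076 0.1046]
0.11 49 [0.0248 0.1103 0.0998] [0.0376 0.115  0.1072] [0.0304 0.1125 0.1046]
0.115 53 [0.0249 0.115  0.0954] [0.0371 0.1197 0.1073] [0.0308 0.1175 0.104 ]
0.12 7 [0.028  0.1206 0.1006] [0.0349 0.121  0.1035] [0.0314 0.1207 0.1016]
6 rows; dist [ -59.9  154.2 -161.4] rv [ 0.005 -0.001 -0.021]
[[0.001,-0.0,-0.004],[23.7,-14.1,26.9],0],[[0.001,-0.0,-0.004],[23.8,-14.0,26.9],0],[[0.001,-0.0,-0.004],[23.8,-13.9,26.9],0],[[0.001,-0.0,-0.004],[23.9,-13.8,26.9],0],[[0.001,-0.0,-0.004],[23.9,-13.7,26.9],0],[[0.001,-0.0,-0.004],[24.0,-13.6,26.9],0],
```

Emit:
drive_tool([
  [[0.001,0,-0.004],[24,-14,27],0],
  [[0.001,0,-0.004],[24,-14,27],0],
  [[0.001,0,-0.004],[24,-14,27],0],
  [[0.001,0,-0.004],[24,-14,27],0],
  [[0.001,0,-0.004],[24,-14,27],0],
  [[0.001,0,-0.004],[24,-14,25],0],
  [[0,0,0],[0,0,0],0],
  [[0,0,0],[0,0,0],0],
])

```text
time_s: 6.6
tcp_pos: [0.4464, 0.3448, 0.1364]
orientation: [3.137, -0.001, 1.421]
ft_force: [0.8, -0.6, -0.4]
grip_width: 0.0871
```

```bash
python3 - <<'E'
from h import *
st(); plan([.443,.3443,.072],1.43,grip=0,n=4)
f=grab('wrist'); cv2.imwrite('pics/w4.png',f['image']); np.savez('/tmp/w4.npz',**{k:np.array(v) for k,v in f.items()})
import m; m.rep('/tmp/w4.npz')
E
```

```text
{'time_s': 6.6, 'tcp_pos': [0.4464, 0.3448, 0.1364], 'orientation': [3.1372, -0.0009, 1.4207], 'ft_force': [0.8499, -0.6254, -0.4273], 'grip_width': 0.0871, 'joints': [0.0453, 0.3068, -0.8753, 1.7566, 0.2554, 1.1928, -1.0517]}
4 rows; dist [ -3.4  -0.5 -64.4] rv [ 0.004 -0.001 -0.009]
[[0.001,-0.0,-0.002],[-0.3,-0.9,16.1],0],[[0.001,-0.0,-0.002],[-0.3,-0.9,16.1],0],[[0.001,-0.0,-0.002],[-0.3,-0.9,16.1],0],[[0.001,-0.0,-0.002],[-0.3,-0.9,16.1],0],
/tmp/w4.npz
pinhead 713 [0.4424 0.3465 0.0982] [0.44215 0.34545]
plate 196 [0.5112 0.168  0.0055] ((510.71435546875, 168.195068359375), (3.9492578506469727, 75.33853912353516), 83.2467269897461)
```

View pics/w4.png

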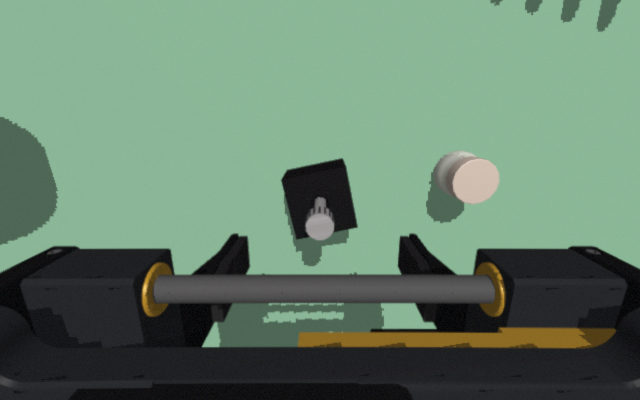

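Emit:
drive_tool([
  [[0.001,0,-0.002],[-0.2,-1,16],0],
  [[0.001,0,-0.002],[-0.2,-1,16],0],
  [[0.001,0,-0.002],[-0.2,-1,16],0],
  [[0.001,0,-0.002],[-0.2,-1,16],0],
  [[0,0,0],[0,0,0],0],
  [[0,0,0],[0,0,0],0],
])

```text
time_s: 7.25
tcp_pos: [0.4461, 0.3401, 0.068]
orientation: [3.138, -0.0, 1.421]
ft_force: [-0.6, 0.6, 0.7]
grip_width: 0.0871
```

```bash
python3 - <<'E'
from h import *
st(); plan([.443,.345,.072],1.43,grip=0)
f=grab('wrist'); cv2.imwrite('pics/w5.png',f['image']); np.savez('/tmp/w5.npz',**{k:np.array(v) for k,v in f.items()})
import m; m.rep('/tmp/w5.npz')
E
```

```text
{'time_s': 7.25, 'tcp_pos': [0.4461, 0.3401, 0.068], 'orientation': [3.1384, -0.0, 1.4207], 'ft_force': [-0.6341, 0.5953, 0.738], 'grip_width': 0.0871, 'joints': [0.0156, 0.3804, -0.8418, 1.8288, 0.3236, 1.0732, -1.0975]}
1 rows; dist [-3.1  4.9  4. ] rv [ 0.003  0.    -0.009]
[[0.003,0.0,-0.009],[4.4,-3.8,-4.0],0],
/tmp/w5.npz
pinhead 1094 [0.4429 0.3496 0.0976] [0.44205 0.34765]
```

View pics/w5.png

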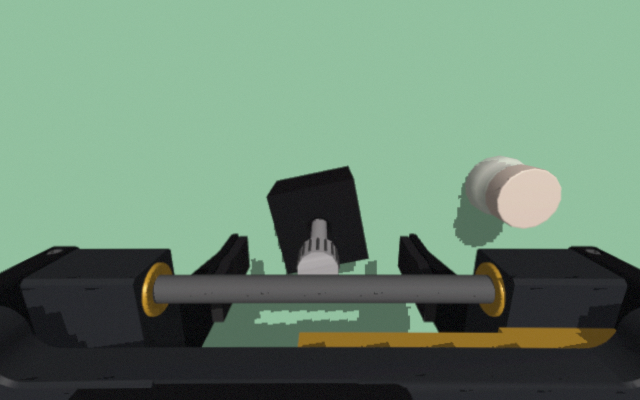

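Emit:
drive_tool([
  [[0.002,0,-0.009],[5.5,-3.8,-4],0],
  [[0,0,0],[0,0,0],0],
  [[0,0,0],[0,0,0],0],
])

```text
time_s: 7.6
tcp_pos: [0.4435, 0.3476, 0.0739]
orientation: [3.139, -0.002, 1.431]
ft_force: [-0.5, 0.5, -0.4]
grip_width: 0.0867
```

```bash
python3 - <<'E'
from h import *
st(); plan([.443,.345,.072],1.43,grip=0)
E
```

```text
{'time_s': 7.6, 'tcp_pos': [0.4435, 0.3476, 0.0739], 'orientation': [3.1388, -0.0016, 1.4308], 'ft_force': [-0.4659, 0.4838, -0.3697], 'grip_width': 0.0867, 'joints': [0.0074, 0.3793, -0.8484, 1.8183, 0.321, 1.0845, -1.0977]}
1 rows; dist [-0.5 -2.6 -1.9] rv [ 0.003 -0.002  0.001]
[[0.003,-0.002,0.001],[-2.6,-0.2,1.9],0],
```

Emit:
drive_tool([
  [[0.003,0.001,0],[-1.8,0,1.5],0],
  [[0,0,0],[0,0,0],255],
  [[0,0,0],[0,0,0],255],
  [[0,0,0],[0,0,0],255],
  [[0,0,0],[0,0,0],255],
  [[0,0,0],[0,0,0],255],
  [[0,0,0],[0,0,0],255],
  [[0,0,0],[0,0,0],255],
], force=25)

```text
time_s: 8.4
tcp_pos: [0.4438, 0.3459, 0.0731]
orientation: [3.141, -0.003, 1.431]
ft_force: [0.4, -0.4, 0.1]
grip_width: 0.0393
```

```bash
python3 - <<'E'
from h import *
st(); 
E
```

```text
{'time_s': 8.4, 'tcp_pos': [0.4438, 0.3459, 0.0731], 'orientation': [3.1405, -0.0034, 1.4306], 'ft_force': [0.3713, -0.393, 0.1051], 'grip_width': 0.0393, 'joints': [0.0125, 0.3785, -0.8487, 1.821, 0.3182, 1.0817, -1.0923]}
```

Emit:
drive_tool([
  [[0,0,0],[0,0,0],255],
  [[0,0,0],[0,0,0],255],
  [[0,0,0],[0,0,0],255],
  [[0,0,0],[0,0,0],255],
  [[0,0,0],[0,0,0],255],
])

```text
time_s: 8.9
tcp_pos: [0.4438, 0.3459, 0.0731]
orientation: [3.141, -0.003, 1.431]
ft_force: [-0.7, -0.1, -0.3]
grip_width: 0.019
```

```bash
python3 - <<'E'
from h import *
st(); plan([.443,.345,.22],1.43,grip=255)
E
```

```text
{'time_s': 8.9, 'tcp_pos': [0.4438, 0.3459, 0.0731], 'orientation': [3.1406, -0.0034, 1.4308], 'ft_force': [-0.6781, -0.1333, -0.3246], 'grip_width': 0.019, 'joints': [0.0125, 0.3785, -0.8487, 1.821, 0.3182, 1.0817, -1.0923]}
4 rows; dist [ -0.8  -0.9 146.9] rv [ 0.001 -0.003  0.001]
[[0.0,-0.001,0.0],[-0.1,-0.1,-36.7],255],[[0.0,-0.001,0.0],[-0.2,-0.1,-36.7],255],[[0.0,-0.001,0.0],[-0.2,-0.1,-36.7],255],[[0.0,-0.001,0.0],[-0.2,-0.1,-36.7],255],
```

Emit:
drive_tool([
  [[0,0,0],[0,0,-12],255],
  [[0,0,0],[0,0,-14],255],
  [[0,0,0],[0,0,-14],255],
  [[0,0,0],[0,0,-18],255],
  [[0,0,0],[0,0,-25],255],
  [[0,0,0],[0,0,-30],255],
  [[0,0,0],[0,0,-5],255],
  [[0,0,0],[0,0,0],255],
])

```text
time_s: 9.7
tcp_pos: [0.4435, 0.3465, 0.2028]
orientation: [3.137, -0.006, 1.432]
ft_force: [0.4, -0.1, -1.6]
grip_width: 0.0191
```

```bash
python3 - <<'E'
from h import *
st(); plan([.541,.1157,.19],1.43,grip=255)
f=grab('wrist'); cv2.imwrite('pics/w6.png',f['image']); np.savez('/tmp/w6.npz',**{k:np.array(v) for k,v in f.items()})
E
```

```text
{'time_s': 9.7, 'tcp_pos': [0.4435, 0.3465, 0.2028], 'orientation': [3.137, -0.0056, 1.4321], 'ft_force': [0.3505, -0.132, -1.6042], 'grip_width': 0.0191, 'joints': [0.0782, 0.2413, -0.9032, 1.6811, 0.1962, 1.3069, -0.9998]}
6 rows; dist [  97.5 -230.8  -12.8] rv [ 0.005 -0.006  0.002]
[[0.001,-0.001,0.0],[-35.9,21.4,2.0],255],[[0.001,-0.001,0.0],[-35.9,21.4,2.0],255],[[0.001,-0.001,0.0],[-35.8,21.4,2.1],255],[[0.001,-0.001,0.0],[-35.8,21.4,2.1],255],[[0.001,-0.001,0.0],[-35.8,21.5,2.1],255],[[0.001,-0.001,0.0],[-35.8,21.5,2.1],255],
```

View pics/w6.png

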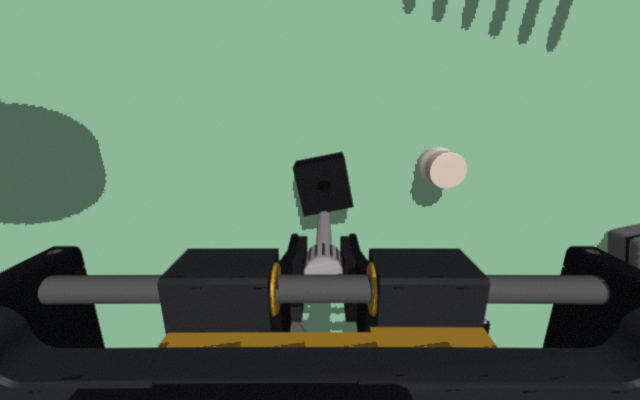

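Emit:
drive_tool([
  [[0.001,-0.001,0],[-36,21.5,1],255],
  [[0.001,-0.001,0],[-36,21.5,1],255],
  [[0.001,-0.001,0],[-36,21.5,1],255],
  [[0.001,-0.001,0],[-36,21.5,1],255],
  [[0.001,-0.001,0],[-35,21.5,1],255],
  [[0.001,-0.001,0],[-35,21.5,1],255],
  [[0,0,0],[0,0,0],255],
  [[0,0,0],[0,0,0],255],
])

```text
time_s: 10.55
tcp_pos: [0.5393, 0.1085, 0.1861]
orientation: [-3.126, 0.003, 1.438]
ft_force: [-0.6, 0.8, -1.2]
grip_width: 0.0193
```

```bash
python3 - <<'E'
from h import *
st(); plan([.542,.1166,.17],1.43,grip=255)
f=grab('wrist'); cv2.imwrite('pics/w7.png',f['image']); np.savez('/tmp/w7.npz',**{k:np.array(v) for k,v in f.items()})
E
```

```text
{'time_s': 10.55, 'tcp_pos': [0.5393, 0.1085, 0.1861], 'orientation': [-3.126, 0.003, 1.4381], 'ft_force': [-0.6471, 0.837, -1.2102], 'grip_width': 0.0193, 'joints': [0.4285, 0.2123, -0.7581, 1.7165, 0.1472, 1.2882, -0.4946]}
1 rows; dist [  2.7   8.1 -16.1] rv [-0.016  0.003  0.008]
[[-0.016,0.003,0.008],[8.4,1.9,16.0],255],
```

View pics/w7.png

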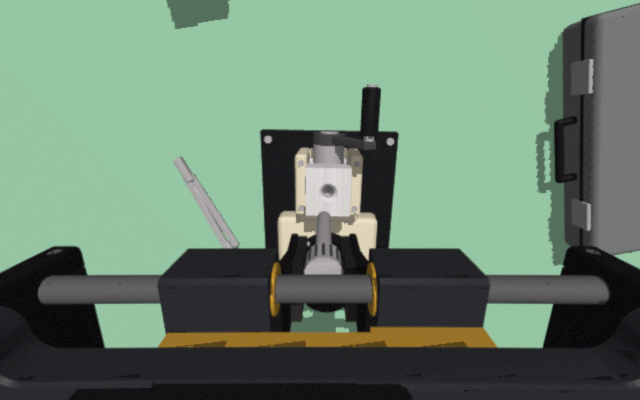

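Emit:
drive_tool([
  [[-0.012,0.003,0.008],[7,2,8],255],
  [[-0.002,0,0],[0,0,0],255],
  [[0,0,0],[0,0,0],255],
])

```text
time_s: 10.9
tcp_pos: [0.5405, 0.1183, 0.176]
orientation: [-3.139, 0.001, 1.434]
ft_force: [-0.2, 0.4, -0.5]
grip_width: 0.0193
```

```bash
cat > pc.py <<'E'
from h import *
import sys
n=sys.argv[1]
s=st(); plan([.542,.1166,.162],1.43,grip=255)
f=grab('wrist'); cv2.imwrite(f'pics/{n}.png',f['image']); np.savez(f'/tmp/{n}.npz',**{k:np.array(v) for k,v in f.items()})
import m; m.rep(f'/tmp/{n}.npz')
# pin shank points
P,u,v=cloud(f); t=s['tcp_pos']
for z0 in np.arange(t[2]-.062,t[2]+.01,.006):
    k=(P[:,2]>z0)&(P[:,2]<z0+.006)&(np.hypot(P[:,0]-t[0],P[:,1]-t[1])<.012)
    if k.sum()>3: print(round(z0,3),k.sum(),P[k].mean(0).round(4),P[k].min(0).round(4),P[k].max(0).round(4))
im=f['image'][150:330,250:410]; cv2.imwrite(f'pics/{n}z.png',cv2.resize(im,None,fx=3.3,fy=3.3,interpolation=cv2.INTER_CUBIC))
print('boss px',world2pix(f,[[.541,.1157,.086]]))
E
python3 pc.py w8
```

```text
{'time_s': 10.9, 'tcp_pos': [0.5405, 0.1183, 0.176], 'orientation': [-3.1393, 0.0007, 1.4343], 'ft_force': [-0.2429, 0.4494, -0.4991], 'grip_width': 0.0193, 'joints': [0.4137, 0.2174, -0.762, 1.7331, 0.1568, 1.256, -0.5221]}
1 rows; dist [  1.5  -1.7 -14. ] rv [-0.002  0.001  0.004]
[[-0.002,0.001,0.004],[-1.4,1.7,14.0],255],
/tmp/w8.npz
block 1986 [0.5418 0.1187 0.0857] ((541.1953735351562, 115.64912414550781), (44.68075942993164, 39.7255973815918), 81.42176818847656)
tube 379 [0.5243 0.0045 0.0929] [0.52425 0.00515] ((524.2626953125, 6.516219139099121), 17.68246078491211)
plate 7394 [0.5207 0.1124 0.0094] ((521.41845703125, 104.95210266113281), (125.87899780273438, 280.5751647949219), 83.05229949951172)
lever 1721 [0.5724 0.17   0.094 ] [0.5374 0.1501 0.06  ] [0.5916 0.1991 0.108 ]
0.114 24 [0.539  0.1213 0.1179] [0.5347 0.1192 0.1158] [0.5431 0.1224 0.1199]
0.12 34 [0.5395 0.121  0.1233] [0.5348 0.1184 0.1201] [0.5436 0.1224 0.1259]
0.126 36 [0.5392 0.121  0.1291] [0.534  0.1179 0.1265] [0.5435 0.1225 0.1318]
0.132 39 [0.5392 0.1211 0.1352] [0.5342 0.1181 0.1322] [0.5434 0.1224 0.138 ]
0.138 42 [0.5391 0.1212 0.1411] [0.5344 0.1186 0.1381] [0.5433 0.1224 0.1439]
0.144 45 [0.5392 0.1213 0.1469] [0.5345 0.1187 0.1441] [0.5433 0.1224 0.15  ]
0.15 48 [0.5393 0.1213 0.153 ] [0.5347 0.1189 0.1501] [0.5432 0.1225 0.156 ]
0.156 55 [0.539  0.1212 0.1593] [0.534  0.1181 0.1563] [0.5436 0.1225 0.1619]
0.162 60 [0.5393 0.1213 0.1652] [0.5343 0.1183 0.162 ] [0.5435 0.1229 0.168 ]
0.168 37 [0.5392 0.1216 0.17  ] [0.5345 0.1186 0.1681] [0.5434 0.1226 0.1727]
0.174 17 [0.5396 0.12   0.1768] [0.5295 0.1162 0.1759] [0.5488 0.1237 0.1779]
0.18 50 [0.5403 0.1256 0.1849] [0.5298 0.121  0.1834] [0.5496 0.1276 0.186 ]
0.186 166 [0.5404 0.1255 0.1891] [0.5299 0.1201 0.1861] [0.5498 0.1283 0.192 ]
boss px [[326.60281702 206.26096373]]
```

View pics/w8z.png

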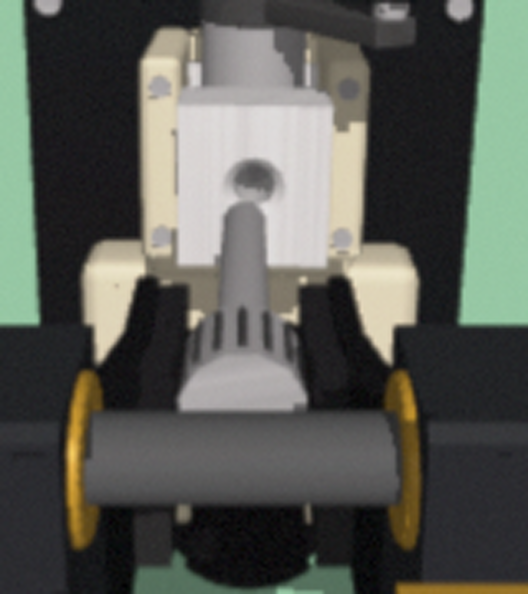

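Emit:
drive_tool([
  [[-0.002,0,0],[-1.5,2.4,10],255],
  [[0,0,0],[0,0,0],255],
  [[0,0,0],[0,0,0],255],
])

```text
time_s: 11.25
tcp_pos: [0.5423, 0.118, 0.1653]
orientation: [-3.142, 0.0, 1.437]
ft_force: [0.2, 0.5, -0.9]
grip_width: 0.0188
```

```bash
python3 pc.py w9
```

```text
{'time_s': 11.25, 'tcp_pos': [0.5423, 0.118, 0.1653], 'orientation': [-3.1416, 0.0005, 1.4373], 'ft_force': [0.1769, 0.4558, -0.8622], 'grip_width': 0.0188, 'joints': [0.4103, 0.229, -0.76, 1.7443, 0.1668, 1.2346, -0.5256]}
1 rows; dist [-0.3 -1.4 -3.3] rv [-0.     0.     0.007]
[[-0.0,0.0,0.007],[-1.4,-0.1,3.3],255],
/tmp/w9.npz
block 2094 [0.5417 0.1189 0.0858] ((541.2510375976562, 115.85001373291016), (44.558433532714844, 39.49580764770508), 81.3210678100586)
tube 305 [0.5241 0.0052 0.0921] [0.5243 0.0069] ((524.3666381835938, 5.292945384979248), 17.86366081237793)
plate 7619 [0.5214 0.1139 0.0094] ((498.71453857421875, 110.19947814941406), (120.73595428466797, 234.5612335205078), 82.99054718017578)
lever 1876 [0.5723 0.1699 0.0938] [0.5369 0.15   0.0601] [0.591  0.199  0.1079]
0.103 23 [0.5409 0.1209 0.1071] [0.5366 0.1192 0.1047] [0.545  0.1221 0.1092]
0.109 32 [0.5413 0.1207 0.1121] [0.5367 0.1171 0.1094] [0.5455 0.122  0.1152]
0.115 40 [0.5411 0.1207 0.1183] [0.5359 0.1179 0.1154] [0.5454 0.1222 0.1212]
0.121 36 [0.5408 0.1207 0.1244] [0.5361 0.1182 0.1217] [0.5453 0.1219 0.1272]
0.127 42 [0.5411 0.1209 0.1301] [0.5362 0.1183 0.1273] [0.5452 0.1221 0.1331]
0.133 44 [0.541  0.1209 0.1362] [0.5363 0.1183 0.1334] [0.5451 0.1221 0.1391]
0.139 47 [0.5411 0.121  0.1422] [0.5365 0.1185 0.1395] [0.545  0.1221 0.1453]
0.145 56 [0.541  0.1209 0.1483] [0.5358 0.1179 0.1454] [0.5454 0.1223 0.1513]
0.151 64 [0.5409 0.1209 0.1545] [0.536  0.118  0.1514] [0.5453 0.1223 0.1572]
0.157 35 [0.541  0.1215 0.1595] [0.537  0.1192 0.1575] [0.5447 0.1223 0.1619]
0.163 17 [0.5414 0.1197 0.1661] [0.5311 0.1165 0.1646] [0.5505 0.1234 0.1676]
0.169 48 [0.5428 0.1253 0.1741] [0.532  0.12   0.1699] [0.5515 0.1273 0.1753]
0.175 167 [0.5418 0.1252 0.1783] [0.5316 0.1197 0.1753] [0.5516 0.1282 0.1813]
boss px [[324.32368251 210.19145631]]
```

View pics/w9z.png

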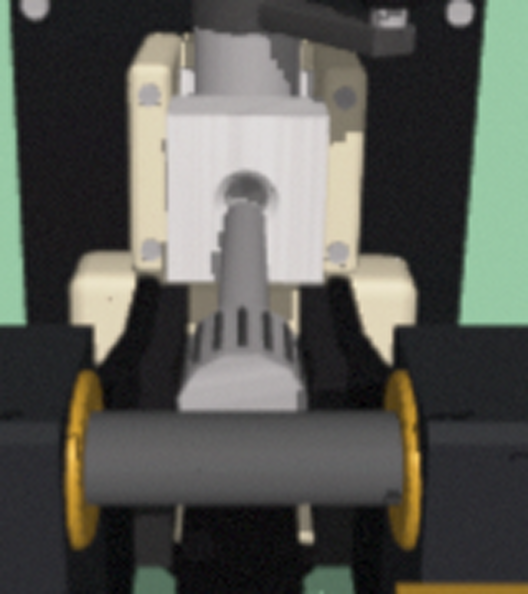

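Emit:
drive_tool([
  [[0,0,0],[-1.3,0,4],255],
  [[0,0,0],[0,0,5],255],
  [[0,0,0],[0,0,5],255],
  [[0,0,0],[0,0,0],255],
])

```text
time_s: 11.7
tcp_pos: [0.5421, 0.1159, 0.1501]
orientation: [-3.141, 0.001, 1.436]
ft_force: [0.4, -0.2, -0.7]
grip_width: 0.0189
```

```bash
python3 pc.py w10 | tail -14
```

```text
0.088 23 [0.5408 0.1188 0.0917] [0.5364 0.1166 0.0885] [0.5448 0.12   0.0938]
0.094 35 [0.5413 0.1187 0.0973] [0.5365 0.1152 0.0944] [0.5453 0.1198 0.0998]
0.1 36 [0.5408 0.1185 0.1033] [0.5357 0.1157 0.1002] [0.5452 0.1198 0.106 ]
0.106 41 [0.5408 0.1187 0.1093] [0.5359 0.1159 0.1061] [0.5451 0.1199 0.112 ]
0.112 39 [0.5409 0.1188 0.1151] [0.5361 0.1164 0.1127] [0.5451 0.1203 0.1179]
0.118 49 [0.5408 0.119  0.1213] [0.5362 0.1167 0.1182] [0.545  0.1201 0.124 ]
0.124 47 [0.5408 0.1189 0.1274] [0.5363 0.1165 0.1246] [0.5449 0.12   0.1299]
0.13 55 [0.5409 0.1188 0.1333] [0.5357 0.1154 0.1301] [0.5452 0.1201 0.136 ]
0.136 62 [0.5407 0.1188 0.1392] [0.5359 0.1159 0.1361] [0.5451 0.1203 0.142 ]
0.142 35 [0.541  0.1194 0.1443] [0.5369 0.1174 0.1422] [0.5446 0.1204 0.1466]
0.148 17 [0.5412 0.1176 0.1508] [0.531  0.114  0.1495] [0.5504 0.1214 0.1519]
0.154 54 [0.5432 0.1231 0.1588] [0.5317 0.1181 0.1549] [0.5513 0.1252 0.1601]
0.16 165 [0.5415 0.1231 0.1632] [0.5314 0.118  0.1601] [0.5513 0.1257 0.1661]
boss px [[324.25187974 213.82557073]]
```

View pics/w10z.png

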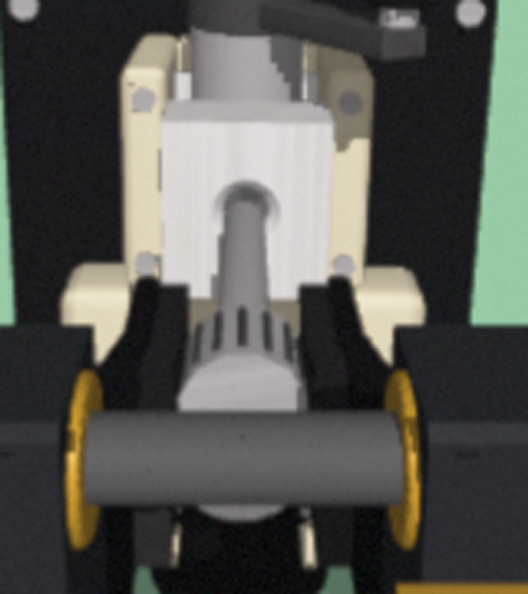

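Emit:
drive_tool([
  [[0,0,0],[0.8,0,3],255],
  [[0,0,0],[0.2,0,3],255],
  [[0,0,0],[0.2,0,3],255],
  [[0,0,0],[0,0,0],255],
])

```text
time_s: 12.15
tcp_pos: [0.5427, 0.1175, 0.1409]
orientation: [3.141, 0.0, 1.436]
ft_force: [0.6, 0.1, -1.7]
grip_width: 0.019
```

Emit:
drive_tool([
  [[0,0,0],[-0.5,0,3],255],
  [[0,0,0],[0,0,3],255],
  [[0,0,0],[0,0,3],255],
  [[0,0,0],[0,0,0],255],
])

```text
time_s: 12.55
tcp_pos: [0.5427, 0.1169, 0.1311]
orientation: [3.141, 0.0, 1.436]
ft_force: [-0.2, 0.3, -0.6]
grip_width: 0.0193
```

```bash
python3 pc.py w11 | tail -14
```

```text
lever 2562 [0.5724 0.1701 0.0942] [0.536 0.15  0.06 ] [0.5909 0.199  0.1081]
0.075 4 [0.5459 0.1157 0.0797] [0.5453 0.1138 0.0792] [0.5464 0.1179 0.0811]
0.081 554 [0.5436 0.1189 0.0856] [0.5309 0.1057 0.0818] [0.5546 0.1287 0.0871]
0.087 50 [0.5419 0.1191 0.0893] [0.5327 0.1111 0.0871] [0.554  0.1285 0.093 ]
0.093 48 [0.5415 0.1198 0.0963] [0.5367 0.1169 0.0932] [0.5457 0.1212 0.0991]
0.099 40 [0.5416 0.1197 0.1021] [0.5368 0.1175 0.0993] [0.5456 0.121  0.1049]
0.105 51 [0.5414 0.1199 0.1082] [0.5369 0.1176 0.1052] [0.5454 0.1213 0.111 ]
0.111 51 [0.5414 0.1197 0.1144] [0.5363 0.1163 0.1114] [0.5458 0.1211 0.1171]
0.117 62 [0.5414 0.1198 0.1202] [0.5365 0.1168 0.1172] [0.5457 0.1213 0.1231]
0.123 36 [0.5414 0.1203 0.1252] [0.5367 0.1183 0.1233] [0.5451 0.1212 0.1276]
0.129 17 [0.5418 0.1184 0.1315] [0.5315 0.1153 0.1306] [0.5509 0.1217 0.133 ]
0.135 56 [0.5433 0.124  0.1397] [0.5322 0.1193 0.1359] [0.5519 0.1264 0.1411]
0.141 159 [0.5422 0.1241 0.1442] [0.532  0.1187 0.1412] [0.5513 0.1267 0.1471]
boss px [[323.67626004 223.86266366]]
```

View pics/w11z.png

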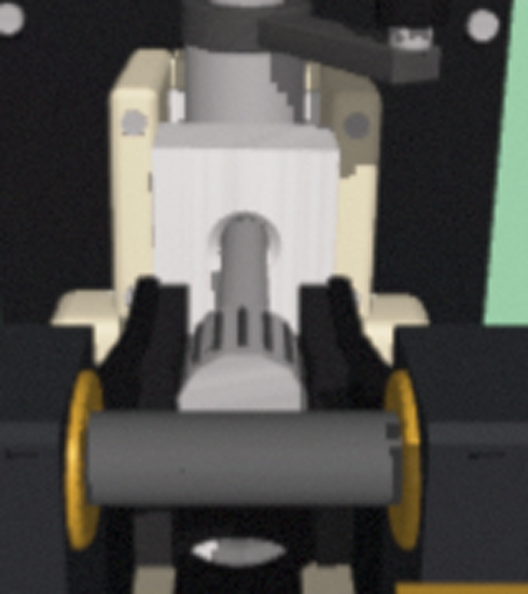

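Emit:
drive_tool([
  [[0,0,0],[0,0,4],255],
  [[0,0,0],[0,0,0],100],
  [[0,0,0],[0,0,0],100],
  [[0,0,0],[0,0,0],100],
  [[0,0,0],[0,0,0],100],
  [[0,0,0],[0,0,0],100],
  [[0,0,0],[0,0,0],100],
])

```text
time_s: 13.3
tcp_pos: [0.5437, 0.1172, 0.1281]
orientation: [3.138, -0.0, 1.436]
ft_force: [0.5, -0.1, 0.1]
grip_width: 0.0516
```

```bash
python3 - <<'E'
from h import *
st()
f=grab('side'); cv2.imwrite('pics/s1.png',f['image'][90:230,260:420]); 
for r in imaging.silhouettes(f,'lock_pin')[:2]:
    P,u,v=cloud(f,r['mask']);print(r['score'],r['bbox'],P.mean(0),P.max(0))
im=cv2.resize(f['image'][90:230,260:420],None,fx=3.5,fy=3.5,interpolation=cv2.INTER_CUBIC);cv2.imwrite('pics/s1.png',im)
plan([.5415,.116,.25],1.43,grip=100)
E
```

```text
{'time_s': 13.3, 'tcp_pos': [0.5437, 0.1172, 0.1281], 'orientation': [3.1385, -0.0002, 1.4363], 'ft_force': [0.5069, -0.0977, 0.0986], 'grip_width': 0.0516, 'joints': [0.3982, 0.2656, -0.7512, 1.7868, 0.1978, 1.1629, -0.5485]}
0.49 [345.1, 134.1, 351.9, 157.7] [0.54566461 0.11325702 0.12883365] [0.55795385 0.25430559 0.15252191]
3 rows; dist [ -2.2  -1.2 122. ] rv [ 0.003 -0.     0.006]
[[0.001,-0.0,0.002],[-0.5,-0.5,-40.7],100],[[0.001,-0.0,0.002],[-0.5,-0.6,-40.7],100],[[0.001,-0.0,0.002],[-0.5,-0.6,-40.7],100],
```

View pics/s1.png

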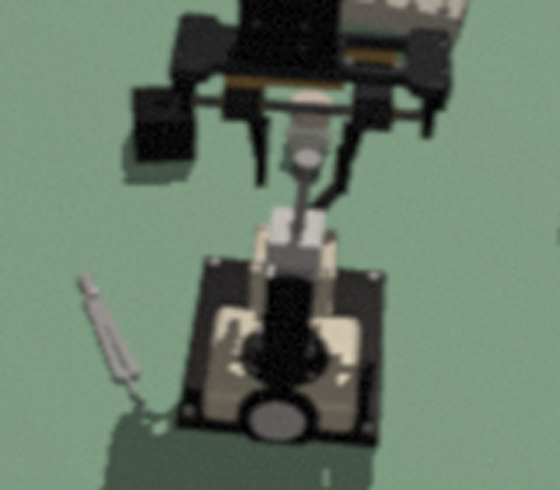

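Emit:
drive_tool([
  [[0,0,0],[0,0,-15],100],
  [[0.001,0,0.002],[0,0,-30],100],
  [[0.001,0,0.002],[0,0,-30],100],
  [[0.001,0,0],[30,12,0],150],
  [[0,0,0],[30,12,0],150],
  [[0,0,0],[10,4,5],150],
  [[0,0,0],[0,0,0],150],
])

```text
time_s: 14.1
tcp_pos: [0.5832, 0.1828, 0.2076]
orientation: [3.137, -0.001, 1.428]
ft_force: [-0.2, -0.0, -0.7]
grip_width: 0.0368
```

```bash
python3 - <<'E'
from h import *
st(); plan([.5823,.1835,.082],1.43,grip=150,step=25)
E
```

```text
{'time_s': 14.1, 'tcp_pos': [0.5832, 0.1828, 0.2076], 'orientation': [3.1371, -0.0005, 1.4282], 'ft_force': [-0.1614, -0.0141, -0.6681], 'grip_width': 0.0368, 'joints': [0.2795, 0.3332, -0.7765, 1.5566, 0.2396, 1.3452, -0.665]}
6 rows; dist [  -0.9    0.7 -125.6] rv [ 0.004 -0.001 -0.002]
[[0.001,-0.0,-0.0],[0.1,-0.3,20.9],150],[[0.001,-0.0,-0.0],[0.1,-0.2,20.9],150],[[0.001,-0.0,-0.0],[0.1,-0.2,20.9],150],[[0.001,-0.0,-0.0],[0.1,-0.2,20.9],150],[[0.001,-0.0,-0.0],[0.1,-0.2,20.9],150],[[0.001,-0.0,-0.0],[0.1,-0.2,20.9],150],
```

Descend to above the roller first, then check.

Emit:
drive_tool([
  [[0.001,0,0],[0,0,20],150],
  [[0.001,0,0],[0,0,20],150],
  [[0.001,0,0],[0,0,20],150],
  [[0.001,0,0],[0,0,20],150],
  [[0,0,0],[0,0,0],150],
  [[0,0,0],[0,0,0],150],
])

```text
time_s: 14.7
tcp_pos: [0.5816, 0.1755, 0.127]
orientation: [-3.141, 0.005, 1.425]
ft_force: [-0.2, -0.1, 0.2]
grip_width: 0.0358
```

```bash
python3 - <<'E'
from h import *
st(); plan([.5823,.1835,.082],1.43,grip=150,step=15)
f=grab('wrist'); cv2.imwrite('pics/w12.png',f['image'])
E
```

```text
{'time_s': 14.7, 'tcp_pos': [0.5816, 0.1755, 0.127], 'orientation': [-3.1411, 0.0054, 1.4247], 'ft_force': [-0.1682, -0.0598, 0.1973], 'grip_width': 0.0358, 'joints': [0.2693, 0.3929, -0.7529, 1.6561, 0.2882, 1.2095, -0.6956]}
4 rows; dist [  0.7   8.  -45. ] rv [-0.001  0.005 -0.005]
[[-0.0,0.001,-0.001],[2.1,-0.1,11.2],150],[[-0.0,0.001,-0.001],[2.0,-0.1,11.2],150],[[-0.0,0.001,-0.001],[2.0,-0.1,11.2],150],[[-0.0,0.001,-0.001],[2.0,-0.1,11.2],150],
```

View pics/w12.png

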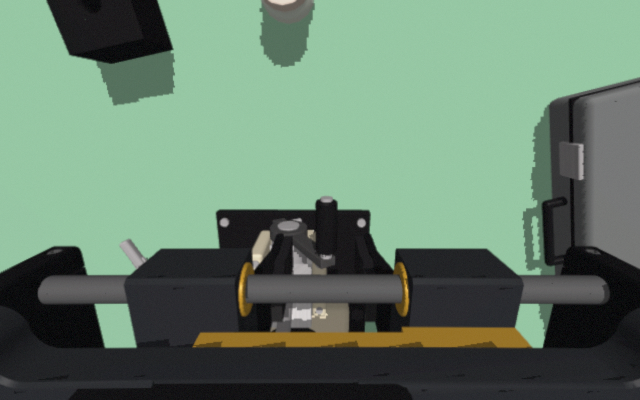

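Emit:
drive_tool([
  [[0,0.002,0],[12,0,2],150],
  [[0,0.001,0],[1,0,10],150],
  [[0,0.001,0],[1,0,10],150],
  [[0,0.001,0],[1,0,10],150],
  [[0,0,0],[0,0,8],150],
  [[0,0,0],[0,0,0],150],
])

```text
time_s: 15.35
tcp_pos: [0.5852, 0.1919, 0.0863]
orientation: [3.139, -0.001, 1.425]
ft_force: [0.7, -0.3, 0.5]
grip_width: 0.0357
```

```bash
python3 - <<'E'
from h import *
st(); plan([.5823,.1835,.082],1.43,grip=150,step=15)
f=grab('wrist'); cv2.imwrite('pics/w13.png',f['image'])
E
```

```text
{'time_s': 15.35, 'tcp_pos': [0.5852, 0.1919, 0.0863], 'orientation': [3.1386, -0.0008, 1.4247], 'ft_force': [0.6777, -0.3493, 0.4858], 'grip_width': 0.0357, 'joints': [0.2295, 0.4472, -0.7384, 1.6793, 0.3273, 1.1394, -0.7438]}
1 rows; dist [-2.9 -8.4 -4.3] rv [ 0.003 -0.001 -0.005]
[[0.003,-0.001,-0.005],[-8.8,-1.6,4.3],150],
```

View pics/w13.png

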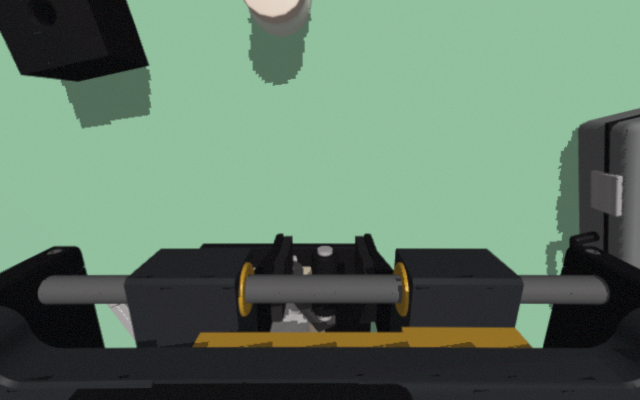

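Emit:
drive_tool([
  [[0,0,0],[-7,-2,3],150],
  [[0,0,0],[0,-2,0],150],
  [[0,0,0],[0,-2,0],150],
  [[0,0,0],[0,-2,0],150],
  [[0,0,0],[0,-1,0],150],
  [[0,0,0],[0,-1,0],150],
  [[0,0,0],[0,0,0],150],
])

```text
time_s: 16.1
tcp_pos: [0.5744, 0.1859, 0.085]
orientation: [3.136, -0.002, 1.424]
ft_force: [-0.8, 0.4, -0.6]
grip_width: 0.0357
```

```bash
cat > pin.py <<'E'
from h import *
import sys
s=st()
o=np.array([.5366,.084]);a=-.143;ex=np.array([np.cos(a),np.sin(a)]);ey=np.array([-np.sin(a),np.cos(a)])
d=np.array(s['tcp_pos'][:2])-o; print('tcp head',(d@ex).round(4),(d@ey).round(4))
f=grab('side')
for r in imaging.silhouettes(f,'lock_pin')[:2]:
    P,u,v=cloud(f,r['mask']);P=P[np.hypot(P[:,0]-.541,P[:,1]-.116)<.03]
    if len(P): print('pin',round(r['score'],2),np.round(r['bbox']),'topz',np.percentile(P[:,2],95).round(4))
P,u,v=cloud(f);k=(np.hypot(P[:,0]-.541,P[:,1]-.116)<.012)&(P[:,2]>.09);print('cloud',k.sum(),P[k].mean(0).round(3) if k.any() else '',P[k,2].max().round(4) if k.any() else '')
if len(sys.argv)>1: cv2.imwrite(f'pics/{sys.argv[1]}.png',cv2.resize(f['image'][90:230,260:420],None,fx=3.5,fy=3.5,interpolation=cv2.INTER_CUBIC))
E
python3 pin.py s2
```

```text
{'time_s': 16.1, 'tcp_pos': [0.5744, 0.1859, 0.085], 'orientation': [3.1357, -0.0016, 1.424], 'ft_force': [-0.7674, 0.413, -0.6329], 'grip_width': 0.0357, 'joints': [0.2485, 0.4219, -0.745, 1.714, 0.3153, 1.1229, -0.7364]}
tcp head 0.0229 0.1063
cloud 271 [0.542 0.115 0.348] 0.4769
```

View pics/s2.png

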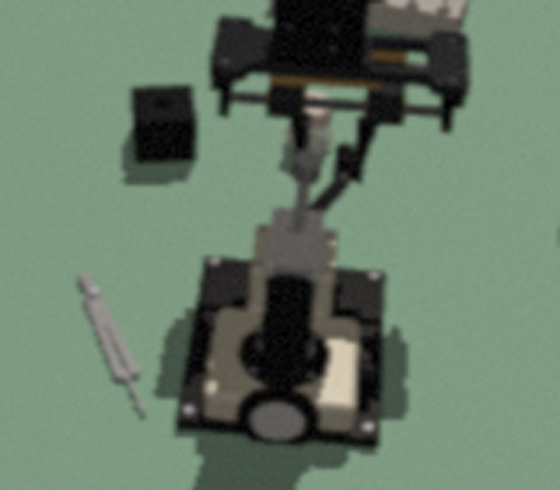

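Emit:
drive_tool([
  [[0,0,0],[0,-1,0],150],
  [[0,0,0],[0,-1,0],150],
  [[0,0,0],[0,-1,0],150],
  [[0,0,0],[0,-1,0],150],
  [[0,0,0],[0,-1,0],150],
  [[0,0,0],[0,-1,0],150],
  [[0,0,0],[0,-1,0],150],
  [[0,0,0],[0,-1,0],150],
])

```text
time_s: 17.0
tcp_pos: [0.5725, 0.1863, 0.0872]
orientation: [3.124, -0.005, 1.422]
ft_force: [4.7, -1.2, 0.2]
grip_width: 0.0359
```

```bash
python3 pin.py s3
```

```text
{'time_s': 17.0, 'tcp_pos': [0.5725, 0.1863, 0.0872], 'orientation': [3.1238, -0.005, 1.4217], 'ft_force': [4.6573, -1.1544, 0.161], 'grip_width': 0.0359, 'joints': [0.2534, 0.4066, -0.7485, 1.7278, 0.3118, 1.11, -0.7395]}
tcp head 0.021 0.1063
cloud 242 [0.541 0.117 0.343] 0.476
```

View pics/s3.png

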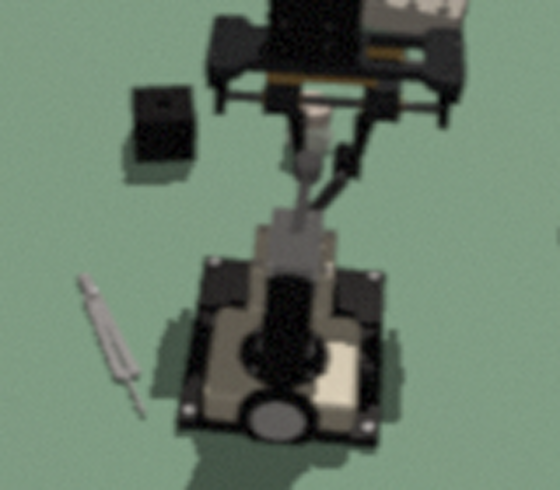

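Emit:
drive_tool([
  [[0.01,0.002,0],[0,-2,0],150],
  [[0.008,0.002,0],[0,-2,0],150],
  [[0.005,0,0],[0,-2,0],150],
  [[0.005,0,0],[0,-2,0],150],
])

```text
time_s: 17.5
tcp_pos: [0.5637, 0.1876, 0.087]
orientation: [-3.129, -0.009, 1.422]
ft_force: [3.3, -0.3, -0.2]
grip_width: 0.0362
```

```bash
python3 pin.py
```

```text
{'time_s': 17.5, 'tcp_pos': [0.5637, 0.1876, 0.087], 'orientation': [-3.1285, -0.0094, 1.4219], 'ft_force': [3.2952, -0.2503, -0.1505], 'grip_width': 0.0362, 'joints': [0.2608, 0.4119, -0.7544, 1.7239, 0.2909, 1.1319, -0.7271]}
tcp head 0.0121 0.1064
cloud 257 [0.542 0.115 0.349] 0.4763
```

```bash
cat > pin.py <<'E'
from h import *
import sys
s=st()
o=np.array([.5366,.084]);a=-.143;ex=np.array([np.cos(a),np.sin(a)]);ey=np.array([-np.sin(a),np.cos(a)])
d=np.array(s['tcp_pos'][:2])-o; print('tcp head',(d@ex).round(4),(d@ey).round(4))
Rc=R.from_euler('xyz',s['orientation']);print('rv fix',(Rc.inv()*R.from_euler('xyz',[np.pi,0,1.43])).as_rotvec().round(3))
f=grab('side')
P,u,v=cloud(f);k=(np.hypot(P[:,0]-.541,P[:,1]-.116)<.016)&(P[:,2]>.087)&(P[:,2]<.16);h,e=np.histogram(P[k,2],np.arange(.087,.16,.006));print('cloud',k.sum(),h)
if len(sys.argv)>1: cv2.imwrite(f'pics/{sys.argv[1]}.png',cv2.resize(f['image'][90:230,260:420],None,fx=3.5,fy=3.5,interpolation=cv2.INTER_CUBIC))
E
python3 pin.py s4
```

```text
{'time_s': 17.6, 'tcp_pos': [0.5635, 0.1876, 0.0869], 'orientation': [-3.1283, -0.0091, 1.422], 'ft_force': [2.6571, -0.5418, -0.344], 'grip_width': 0.0361, 'joints': [0.2607, 0.4118, -0.7545, 1.7242, 0.2909, 1.1321, -0.7272]}
tcp head 0.0119 0.1064
rv fix [-0.013 -0.009 -0.008]
cloud 124 [20 10  5  6  7  7  6  5 13 14 31  0]
```

View pics/s4.png

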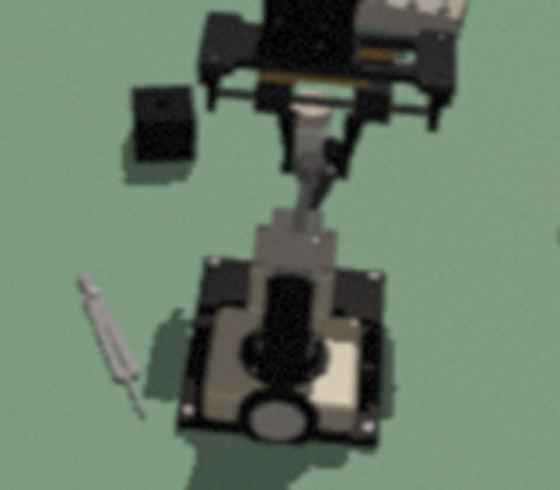

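Emit:
drive_tool([
  [[0,0,0],[0,-1.2,0],150],
  [[0,0,0],[0,-1.2,0],150],
  [[0,0,0],[0,-1.2,0],150],
  [[0,0,0],[0,-1.2,0],150],
])

```text
time_s: 18.05
tcp_pos: [0.5584, 0.1884, 0.0869]
orientation: [-3.128, -0.009, 1.422]
ft_force: [5.1, -0.6, 0.2]
grip_width: 0.0359
```

```bash
python3 pin.py
```

```text
{'time_s': 18.05, 'tcp_pos': [0.5584, 0.1884, 0.0869], 'orientation': [-3.1283, -0.009, 1.4222], 'ft_force': [5.0996, -0.6396, 0.2131], 'grip_width': 0.0359, 'joints': [0.2631, 0.4025, -0.7579, 1.7358, 0.286, 1.1282, -0.7288]}
tcp head 0.0067 0.1064
rv fix [-0.013 -0.009 -0.008]
cloud 118 [20  7  6  6  5  9  4  5 17 12 27  0]
```

Emit:
drive_tool([
  [[0,0,0],[0,-0.9,0],150],
  [[0,0,0],[0,-0.9,0],150],
  [[0,0,0],[0,-0.9,0],150],
  [[0,0,0],[0,-0.9,0],150],
  [[0,0,0],[0,-0.9,0],150],
])

```text
time_s: 18.6
tcp_pos: [0.5532, 0.1892, 0.0869]
orientation: [-3.128, -0.009, 1.422]
ft_force: [3.1, -0.3, 0.3]
grip_width: 0.0357
```

```bash
python3 pin.py
```

```text
{'time_s': 18.6, 'tcp_pos': [0.5532, 0.1892, 0.0869], 'orientation': [-3.128, -0.0087, 1.4224], 'ft_force': [3.082, -0.2626, 0.2907], 'grip_width': 0.0357, 'joints': [0.2655, 0.3934, -0.7616, 1.7471, 0.2809, 1.125, -0.7303]}
tcp head 0.0014 0.1065
rv fix [-0.014 -0.009 -0.008]
cloud 80 [13 16 11 34  6  0  0  0  0  0  0  0]
```

Emit:
drive_tool([
  [[0,0,0],[0,6,0],150],
  [[-0.007,-0.005,0],[0,0,-20],150],
  [[-0.006,-0.004,-0.005],[0,0,-30],255],
  [[0,0,0],[0,0,-40],255],
  [[0,0,0],[-36,0,0],255],
  [[0,0,0],[-36,0,0],255],
  [[0,0,0],[0,0,0],255],
  [[0,0,0],[0,0,0],255],
])

```text
time_s: 19.45
tcp_pos: [0.54, 0.1177, 0.1757]
orientation: [-3.116, 0.004, 1.434]
ft_force: [0.1, 0.8, -0.4]
grip_width: 0.0021
```

```bash
python3 pin.py s5; python3 -c "
from h import *
plan([.5412,.1157,.115],1.43,grip=255)
f=grab('wrist'); cv2.imwrite('pics/w14.png',f['image'])"
```

```text
{'time_s': 19.45, 'tcp_pos': [0.54, 0.1177, 0.1757], 'orientation': [-3.1161, 0.0041, 1.4345], 'ft_force': [0.0741, 0.8446, -0.3831], 'grip_width': 0.0021, 'joints': [0.4204, 0.2401, -0.775, 1.7148, 0.166, 1.2822, -0.5281]}
tcp head -0.0014 0.0338
rv fix [-0.025  0.004  0.004]
cloud 79 [13 12 16 34  4  0  0  0  0  0  0  0]
2 rows; dist [  1.   -1.6 -60.6] rv [-0.025  0.005  0.004]
[[-0.013,0.002,0.002],[-0.6,1.4,30.3],255],[[-0.013,0.002,0.002],[-0.6,1.0,30.3],255],
```

View pics/s5.png

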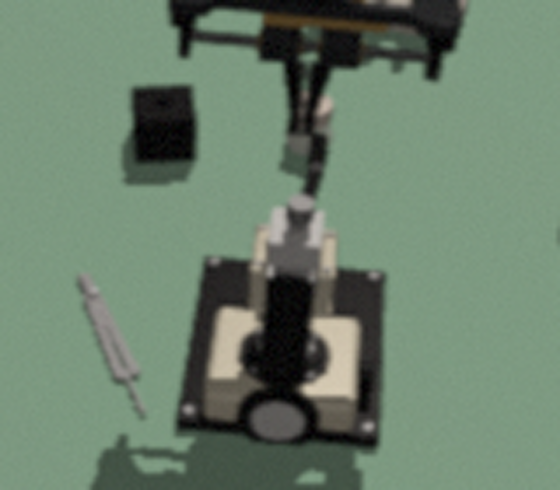

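View pics/w14.png

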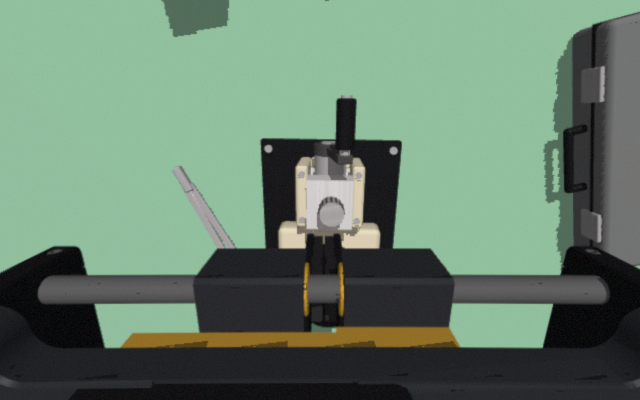

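Pin is down with head ~7 mm above the block. Lower the shut fingers onto it.

Emit:
drive_tool([
  [[-0.013,0.002,0.002],[-0.5,1.2,22],255],
  [[-0.008,0.002,0.002],[0,0,20],255],
  [[0,0,0],[1,0,10],255],
  [[0,0,0],[0,0,0],255],
  [[0,0,0],[0,0,0],255],
])

```text
time_s: 20.05
tcp_pos: [0.5397, 0.125, 0.1216]
orientation: [-3.134, -0.003, 1.44]
ft_force: [0.5, -1.3, -0.3]
grip_width: 0.0006
```

```bash
python3 pin.py; python3 -c "
from h import *
plan([.5412,.1157,.112],1.43,grip=255)"
```

```text
{'time_s': 20.05, 'tcp_pos': [0.5397, 0.125, 0.1216], 'orientation': [-3.1344, -0.0033, 1.4397], 'ft_force': [0.4521, -1.2657, -0.2799], 'grip_width': 0.0006, 'joints': [0.3998, 0.2793, -0.7689, 1.7907, 0.2038, 1.1602, -0.5637]}
tcp head -0.0028 0.041
rv fix [-0.007 -0.003  0.01 ]
cloud 173 [12 13 17 36  2  2  9 14 15 16 15 16]
1 rows; dist [ 1.5 -9.3 -9.7] rv [-0.007 -0.003  0.01 ]
[[-0.007,-0.003,0.01],[-9.0,2.7,9.7],255],
```

Emit:
drive_tool([
  [[-0.005,-0.002,0.008],[-8.5,2.7,2],255],
  [[0,0,0],[0,0,3],255],
  [[0,0,0],[0,0,0],255],
])

```text
time_s: 20.4
tcp_pos: [0.5428, 0.1158, 0.1181]
orientation: [3.14, -0.002, 1.431]
ft_force: [-0.3, -0.3, 0.1]
grip_width: 0.0004
```

Emit:
drive_tool([
  [[0,0,0],[0,0,3],255],
  [[0,0,0],[0,0,3],255],
])

```text
time_s: 20.6
tcp_pos: [0.5435, 0.1155, 0.1126]
orientation: [3.139, -0.002, 1.43]
ft_force: [-0.1, -0.1, -0.4]
grip_width: 0.0003
```

Emit:
drive_tool([
  [[0,0,0],[0,0,3],255],
  [[0,0,0],[0,0,3],255],
])

```text
time_s: 20.8
tcp_pos: [0.5436, 0.1157, 0.1067]
orientation: [3.139, -0.002, 1.43]
ft_force: [-2.1, -0.4, 3.0]
grip_width: 0.0003
```

Emit:
drive_tool([
  [[0,0,0],[0,0,2],255],
  [[0,0,0],[0,0,2],255],
])

```text
time_s: 21.0
tcp_pos: [0.5436, 0.116, 0.1044]
orientation: [3.139, -0.001, 1.43]
ft_force: [-7.9, -2.7, 24.8]
grip_width: 0.0007
```

Emit:
drive_tool([
  [[0,0,0],[0,0,3],255],
  [[0,0,0],[0,0,3],255],
])

```text
time_s: 21.2
tcp_pos: [0.5436, 0.116, 0.1045]
orientation: [3.139, 0.003, 1.43]
ft_force: [-8.7, -3.2, 21.7]
grip_width: 0.0005
```

Emit:
drive_tool([
  [[0,0,0],[0,0,-15],255],
  [[0,0,0],[0,0,-35],120],
  [[0,0,0],[0,0,-40],0],
  [[0,0,0],[-40,0,-20],0],
  [[0,0,0],[-40,0,0],0],
  [[0,0,0],[-40,0,0],0],
  [[0,0,0],[0,0,0],0],
  [[0,0,0],[0,0,0],0],
])

```text
time_s: 22.0
tcp_pos: [0.5268, -0.0048, 0.2187]
orientation: [3.136, 0.004, 1.435]
ft_force: [0.7, 0.8, 0.6]
grip_width: 0.049
```

```bash
python3 pin.py s6; cat > look.py <<'E'
from h import *
import sys
n=sys.argv[1]; qs=sys.argv[2:]
H=dict(thin_lens=.008,thick_lens=.014,dust_cap=.01,spacer_a=.006)
f=grab('wrist'); cv2.imwrite(f'pics/{n}.png',f['image']); np.savez(f'/tmp/{n}.npz',**{k:np.array(v) for k,v in f.items()})
for q in qs:
    for r in imaging.silhouettes(f,q)[:3]:
        m=r['mask'];P,u,v=cloud(f,m);h=H.get(q)
        if len(P)<20: continue
        o=f"{q} {r['score']:.2f} {np.round(r['bbox'])} cloud {P.mean(0).round(4)} z95 {np.percentile(P[:,2],95).round(4)}"
        if h:
            v,u=np.nonzero(m)
            cs,_=cv2.findContours(m.astype(np.uint8),cv2.RETR_EXTERNAL,cv2.CHAIN_APPROX_NONE)
            c=max(cs,key=cv2.contourArea)[:,0,:]
            # top-level points only
            t=P[P[:,2]>h-.004]
            W=t[:,:2].astype(np.float32)*1000
            (cx,cy),rr=cv2.minEnclosingCircle(W)
            bb=(np.percentile(t,1,axis=0)+np.percentile(t,99,axis=0))[:2]/2
            o+=f" circ {cx:.1f} {cy:.1f} r{rr:.1f} bbmid {bb.round(4)}"
        print(o)
E
python3 look.py w15 thin_lens spacer_a thick_lens dust_cap; python3 -c "
from h import *
plan([.42,-.25,.2],1.43,grip=0)"
```

```text
{'time_s': 22.0, 'tcp_pos': [0.5268, -0.0048, 0.2187], 'orientation': [3.1361, 0.0039, 1.4355], 'ft_force': [0.6611, 0.8011, 0.5783], 'grip_width': 0.049, 'joints': [0.6218, 0.1009, -0.7041, 1.7442, 0.0726, 1.3165, -0.2331]}
tcp head 0.0029 -0.0893
rv fix [0.006 0.004 0.005]
cloud 82 [27 12 33 10  0  0  0  0  0  0  0  0]
spacer_a 0.69 [319. 266. 342. 276.] cloud [ 0.5174 -0.139   0.0047] z95 0.0071 circ 516.4 -143.4 r16.6 bbmid [ 0.5164 -0.1405]
spacer_a 0.66 [251.   2. 394. 203.] cloud [0.5346 0.0741 0.0371] z95 0.0865 circ 534.2 69.2 r119.4 bbmid [0.5348 0.0698]
6 rows; dist [-106.8 -246.8  -18.5] rv [0.005 0.004 0.009]
[[0.001,0.001,0.002],[-43.1,-12.3,3.2],0],[[0.001,0.001,0.002],[-43.1,-12.2,3.2],0],[[0.001,0.001,0.002],[-43.2,-12.1,3.2],0],[[0.001,0.001,0.002],[-43.2,-12.1,3.1],0],[[0.001,0.001,0.002],[-43.2,-12.0,3.1],0],[[0.001,0.001,0.002],[-43.2,-11.9,3.1],0],
```

View pics/w15.png

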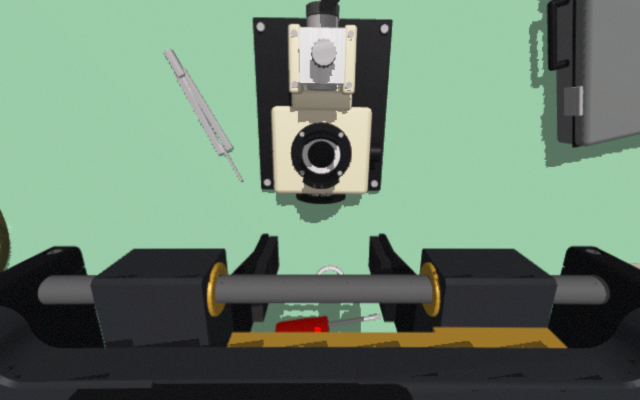

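View pics/s6.png

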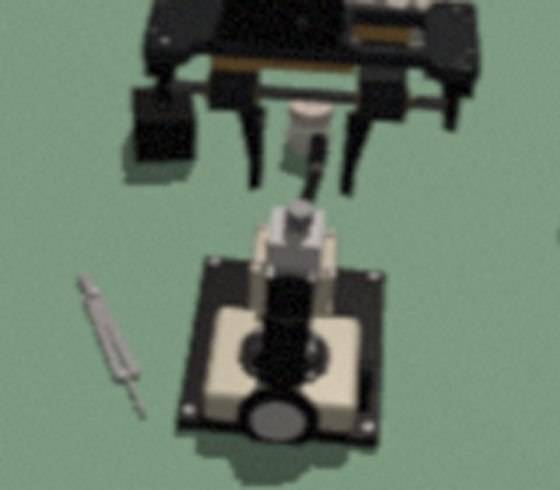

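```bash
python3 - <<'E'
from h import *
f=dict(np.load('/tmp/w15.npz'));P,u,v=cloud(f)
k=(np.hypot(P[:,0]-.541,P[:,1]-.116)<.006)&(P[:,2]>.09);print(k.sum(),np.median(P[k,2]),P[k].mean(0))
k=(np.hypot(P[:,0]-.541,P[:,1]-.116)<.011)&(P[:,2]>.098);print((P[k].min(0)+P[k].max(0))/2)
import m;m.rep('/tmp/w15.npz')
# tube ring: show profile
o=np.array([.5279,.0247])
for r0 in range(0,34,3):
    k=(np.hypot(P[:,0]-o[0],P[:,1]-o[1])*1000>=r0)&(np.hypot(P[:,0]-o[0],P[:,1]-o[1])*1000<r0+3)
    print(r0,k.sum(),np.percentile(P[k,2],[5,25,50,75,95]).round(3) if k.any() else '')
E
```

```text
185 0.10443729297419979 [0.54090657 0.11598732 0.1043983 ]
[0.54189294 0.11530935 0.10261935]
/tmp/w15.npz
block 2010 [0.5408 0.1156 0.086 ] ((541.1257934570312, 115.54308319091797), (44.69058609008789, 39.90113067626953), 81.9741439819336)
tube 422 [0.5255 0.0208 0.0934] [0.5257  0.02475] ((527.4658203125, 24.695972442626953), 26.011985778808594)
plate 9581 [0.5192 0.0961 0.0094] ((510.397705078125, 77.47494506835938), (197.64256286621094, 266.5482482910156), 80.95600891113281)
lever 391 [0.5478 0.1553 0.0702] [0.5357 0.1501 0.0601] [0.5603 0.1642 0.0948]
0 454 [0.045 0.304 0.305 0.306 0.307]
3 2588 [0.302 0.306 0.326 0.331 0.334]
6 3447 [0.302 0.315 0.324 0.33  0.334]
9 2918 [0.045 0.306 0.323 0.33  0.334]
12 2854 [0.045 0.306 0.323 0.33  0.334]
15 2676 [0.048 0.306 0.322 0.329 0.334]
18 2727 [0.048 0.305 0.322 0.329 0.332]
21 3074 [0.047 0.304 0.319 0.329 0.332]
24 2854 [0.044 0.304 0.322 0.329 0.332]
27 3000 [0.04  0.305 0.321 0.329 0.332]
30 5251 [0.041 0.305 0.311 0.324 0.331]
33 5535 [0.039 0.297 0.312 0.323 0.331]
```

Emit:
drive_tool([
  [[0.001,0.001,0],[-43,-12,3],0],
  [[0.001,0.001,0],[-43,-12,3],0],
  [[0.001,0.001,0],[-43,-12,3],0],
  [[0.001,0.001,0],[-43,-12,3],0],
  [[0,0,0],[-43,-12,3],0],
  [[0,0,0],[-43,-12,3],0],
  [[0,0,0],[0,0,0],0],
  [[0,0,0],[0,0,0],0],
])

```text
time_s: 23.1
tcp_pos: [0.4235, -0.2501, 0.1987]
orientation: [3.138, -0.004, 1.458]
ft_force: [0.5, 0.3, 0.8]
grip_width: 0.0872
```

```bash
python3 look.py w16 thin_lens spacer_a thick_lens dust_cap; python3 -c "
from h import *
st();plan([.42,-.2715,.1],1.43,grip=0)"
```

```text
thin_lens 0.58 [306. 184. 340. 210.] cloud [ 0.4197 -0.2712  0.0074] z95 0.009 circ 419.5 -271.9 r19.8 bbmid [ 0.4196 -0.2715]
spacer_a 0.66 [378.  64. 417. 104.] cloud [ 0.5147 -0.1565  0.0048] z95 0.0072 circ 514.5 -154.9 r20.0 bbmid [ 0.5144 -0.1549]
thick_lens 0.68 [404. 179. 442. 217.] cloud [ 0.5366 -0.283   0.0112] z95 0.0147 circ 537.5 -284.3 r20.1 bbmid [ 0.5375 -0.2841]
thick_lens 0.45 [307. 182. 340. 212.] cloud [ 0.4193 -0.2713  0.0073] z95 0.009 circ 424.7 -255.9 r0.0 bbmid [ 0.4247 -0.2559]
dust_cap 0.72 [483. 158. 531. 202.] cloud [ 0.6307 -0.2758  0.0132] z95 0.0264 circ 633.6 -278.3 r27.0 bbmid [ 0.6331 -0.2774]
dust_cap 0.34 [246. 243. 287. 276.] cloud [ 0.3477 -0.3279  0.0434] z95 0.0549 circ 368.4 -280.1 r73.5 bbmid [ 0.3521 -0.3003]
{'time_s': 23.35, 'tcp_pos': [0.4241, -0.249, 0.199], 'orientation': [3.1382, -0.0032, 1.4614], 'ft_force': [0.1726, 0.0329, 0.2341], 'grip_width': 0.0872, 'joints': [0.9285, 0.015, -0.4496, 1.853, 0.0024, 1.2731, 0.3689]}
3 rows; dist [ -4.1 -22.5 -99. ] rv [ 0.003 -0.003  0.031]
[[0.001,-0.001,0.01],[-7.7,-0.7,33.0],0],[[0.001,-0.001,0.01],[-7.7,-0.5,33.0],0],[[0.001,-0.001,0.01],[-7.7,-0.4,33.0],0],
```

View pics/w16.png

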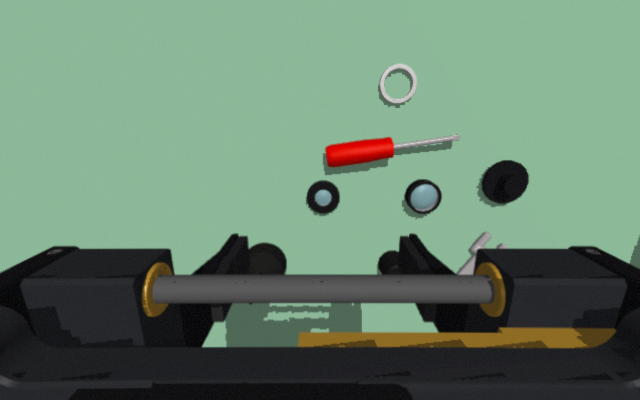

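```bash
python3 -c "
from h import *
plan([.4196,-.2717,.06],.8,grip=0)"
```

```text
5 rows; dist [  -4.5  -22.7 -139. ] rv [ 0.002 -0.004  0.661]
[[0.0,-0.001,0.132],[-4.7,-0.5,27.8],0],[[0.0,-0.001,0.132],[-4.7,0.1,27.8],0],[[0.0,-0.001,0.132],[-4.6,0.8,27.8],0],[[0.0,-0.001,0.132],[-4.5,1.4,27.8],0],[[0.0,-0.001,0.132],[-4.2,2.0,27.8],0],
```

Emit:
drive_tool([
  [[0,0,0.132],[-4.7,-0.5,24],0],
  [[0,0,0.132],[-4.7,0,24],0],
  [[0,0,0.132],[-4.6,0.8,24],0],
  [[0,0,0.132],[-4.5,1.4,24],0],
  [[0,0,0.132],[-4.2,2,24],0],
  [[0,0,0],[0,0,0],0],
  [[0,0,0],[0,0,0],0],
])

```text
time_s: 24.05
tcp_pos: [0.4264, -0.2656, 0.0782]
orientation: [3.135, -0.007, 0.795]
ft_force: [0.9, -0.2, 0.5]
grip_width: 0.087
```

```bash
python3 -c "
from h import *
st();plan([.4196,-.2717,.03],.8,grip=0)"; python3 look.py w17 thin_lens
```

```text
{'time_s': 24.05, 'tcp_pos': [0.4264, -0.2656, 0.0782], 'orientation': [3.1349, -0.0071, 0.7947], 'ft_force': [0.9464, -0.1656, 0.4731], 'grip_width': 0.087, 'joints': [0.901, 0.1519, -0.4192, 1.9743, 0.0666, 1.0209, -0.3244]}
2 rows; dist [ -6.8  -6.1 -48.2] rv [ 0.007 -0.007 -0.005]
[[0.003,-0.004,-0.003],[-4.7,-0.4,24.1],0],[[0.003,-0.004,-0.003],[-4.6,-0.4,24.1],0],
thin_lens 0.80 [300. 196. 348. 243.] cloud [ 0.4203 -0.2717  0.0073] z95 0.0089 circ 419.3 -272.4 r20.2 bbmid [ 0.4198 -0.272 ]
```

View pics/w17.png

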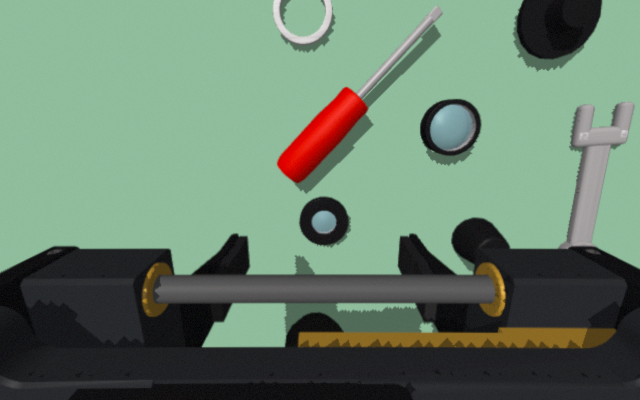

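Emit:
drive_tool([
  [[0.003,-0.004,-0.002],[-4.5,0,22],0],
  [[0.003,-0.003,-0.002],[-4.5,0,22],0],
  [[0,0,0],[0,0,10],0],
  [[0,0,0],[0,0,0],0],
  [[0,0,0],[0,0,0],0],
])

```text
time_s: 24.65
tcp_pos: [0.4265, -0.2745, 0.0307]
orientation: [3.127, -0.001, 0.806]
ft_force: [-0.1, -0.2, 0.4]
grip_width: 0.0869
```

```bash
python3 -c "
from h import *
st();plan([.4198,-.2720,.003],.8,grip=0,n=2)"
```

```text
{'time_s': 24.65, 'tcp_pos': [0.4265, -0.2745, 0.0307], 'orientation': [3.1268, -0.0015, 0.8065], 'ft_force': [-0.1474, -0.164, 0.38], 'grip_width': 0.0869, 'joints': [0.8939, 0.2222, -0.409, 2.0071, 0.1137, 0.9185, -0.3383]}
2 rows; dist [ -6.7   2.5 -27.7] rv [ 0.015 -0.002  0.006]
[[0.007,-0.001,0.003],[-1.4,-3.5,13.8],0],[[0.007,-0.001,0.003],[-1.4,-3.4,13.8],0],
```

Emit:
drive_tool([
  [[0.007,-0.001,0.003],[-1.4,-3.5,10],0],
  [[0.006,-0.001,0.003],[-1.4,-3.5,10],0],
  [[0,0,0],[0,0,0],0],
])

```text
time_s: 24.95
tcp_pos: [0.4209, -0.2723, 0.0116]
orientation: [3.137, 0.0, 0.801]
ft_force: [0.7, -0.6, 0.4]
grip_width: 0.087
```

```bash
python3 -c "
from h import *
st();plan([.4198,-.2720,.003],.8,grip=0,n=1)"
```

```text
{'time_s': 24.95, 'tcp_pos': [0.4209, -0.2723, 0.0116], 'orientation': [3.1366, 0.0003, 0.8009], 'ft_force': [0.6598, -0.6047, 0.4172], 'grip_width': 0.087, 'joints': [0.89, 0.2468, -0.4039, 2.0249, 0.1262, 0.8881, -0.3521]}
1 rows; dist [-1.1  0.3 -8.6] rv [0.005 0.    0.001]
[[0.005,0.0,0.001],[-0.5,-1.0,8.6],0],
```

Emit:
drive_tool([
  [[0.004,0,0],[-0.5,-1,8],0],
  [[0,0,0],[0,0,0],200],
  [[0,0,0],[0,0,0],200],
  [[0,0,0],[0,0,0],200],
  [[0,0,0],[0,0,0],200],
  [[0,0,0],[0,0,0],200],
  [[0,0,0],[0,0,0],200],
  [[0,0,0],[0,0,0],200],
  [[0,0,0],[0,0,0],200],
], force=20)

```text
time_s: 25.85
tcp_pos: [0.4202, -0.2722, 0.0033]
orientation: [3.14, -0.0, 0.801]
ft_force: [-0.2, 0.4, -0.2]
grip_width: 0.0386
```

```bash
python3 -c "
from h import *
st();plan([.4198,-.2720,.15],1.43,grip=200)"
```

```text
{'time_s': 25.85, 'tcp_pos': [0.4202, -0.2722, 0.0033], 'orientation': [3.14, -0.0, 0.8011], 'ft_force': [-0.1764, 0.3886, -0.1507], 'grip_width': 0.0386, 'joints': [0.8881, 0.2611, -0.4016, 2.0284, 0.1324, 0.8748, -0.356]}
5 rows; dist [ -0.4   0.2 146.7] rv [ 0.002  0.    -0.629]
[[0.0,0.0,-0.126],[-0.0,-0.0,-29.3],200],[[0.0,0.0,-0.126],[-0.0,-0.1,-29.3],200],[[0.0,0.0,-0.126],[-0.0,-0.1,-29.3],200],[[0.0,0.0,-0.126],[-0.0,-0.1,-29.3],200],[[0.0,0.0,-0.126],[0.0,-0.1,-29.3],200],
```

Emit:
drive_tool([
  [[0,0,0],[0,0,-15],200],
  [[0,0,0],[0,0,-30],200],
  [[0,0,-0.126],[0,0,-30],200],
  [[0,0,-0.126],[0,0,-30],200],
  [[0,0,-0.126],[0,0,-30],200],
  [[0,0,-0.126],[0,0,-20],200],
  [[0,0,-0.126],[0,0,0],200],
  [[0,0,0],[0,0,0],200],
])

```text
time_s: 26.65
tcp_pos: [0.419, -0.2711, 0.1638]
orientation: [-3.14, -0.0, 1.456]
ft_force: [0.1, 0.4, -0.5]
grip_width: 0.0385
```

```bash
python3 -c "
from h import *
st();plan([.5275,.022,.16],1.428,grip=200)"
```

```text
{'time_s': 26.65, 'tcp_pos': [0.419, -0.2711, 0.1638], 'orientation': [-3.1404, -0.0, 1.4561], 'ft_force': [0.1147, 0.3542, -0.4863], 'grip_width': 0.0385, 'joints': [0.9696, 0.0626, -0.4623, 1.8808, 0.0304, 1.206, 0.3826]}
7 rows; dist [108.5 293.1  -3.8] rv [-0.001  0.     0.028]
[[-0.0,0.0,0.004],[43.4,10.6,0.5],200],[[-0.0,0.0,0.004],[43.4,10.4,0.5],200],[[-0.0,0.0,0.004],[43.5,10.3,0.5],200],[[-0.0,0.0,0.004],[43.5,10.1,0.5],200],[[-0.0,0.0,0.004],[43.5,9.9,0.5],200],[[-0.0,0.0,0.004],[43.6,9.7,0.5],200],[[-0.0,0.0,0.004],[43.6,9.6,0.5],200],
```

Emit:
drive_tool([
  [[0,0,0.004],[43.5,10.5,0],200],
  [[0,0,0.004],[43.5,10.4,0],200],
  [[0,0,0.004],[43.5,10.3,0],200],
  [[0,0,0.004],[43.5,10,0],200],
  [[0,0,0.004],[43.5,10,0],200],
  [[0,0,0.004],[43.5,9.7,0],200],
  [[0,0,0.004],[41,9.6,0],200],
  [[0,0,0],[0,0,0],200],
  [[0,0,0],[0,0,0],200],
])

```text
time_s: 27.55
tcp_pos: [0.5319, 0.0274, 0.1595]
orientation: [-3.136, -0.001, 1.391]
ft_force: [-0.1, -1.2, -0.8]
grip_width: 0.039
```

```bash
python3 -c "
from h import *
st();plan([.5275,.0247,.12],1.428,grip=200)
"; python3 look.py w18 thin_lens; python3 -c "
import m;m.rep('/tmp/w18.npz')"
```

```text
{'time_s': 27.55, 'tcp_pos': [0.5319, 0.0274, 0.1595], 'orientation': [-3.1363, -0.001, 1.3908], 'ft_force': [-0.1368, -1.2221, -0.8408], 'grip_width': 0.039, 'joints': [0.5797, 0.1798, -0.7439, 1.7997, 0.1266, 1.2162, -0.3808]}
1 rows; dist [ -4.4  -2.7 -39.5] rv [-0.005 -0.001 -0.037]
[[-0.005,-0.001,-0.037],[-3.5,-3.6,39.5],200],
thin_lens 0.93 [291. 216. 359. 272.] cloud [0.5307 0.031  0.163 ] z95 0.165 circ 520.1 17.6 r34.5 bbmid [0.5302 0.0308]
/tmp/w18.npz
block 2769 [0.541 0.116 0.086] ((542.2583618164062, 124.0543212890625), (61.19995880126953, 39.9517707824707), 81.26338195800781)
tube 224 [0.5261 0.0469 0.0936] [0.52875 0.04475] ((528.7286376953125, 42.21967315673828), 16.62975311279297)
plate 12155 [0.5211 0.0978 0.0094] ((521.32080078125, 71.10777282714844), (189.1369171142578, 288.7142333984375), 81.34237670898438)
lever 1109 [0.5525 0.157  0.0899] [0.5362 0.1501 0.06  ] [0.5657 0.1672 0.1133]
```

View pics/w18.png

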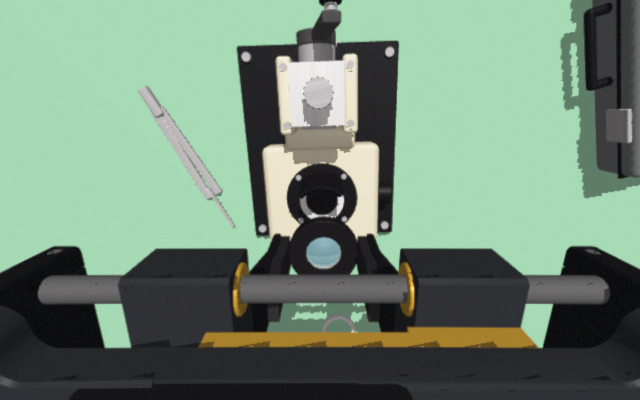

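Emit:
drive_tool([
  [[-0.003,-0.001,-0.036],[-3.5,-3.6,12],200],
  [[0,0,0],[0,0,12],200],
  [[0,0,0],[0,0,0],200],
  [[0,0,0],[0,0,0],200],
])

```text
time_s: 28.05
tcp_pos: [0.5267, 0.0179, 0.1343]
orientation: [-3.139, 0.003, 1.414]
ft_force: [-0.5, 0.5, 0.1]
grip_width: 0.0392
```

```bash
cat > held.py <<'E'
from h import *
import sys
n=sys.argv[1]; bot=float(sys.argv[2]); th=float(sys.argv[3]) # bottom offset below tcp, thickness
rad=float(sys.argv[4]) if len(sys.argv)>4 else .02
s=st();t=np.array(s['tcp_pos']);f=grab('wrist'); cv2.imwrite(f'pics/{n}.png',f['image']);np.savez(f'/tmp/{n}.npz',**{k:np.array(v) for k,v in f.items()})
P,u,v=cloud(f); zt=t[2]-bot+th
k=(abs(P[:,2]-zt)<.003)&(np.hypot(P[:,0]-t[0],P[:,1]-t[1])<rad+.006)
Q=P[k];print('top pts',k.sum(),'z',Q[:,2].mean().round(4),'expected',round(zt,4))
# plane fit (tilt)
A=np.c_[Q[:,:2]-Q[:,:2].mean(0),np.ones(len(Q))];c=np.linalg.lstsq(A,Q[:,2],rcond=None)[0];print('tilt slopes',c[:2].round(3))
# circle fit by convex hull points
h=cv2.convexHull(Q[:,:2].astype(np.float32))[:,0,:]
from scipy.optimize import least_squares
g=lambda p:np.hypot(h[:,0]-p[0],h[:,1]-p[1])-rad
r=least_squares(lambda p:g(p)*1000,t[:2],loss='soft_l1');c=r.x;print('centre',c.round(4),'off tcp',(c-t[:2]).round(4),'resid',np.abs(g(c)).mean().round(4))
T=np.array([.5276,.0247]);d=(T-c)*1000
Rc=R.from_euler('xyz',s['orientation']);print('to tube, tool mm',Rc.inv().apply([d[0],d[1],0]).round(1),'rvfix',(Rc.inv()*R.from_euler('xyz',[np.pi,0,1.428])).as_rotvec().round(3))
E
python3 held.py w19 .003 .008
```

```text
{'time_s': 28.05, 'tcp_pos': [0.5267, 0.0179, 0.1343], 'orientation': [-3.1393, 0.0026, 1.414], 'ft_force': [-0.5113, 0.5438, 0.1324], 'grip_width': 0.0392, 'joints': [0.5897, 0.1897, -0.7387, 1.8436, 0.1407, 1.1636, -0.3532]}
top pts 3167 z 0.1386 expected 0.1393
tilt slopes [-0.001  0.008]
centre [0.5249 0.0189] off tcp [-0.0018  0.0009] resid 0.0023
to tube, tool mm [ 6.2  1.7 -0. ] rvfix [-0.002  0.003 -0.014]
```

View pics/w19.png

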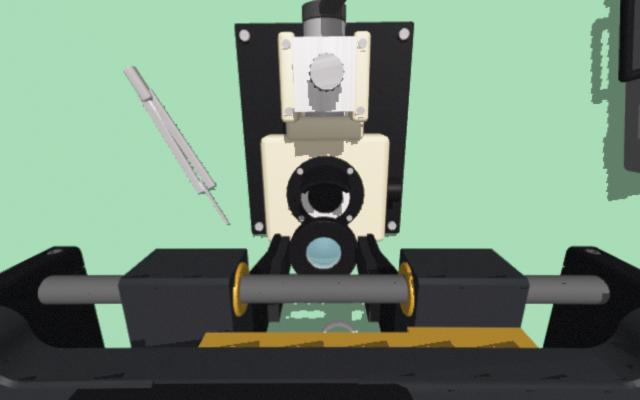

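```bash
cat >> held.py <<'E'
Rz=Rc.as_matrix();L=(Q-t)@Rz
if rad: 
    m=abs(L[:,1])<.014; x=L[m,0];yy=L[m,1]
    # per-bin front edge
    E=[]
    for b in np.arange(-.014,.014,.002):
        q=(yy>=b)&(yy<b+.002)
        if q.sum()>3: E.append((x[q].max(),b+.001))
    E=np.array(E);r=least_squares(lambda p:(np.hypot(E[:,0]-p[0],E[:,1]-p[1])-rad)*1000,[0,0],loss='soft_l1')
    print('front-edge centre in tool xy mm',(r.x*1000).round(2),'cost',round(r.cost,3))
    c=t+Rz@np.array([r.x[0],r.x[1],0]);d=np.array([*(T-c[:2])*1000,0]);print('=> to tube tool mm',(Rz.T@d).round(1))
E
python3 held.py w19 .003 .008 | tail -2
```

```text
front-edge centre in tool xy mm [ 0.33 -1.6 ] cost 0.132
=> to tube tool mm [ 6.6  1.4 -0. ]
```

Emit:
drive_tool([
  [[-0.002,0.003,-0.013],[6.6,1.4,10],200],
  [[0,0,0],[0.5,0,8],200],
  [[0,0,0],[0,0,0],200],
  [[0,0,0],[0,0,0],200],
])

```text
time_s: 28.55
tcp_pos: [0.5303, 0.026, 0.1156]
orientation: [3.14, -0.001, 1.429]
ft_force: [-0.9, -0.3, -0.5]
grip_width: 0.039
```

```bash
python3 held.py w20 .003 .008
```

```text
{'time_s': 28.55, 'tcp_pos': [0.5303, 0.026, 0.1156], 'orientation': [3.14, -0.0015, 1.4286], 'ft_force': [-0.8915, -0.253, -0.5274], 'grip_width': 0.039, 'joints': [0.5727, 0.2178, -0.7411, 1.8582, 0.1614, 1.1247, -0.3686]}
top pts 3163 z 0.1199 expected 0.1206
tilt slopes [0.005 0.011]
centre [0.5284 0.0269] off tcp [-0.002   0.0009] resid 0.0021
to tube, tool mm [-2.3 -0.5 -0. ] rvfix [ 0.002 -0.001  0.001]
front-edge centre in tool xy mm [ 0.38 -1.72] cost 0.448
=> to tube tool mm [-2.1 -0.8 -0. ]
```

View pics/w20.png

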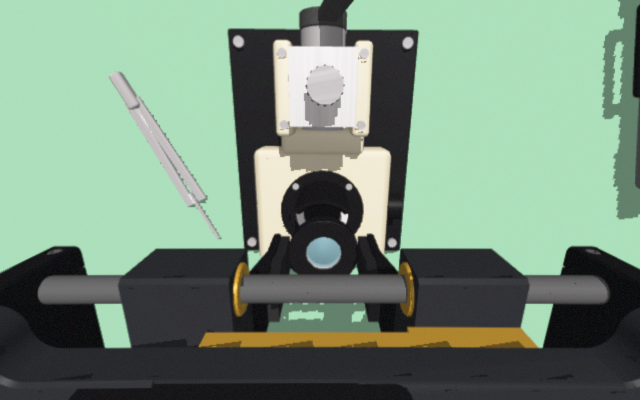

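Emit:
drive_tool([
  [[0.001,0,0],[-2.1,-0.8,6],200],
  [[0,0,0],[0,0,4],200],
  [[0,0,0],[0,0,0],200],
])

```text
time_s: 28.9
tcp_pos: [0.5292, 0.0237, 0.105]
orientation: [3.141, -0.001, 1.428]
ft_force: [0.2, -0.5, -0.8]
grip_width: 0.0389
```

```bash
python3 held.py w21 .003 .008
```

```text
{'time_s': 28.9, 'tcp_pos': [0.5292, 0.0237, 0.105], 'orientation': [3.1408, -0.0012, 1.4284], 'ft_force': [0.1723, -0.5241, -0.8149], 'grip_width': 0.0389, 'joints': [0.5719, 0.2283, -0.7375, 1.871, 0.1701, 1.105, -0.3717]}
top pts 3143 z 0.1093 expected 0.11
tilt slopes [0.003 0.014]
centre [0.5284 0.0245] off tcp [-0.0009  0.0008] resid 0.002
to tube, tool mm [ 0.1 -0.8 -0. ] rvfix [ 0.001 -0.001  0.   ]
front-edge centre in tool xy mm [ 0.31 -1.57] cost 0.186
=> to tube tool mm [ 0.4 -0.2  0. ]
```

Aligned. Descend into the tube.

Emit:
drive_tool([
  [[0,0,0],[0.4,0,4],200],
  [[0,0,0],[0.1,0,4],200],
  [[0,0,0],[0.1,0,4],200],
  [[0,0,0],[0.1,0,4],200],
  [[0,0,0],[0,0,0],200],
])

```text
time_s: 29.45
tcp_pos: [0.5296, 0.0243, 0.0879]
orientation: [3.14, -0.001, 1.428]
ft_force: [-0.7, 0.6, 0.0]
grip_width: 0.0389
```

Emit:
drive_tool([
  [[0,0,0],[0,0,4],200],
  [[0,0,0],[0,0,4],200],
  [[0,0,0],[0,0,4],200],
  [[0,0,0],[0,0,4],200],
  [[0,0,0],[0,0,0],200],
])

```text
time_s: 29.95
tcp_pos: [0.5296, 0.0243, 0.0704]
orientation: [3.14, -0.001, 1.428]
ft_force: [-0.1, 0.1, -0.7]
grip_width: 0.0385
```

Smooth, no force. Continue to about TCP 0.052.

Emit:
drive_tool([
  [[0,0,0],[0,0,4],200],
  [[0,0,0],[0,0,4],200],
  [[0,0,0],[0,0,4],200],
  [[0,0,0],[0,0,4],200],
  [[0,0,0],[0,0,0],200],
])

```text
time_s: 30.45
tcp_pos: [0.5297, 0.0243, 0.0529]
orientation: [3.14, -0.001, 1.428]
ft_force: [0.4, -0.3, -0.4]
grip_width: 0.039
```

Emit:
drive_tool([
  [[0,0,0],[0,0,2],200],
  [[0,0,0],[0,0,1],200],
])

```text
time_s: 30.65
tcp_pos: [0.53, 0.0244, 0.0511]
orientation: [3.14, -0.001, 1.428]
ft_force: [-6.0, -0.7, 13.7]
grip_width: 0.0388
```

Emit:
drive_tool([
  [[0,0,0],[0,0,-0.5],200],
  [[0,0,0],[0,0,0],110],
  [[0,0,0],[0,0,0],110],
  [[0,0,0],[0,0,0],110],
  [[0,0,0],[0,0,-5],110],
  [[0,0,0],[0,0,-15],110],
  [[0,0,0],[0,0,-20],110],
  [[0,0,0],[0,0,-30],110],
  [[0,0,0],[0,0,0],110],
])

```text
time_s: 31.55
tcp_pos: [0.5304, 0.0251, 0.1272]
orientation: [3.139, -0.001, 1.429]
ft_force: [-0.0, 0.8, 0.5]
grip_width: 0.0492
```

```bash
cat > tube.py <<'E'
from h import *
import sys
f=grab(sys.argv[2] if len(sys.argv)>2 else 'top');n=sys.argv[1]
P,u,v=cloud(f);k=(np.hypot(P[:,0]-.5276,P[:,1]-.0247)<.02)&(P[:,2]>.03)&(P[:,2]<.13)
h,e=np.histogram(P[k,2],np.arange(.03,.13,.004));print([(round(a,3),int(b)) for a,b in zip(e,h) if b])
c=world2pix(f,[[.5276,.0247,.07]])[0].astype(int);im=f['image'][c[1]-45:c[1]+45,c[0]-60:c[0]+60];cv2.imwrite(f'pics/{n}.png',cv2.resize(im,None,fx=5,fy=5,interpolation=cv2.INTER_CUBIC))
for q in ['thin_lens','thick_lens','dust_cap','spacer_a']:
    for r in imaging.silhouettes(f,q)[:3]:
        Pm,_,_=cloud(f,r['mask'])
        if len(Pm): print(q,round(r['score'],2),np.round(r['bbox']),np.median(Pm,0).round(4))
E
python3 tube.py t1; python3 -c "
from h import *
st()"
```

```text
[]
thin_lens 0.42 [367. 190. 375. 209.] [ 0.5096 -0.1638  0.0058]
thick_lens 0.58 [415. 182. 428. 202.] [ 0.5394 -0.2829  0.0116]
dust_cap 0.77 [409. 148. 429. 167.] [ 0.6345 -0.2742  0.0105]
spacer_a 0.66 [364. 194. 377. 207.] [ 0.5199 -0.1468  0.0055]
{'time_s': 31.8, 'tcp_pos': [0.5265, 0.0243, 0.1215], 'orientation': [-3.1346, -0.0006, 1.4287], 'ft_force': [-0.4223, 0.0032, 0.1715], 'grip_width': 0.0495, 'joints': [0.5801, 0.2093, -0.7435, 1.8536, 0.1523, 1.144, -0.3589]}
```

View pics/t1.png

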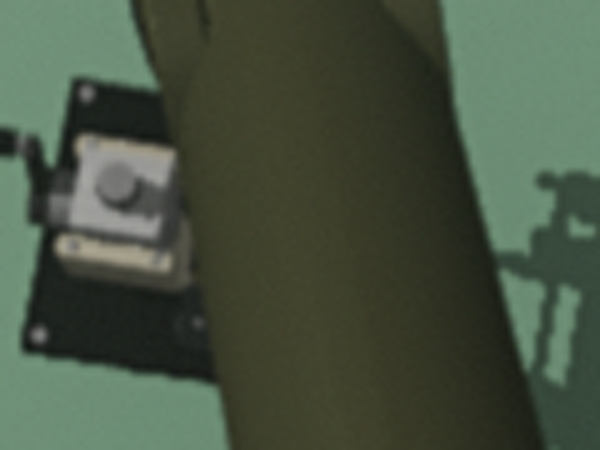

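```bash
python3 -c "
from h import *
plan([.52,-.10,.19],1.428,grip=60)"
```

```text
4 rows; dist [  -6.5 -124.3   68.5] rv [-0.007 -0.001  0.001]
[[-0.002,-0.0,0.0],[-31.0,2.7,-17.2],60],[[-0.002,-0.0,0.0],[-31.0,2.7,-17.1],60],[[-0.002,-0.0,0.0],[-31.0,2.7,-17.1],60],[[-0.002,-0.0,0.0],[-31.0,2.8,-17.1],60],
```

Emit:
drive_tool([
  [[-0.002,0,0],[-25,2.7,-25],60],
  [[-0.002,0,0],[-32,2.7,-20],60],
  [[-0.002,0,0],[-32,2.7,-15],60],
  [[-0.001,0,0],[-32,2.8,-10],60],
  [[0,0,0],[0,0,0],60],
  [[0,0,0],[0,0,0],60],
])

```text
time_s: 32.4
tcp_pos: [0.5167, -0.0996, 0.1875]
orientation: [-3.13, -0.004, 1.433]
ft_force: [0.2, 1.5, -0.2]
grip_width: 0.0667
```

```bash
python3 look.py w22 spacer_a thin_lens; python3 -c "
from h import *
st()
f=dict(np.load('/tmp/w22.npz'));P,u,v=cloud(f)
k=(np.hypot(P[:,0]-.5276,P[:,1]-.0247)<.019)&(P[:,2]<.1);print(np.histogram(P[k,2],np.arange(.03,.1,.004)))
im=f['image'][0:200,220:420];cv2.imwrite('pics/w22z.png',cv2.resize(im,None,fx=3,fy=3,interpolation=cv2.INTER_CUBIC))"
```

```text
spacer_a 0.88 [316. 209. 348. 240.] cloud [ 0.5166 -0.1528  0.0054] z95 0.007 circ 515.1 -153.9 r20.0 bbmid [ 0.5152 -0.1536]
thin_lens 0.57 [300.  30. 345.  76.] cloud [0.5291 0.0256 0.0554] z95 0.0572 circ 529.5 24.9 r20.9 bbmid [0.5293 0.0258]
{'time_s': 32.55, 'tcp_pos': [0.5167, -0.0986, 0.1874], 'orientation': [-3.1297, -0.0033, 1.4353], 'ft_force': [-0.6856, 0.0247, 0.1922], 'grip_width': 0.0666, 'joints': [0.7596, 0.1337, -0.6654, 1.7758, 0.0823, 1.2731, -0.0621]}
(array([   0,    0,    0,    0,    0,  234, 1344,    7,    0,    0,    0,
          0,    0,    0,    0,    0,    0]), array([0.03 , 0.034, 0.038, 0.042, 0.046, 0.05 , 0.054, 0.058, 0.062,
       0.066, 0.07 , 0.074, 0.078, 0.082, 0.086, 0.09 , 0.094, 0.098]))
```

View pics/w22.png

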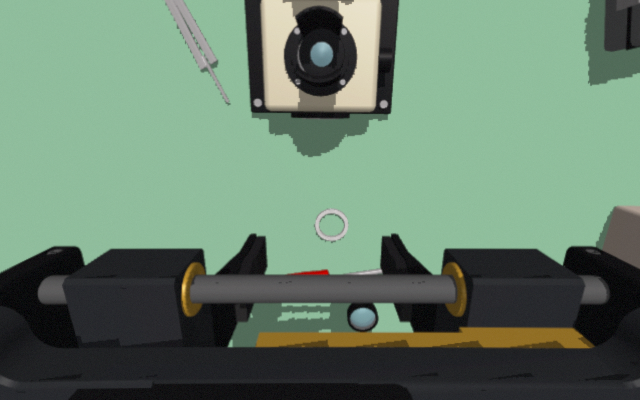

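View pics/w22z.png

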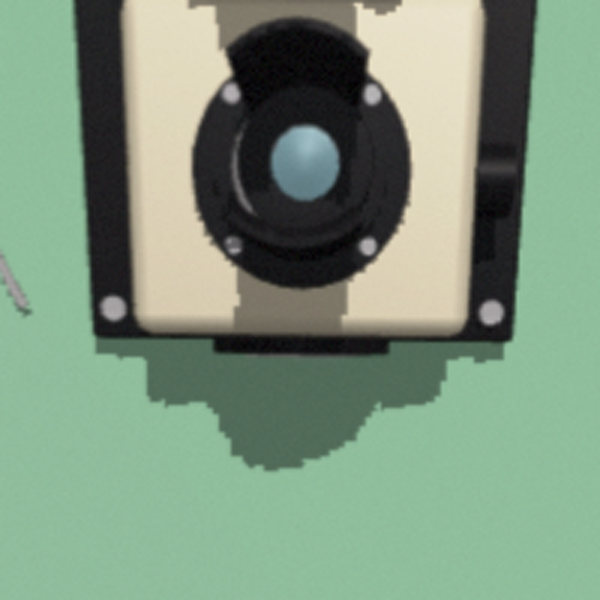

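```bash
python3 -c "
from h import *
plan([.5155,-.1538,.05],1.428,grip=60)"
```

```text
4 rows; dist [  -1.2  -55.2 -137.4] rv [-0.012 -0.003  0.007]
[[-0.003,-0.001,0.002],[-13.8,2.0,34.3],60],[[-0.003,-0.001,0.002],[-13.8,1.9,34.3],60],[[-0.003,-0.001,0.002],[-13.8,1.8,34.3],60],[[-0.003,-0.001,0.002],[-13.7,1.7,34.3],60],
```

Emit:
drive_tool([
  [[-0.003,-0.001,0.002],[-13,1.5,30],60],
  [[-0.003,-0.001,0.002],[-13,1,30],60],
  [[-0.003,-0.001,0.002],[-13,1,30],60],
  [[-0.003,-0.001,0.002],[-13,1,25],60],
  [[0,0,0],[0,0,0],60],
  [[0,0,0],[0,0,0],60],
])

```text
time_s: 33.15
tcp_pos: [0.5149, -0.1415, 0.068]
orientation: [3.141, -0.003, 1.442]
ft_force: [1.4, 1.6, 0.5]
grip_width: 0.0665
```

```bash
python3 look.py w23 spacer_a; python3 -c "
from h import *
st();plan([.5158,-.1538,.015],1.428,grip=60,n=2)"
```

```text
spacer_a 0.95 [304. 204. 352. 253.] cloud [ 0.5146 -0.1534  0.005 ] z95 0.0069 circ 514.8 -154.4 r20.3 bbmid [ 0.5148 -0.154 ]
{'time_s': 33.25, 'tcp_pos': [0.5153, -0.1419, 0.0687], 'orientation': [3.1401, -0.0023, 1.4423], 'ft_force': [-0.0585, 0.0383, -0.4669], 'grip_width': 0.0665, 'joints': [0.7756, 0.2653, -0.6212, 1.8961, 0.1758, 1.0335, -0.0479]}
2 rows; dist [  0.5 -11.9 -53.7] rv [ 0.001 -0.002  0.014]
[[0.001,-0.001,0.007],[-5.9,1.0,26.9],60],[[0.001,-0.001,0.007],[-5.9,1.0,26.9],60],
```

View pics/w23.png

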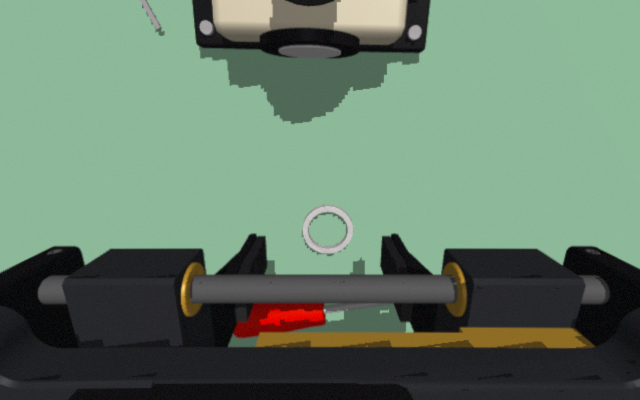

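Emit:
drive_tool([
  [[0,-0.001,0.007],[-5.5,1,20],60],
  [[0,-0.001,0.007],[-5.5,0,20],60],
  [[0,0,0],[0,0,0],60],
  [[0,0,0],[0,0,0],60],
])

```text
time_s: 33.65
tcp_pos: [0.521, -0.1506, 0.0349]
orientation: [3.129, 0.002, 1.433]
ft_force: [-0.8, 1.3, 0.6]
grip_width: 0.0664
```

```bash
python3 -c "
from h import *
st();plan([.5155,-.154,.003],1.428,grip=60,n=2)"
```

```text
{'time_s': 33.65, 'tcp_pos': [0.521, -0.1506, 0.0349], 'orientation': [3.1287, 0.0017, 1.4328], 'ft_force': [-0.772, 1.335, 0.6056], 'grip_width': 0.0664, 'joints': [0.763, 0.3177, -0.6017, 1.9141, 0.2187, 0.9609, -0.0773]}
2 rows; dist [ -5.5  -3.4 -31.9] rv [0.013 0.002 0.005]
[[0.006,0.001,0.002],[-2.0,-2.7,15.9],60],[[0.006,0.001,0.002],[-2.0,-2.6,15.9],60],
```

Emit:
drive_tool([
  [[0.006,0.001,0.002],[-2,-4,10],60],
  [[0.006,0.001,0.002],[-2,-3,10],60],
  [[0,0,0],[0,0,4],60],
  [[0,0,0],[0,0,0],60],
])

```text
time_s: 34.05
tcp_pos: [0.5156, -0.1534, 0.0124]
orientation: [3.137, 0.001, 1.43]
ft_force: [0.4, 0.2, 0.5]
grip_width: 0.0665
```

```bash
python3 -c "
from h import *
st();plan([.5155,-.154,.0025],1.428,grip=60,n=1)"
```

```text
{'time_s': 34.05, 'tcp_pos': [0.5156, -0.1534, 0.0124], 'orientation': [3.1365, 0.0009, 1.4301], 'ft_force': [0.4383, 0.1903, 0.4637], 'grip_width': 0.0665, 'joints': [0.7579, 0.3469, -0.5896, 1.9324, 0.2395, 0.9261, -0.0891]}
1 rows; dist [-0.1 -0.6 -9.9] rv [0.005 0.001 0.002]
[[0.005,0.001,0.002],[-0.6,-0.0,9.9],60],
```

Emit:
drive_tool([
  [[0.004,0,0],[-0.5,-0.5,9],60],
  [[0,0,0],[0,0,0],200],
  [[0,0,0],[0,0,0],200],
  [[0,0,0],[0,0,0],200],
  [[0,0,0],[0,0,0],200],
  [[0,0,0],[0,0,0],200],
  [[0,0,0],[0,0,0],200],
])

```text
time_s: 34.75
tcp_pos: [0.5154, -0.1538, 0.0029]
orientation: [3.14, 0.001, 1.43]
ft_force: [0.3, 0.6, 0.4]
grip_width: 0.0385
```

```bash
python3 -c "
from h import *
st();plan([.528,.018,.16],1.428,grip=200)"
```

```text
{'time_s': 34.75, 'tcp_pos': [0.5154, -0.1538, 0.0029], 'orientation': [3.1404, 0.0007, 1.4302], 'ft_force': [0.3409, 0.5779, 0.4092], 'grip_width': 0.0385, 'joints': [0.7519, 0.3638, -0.5839, 1.9347, 0.2511, 0.9136, -0.0972]}
6 rows; dist [ 12.6 171.8 157.1] rv [0.001 0.001 0.002]
[[0.0,0.0,0.0],[28.6,-1.9,-26.2],200],[[0.0,0.0,0.0],[28.6,-1.9,-26.2],200],[[0.0,0.0,0.0],[28.6,-1.9,-26.2],200],[[0.0,0.0,0.0],[28.6,-2.0,-26.2],200],[[0.0,0.0,0.0],[28.6,-2.0,-26.2],200],[[0.0,0.0,0.0],[28.6,-2.0,-26.2],200],
```

Gripped. Lift and carry to above the tube.

Emit:
drive_tool([
  [[0,0,0],[0,0,-15],200],
  [[0,0,0],[0,0,-35],200],
  [[0,0,0],[10,0,-45],200],
  [[0,0,0],[30,-2,-35],200],
  [[0,0,0],[40,-3,-15],200],
  [[0,0,0],[42,-3,0],200],
  [[0,0,0],[42,-3,0],200],
  [[0,0,0],[0,0,0],200],
  [[0,0,0],[0,0,0],200],
])

```text
time_s: 35.65
tcp_pos: [0.5297, 0.0165, 0.1644]
orientation: [3.13, 0.0, 1.429]
ft_force: [0.2, -1.3, 0.3]
grip_width: 0.0385
```

```bash
python3 held.py w24 .003 .006; python3 -c "
from h import *
plan([.5293,.0243,.125],1.428,grip=200)"
```

```text
{'time_s': 35.65, 'tcp_pos': [0.5297, 0.0165, 0.1644], 'orientation': [3.13, 0.0003, 1.4288], 'ft_force': [0.2053, -1.3032, 0.339], 'grip_width': 0.0385, 'joints': [0.6128, 0.1539, -0.751, 1.8133, 0.1158, 1.2064, -0.3146]}
top pts 1373 z 0.1675 expected 0.1674
tilt slopes [0.009 0.003]
centre [0.5282 0.0166] off tcp [-0.0015  0.0002] resid 0.0022
to tube, tool mm [ 7.9 -1.8 -0. ] rvfix [0.012 0.    0.001]
front-edge centre in tool xy mm [-0.52 -1.52] cost 0.156
=> to tube tool mm [ 8.4 -1.7 -0. ]
1 rows; dist [ -0.5   7.  -39.5] rv [ 0.012 -0.001  0.001]
[[0.012,-0.001,0.001],[6.9,-2.0,39.5],200],
```

View pics/w24.png

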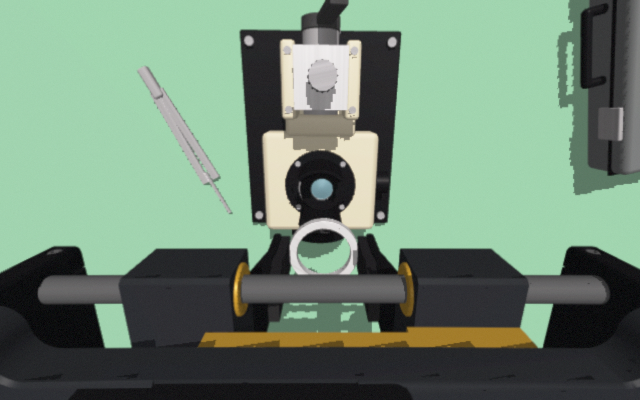

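Emit:
drive_tool([
  [[0.01,0,0],[8,-1.5,18],200],
  [[0,0,0],[0,0,18],200],
  [[0,0,0],[0,0,14],200],
  [[0,0,0],[0,0,0],200],
  [[0,0,0],[0,0,0],200],
])

```text
time_s: 36.2
tcp_pos: [0.5304, 0.0199, 0.1145]
orientation: [3.138, 0.001, 1.421]
ft_force: [0.1, -0.1, -0.7]
grip_width: 0.0385
```

```bash
python3 held.py w25 .003 .006; python3 -c "
from h import *
plan([.5295,.025,.102],1.428,grip=200)"
```

```text
{'time_s': 36.2, 'tcp_pos': [0.5304, 0.0199, 0.1145], 'orientation': [3.1384, 0.0011, 1.4209], 'ft_force': [0.1175, -0.1458, -0.7158], 'grip_width': 0.0385, 'joints': [0.5858, 0.2183, -0.7448, 1.8606, 0.1659, 1.122, -0.3691]}
top pts 1375 z 0.1176 expected 0.1175
tilt slopes [ 0.003 -0.   ]
centre [0.5283 0.0202] off tcp [-0.0021  0.0003] resid 0.002
to tube, tool mm [ 4.4 -1.4 -0. ] rvfix [ 0.003  0.001 -0.007]
front-edge centre in tool xy mm [-0.57 -1.63] cost 0.146
=> to tube tool mm [ 4.9 -1.9 -0. ]
1 rows; dist [ -0.8   5.3 -12.5] rv [ 0.003  0.001 -0.007]
[[0.003,0.001,-0.007],[5.2,-1.7,12.5],200],
```

Emit:
drive_tool([
  [[0.003,0.001,-0.006],[5,-1.4,5],200],
  [[0,0,0],[0,0,4],200],
  [[0,0,0],[0,0,0],200],
])

```text
time_s: 36.55
tcp_pos: [0.5308, 0.0248, 0.1064]
orientation: [3.139, 0.0, 1.426]
ft_force: [-0.9, -0.1, -1.3]
grip_width: 0.0383
```

```bash
python3 held.py w26 .003 .006
```

```text
{'time_s': 36.55, 'tcp_pos': [0.5308, 0.0248, 0.1064], 'orientation': [3.1392, 0.0002, 1.426], 'ft_force': [-0.9128, -0.084, -1.311], 'grip_width': 0.0383, 'joints': [0.5758, 0.2307, -0.746, 1.8669, 0.1754, 1.1078, -0.3802]}
top pts 1372 z 0.1094 expected 0.1094
tilt slopes [0.003 0.002]
centre [0.5284 0.0249] off tcp [-0.0024  0.0002] resid 0.0021
to tube, tool mm [-0.3 -0.8 -0. ] rvfix [ 0.002  0.    -0.002]
front-edge centre in tool xy mm [-0.46 -1.74] cost 0.43
=> to tube tool mm [-0.  -1.4 -0. ]
```

Emit:
drive_tool([
  [[0,0,0],[0.4,-1.2,3],200],
  [[0,0,0],[0.1,0,4],200],
  [[0,0,0],[0.1,0,4],200],
  [[0,0,0],[0,0,4],200],
  [[0,0,0],[0,0,0],200],
])

```text
time_s: 37.1
tcp_pos: [0.5298, 0.0257, 0.0906]
orientation: [3.138, 0.0, 1.426]
ft_force: [-0.1, 0.1, -0.4]
grip_width: 0.0382
```

Emit:
drive_tool([
  [[0,0,0],[0,0,4],200],
  [[0,0,0],[0,0,4],200],
  [[0,0,0],[0,0,4],200],
  [[0,0,0],[0,0,4],200],
  [[0,0,0],[0,0,0],200],
])

```text
time_s: 37.6
tcp_pos: [0.5298, 0.0257, 0.073]
orientation: [3.139, 0.0, 1.426]
ft_force: [0.2, -0.1, -0.2]
grip_width: 0.0384
```

Target TCP is now ~0.059 (spacer bottom on 0.056).

Emit:
drive_tool([
  [[0,0,0],[0,0,4],200],
  [[0,0,0],[0,0,4],200],
  [[0,0,0],[0,0,3],200],
  [[0,0,0],[0,0,0],200],
])

```text
time_s: 38.0
tcp_pos: [0.5299, 0.0257, 0.061]
orientation: [3.139, 0.0, 1.426]
ft_force: [-0.3, 0.1, -0.0]
grip_width: 0.0387
```

Emit:
drive_tool([
  [[0,0,0],[0,0,1.5],200],
  [[0,0,0],[0,0,1],200],
])

```text
time_s: 38.2
tcp_pos: [0.53, 0.0257, 0.0586]
orientation: [3.139, 0.0, 1.426]
ft_force: [-2.3, 0.4, 6.0]
grip_width: 0.0386
```

Emit:
drive_tool([
  [[0,0,0],[0,0,-0.3],200],
  [[0,0,0],[0,0,0],110],
  [[0,0,0],[0,0,0],110],
  [[0,0,0],[0,0,0],110],
  [[0,0,0],[0,0,-5],110],
  [[0,0,0],[0,0,-15],110],
  [[0,0,0],[0,0,-20],110],
  [[0,0,0],[0,0,-30],110],
  [[0,0,0],[-10,0,-30],110],
  [[0,0,0],[-40,0,-20],60],
])

```text
time_s: 39.2
tcp_pos: [0.5218, -0.0172, 0.1857]
orientation: [3.14, -0.004, 1.439]
ft_force: [1.1, -0.8, -0.0]
grip_width: 0.053
```

```bash
python3 -c "
from h import *
st();plan([.535,-.22,.2],1.428,grip=0)"
```

```text
{'time_s': 39.2, 'tcp_pos': [0.5218, -0.0172, 0.1857], 'orientation': [3.1405, -0.0039, 1.4387], 'ft_force': [1.1261, -0.8083, -0.0036], 'grip_width': 0.053, 'joints': [0.6766, 0.1209, -0.7356, 1.7964, 0.0814, 1.2544, -0.2127]}
5 rows; dist [  13.2 -202.8   14.3] rv [ 0.001 -0.004  0.011]
[[0.0,-0.001,0.002],[-39.9,8.0,-3.0],0],[[0.0,-0.001,0.002],[-39.8,8.1,-3.0],0],[[0.0,-0.001,0.002],[-39.8,8.1,-3.0],0],[[0.0,-0.001,0.002],[-39.8,8.2,-2.9],0],[[0.0,-0.001,0.002],[-39.8,8.3,-2.9],0],
```

Emit:
drive_tool([
  [[0,-0.001,0.002],[-40,8,-5],0],
  [[0,-0.001,0.002],[-40,8,-5],0],
  [[0,0,0],[-10,0,0],0],
  [[0,0,0],[0,0,0],0],
])

```text
time_s: 39.6
tcp_pos: [0.5281, -0.1166, 0.2061]
orientation: [3.127, 0.003, 1.43]
ft_force: [-0.1, 0.3, 0.4]
grip_width: 0.0812
```

```bash
cat > tubew.py <<'E'
from h import *
import sys
n=sys.argv[1]
f=grab('wrist');P,u,v=cloud(f)
k=(np.hypot(P[:,0]-.528,P[:,1]-.025)<.019)&(P[:,2]<.13)&(P[:,2]>.03);h,e=np.histogram(P[k,2],np.arange(.03,.13,.002));print([(round(a,3),int(b)) for a,b in zip(e,h) if b])
c=world2pix(f,[[.528,.025,.07]])[0].astype(int);x0=max(0,c[0]-90);y0=max(0,c[1]-80);im=f['image'][y0:y0+160,x0:x0+180]
cv2.imwrite(f'pics/{n}.png',cv2.resize(im,None,fx=3.5,fy=3.5,interpolation=cv2.INTER_CUBIC))
for q in sys.argv[2:]:
    for r in imaging.silhouettes(f,q)[:2]:
        Q,_,_=cloud(f,r['mask']);print(q,round(r['score'],2),np.round(r['bbox']),np.median(Q,0).round(4) if len(Q) else '', ((np.percentile(Q,1,axis=0)+np.percentile(Q,99,axis=0))/2).round(4) if len(Q) else '')
        Q=Q[(Q[:,2]>.05)&(Q[:,2]<.13)]
        if len(Q)>50:
            A=np.c_[Q[:,:2]-Q[:,:2].mean(0),np.ones(len(Q))];m0=np.median(Q[:,2]);g=abs(Q[:,2]-m0)<.003;cc=np.linalg.lstsq(A[g],Q[g,2],rcond=None)[0];print('  slopes',cc.round(3))
st()
E
python3 tubew.py t2 spacer_a thick_lens; python3 -c "
from h import *
plan([.535,-.22,.2],1.428,grip=0)"
```

```text
[(np.float64(0.05), 16), (np.float64(0.052), 211), (np.float64(0.054), 502), (np.float64(0.056), 290), (np.float64(0.058), 35), (np.float64(0.06), 241), (np.float64(0.062), 243), (np.float64(0.064), 3)]
spacer_a 0.6 [278.  10. 326.  58.] [0.5277 0.0323 0.0619] [0.5286 0.0269 0.0604]
  slopes [-0.003 -0.011  0.062]
{'time_s': 39.75, 'tcp_pos': [0.5282, -0.1135, 0.2053], 'orientation': [3.1277, 0.0026, 1.4345], 'ft_force': [0.0499, 0.1556, -0.2303], 'grip_width': 0.0859, 'joints': [0.7769, 0.1312, -0.6631, 1.7414, 0.0871, 1.2837, -0.0419]}
3 rows; dist [   6.8 -106.5   -5.3] rv [0.014 0.003 0.007]
[[0.005,0.001,0.002],[-34.8,7.0,1.9],0],[[0.005,0.001,0.002],[-34.8,7.1,1.9],0],[[0.005,0.001,0.002],[-34.8,7.2,1.8],0],
```

View pics/t2.png

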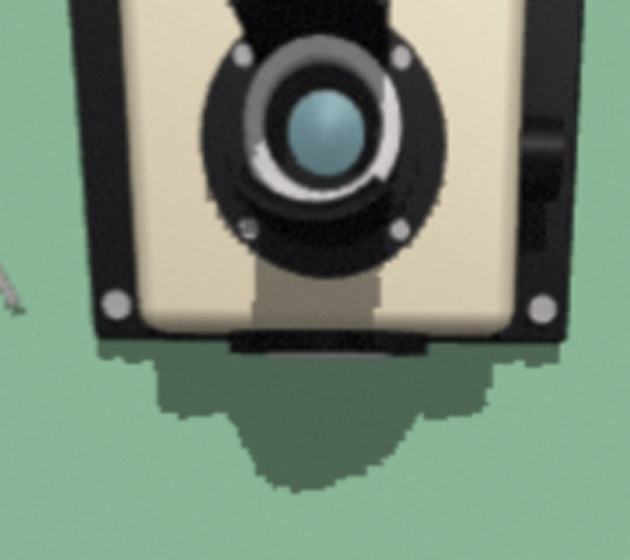

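Emit:
drive_tool([
  [[0.005,0.001,0.002],[-35,7,2],75],
  [[0.005,0.001,0.002],[-35,7,2],75],
  [[0.003,0.001,0.002],[-35,7,2],75],
  [[0,0,0],[-8,0,20],75],
  [[0,0,0],[0,0,30],75],
  [[0,0,0],[0,0,0],75],
  [[0,0,0],[0,0,0],75],
])

```text
time_s: 40.45
tcp_pos: [0.5385, -0.2154, 0.1492]
orientation: [3.14, -0.006, 1.453]
ft_force: [0.5, 0.5, 0.2]
grip_width: 0.0618
```

```bash
python3 look.py w27 thick_lens dust_cap; python3 -c "
from h import *
st();plan([.538,-.284,.06],1.428,grip=75)"
```

```text
thick_lens 0.71 [313. 231. 352. 271.] cloud [ 0.5384 -0.2822  0.0115] z95 0.0145 circ 538.3 -283.6 r20.0 bbmid [ 0.5383 -0.2834]
dust_cap 0.57 [398. 210. 447. 261.] cloud [ 0.6324 -0.2741  0.0135] z95 0.0263 circ 611.7 -241.3 r68.1 bbmid [ 0.6337 -0.2768]
{'time_s': 40.6, 'tcp_pos': [0.5386, -0.2162, 0.1499], 'orientation': [3.1388, -0.0046, 1.4524], 'ft_force': [-0.5331, -0.5868, 1.2912], 'grip_width': 0.0613, 'joints': [0.8462, 0.2705, -0.5899, 1.7073, 0.1542, 1.2098, 0.1004]}
3 rows; dist [ -0.6 -67.8 -89.9] rv [ 0.003 -0.005  0.024]
[[0.001,-0.002,0.008],[-22.6,2.4,29.9],75],[[0.001,-0.002,0.008],[-22.5,2.6,29.9],75],[[0.001,-0.002,0.008],[-22.5,2.8,29.9],75],
```

View pics/w27.png

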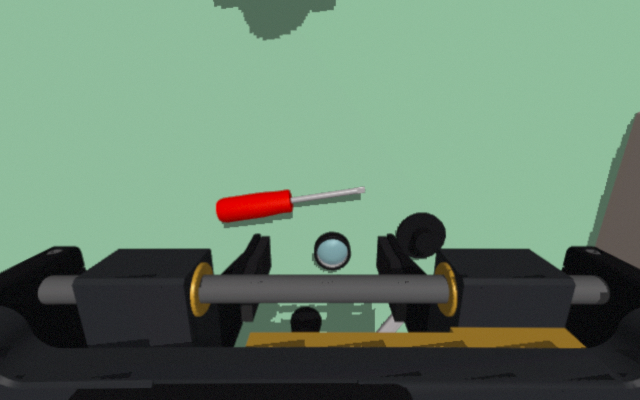

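Emit:
drive_tool([
  [[0.001,-0.002,0.008],[-22,2.4,25],75],
  [[0.001,-0.002,0.008],[-22,2.6,25],75],
  [[0.001,-0.001,0.008],[-22,1,25],75],
  [[0,0,0],[0,0,0],75],
  [[0,0,0],[0,0,0],75],
])

```text
time_s: 41.1
tcp_pos: [0.5434, -0.2826, 0.0814]
orientation: [3.128, 0.005, 1.433]
ft_force: [0.1, -0.0, 0.5]
grip_width: 0.061
```

```bash
python3 look.py w28 thick_lens ; python3 -c "
from h import *
st();plan([.539,-.2835,.03],1.428,grip=75,n=3)"
```

```text
thick_lens 0.87 [293. 188. 344. 242.] cloud [ 0.5383 -0.2834  0.0115] z95 0.0146 circ 538.1 -284.3 r20.1 bbmid [ 0.5382 -0.2839]
thick_lens 0.34 [404. 154. 471. 221.] cloud [ 0.6319 -0.2752  0.0137] z95 0.0264 circ 633.5 -277.5 r25.6 bbmid [ 0.6335 -0.2772]
{'time_s': 41.2, 'tcp_pos': [0.5431, -0.2827, 0.0816], 'orientation': [3.1287, 0.0059, 1.4339], 'ft_force': [0.1043, 1.3198, -0.2341], 'grip_width': 0.0616, 'joints': [0.876, 0.3875, -0.536, 1.7085, 0.2223, 1.0917, 0.1352]}
3 rows; dist [ -4.1  -0.8 -51.6] rv [0.013 0.006 0.006]
[[0.004,0.002,0.002],[-0.3,-1.5,17.2],75],[[0.004,0.002,0.002],[-0.4,-1.5,17.2],75],[[0.004,0.002,0.002],[-0.4,-1.4,17.2],75],
```

Emit:
drive_tool([
  [[0.004,0.002,0.002],[-0.3,-3,16],75],
  [[0.004,0.002,0.002],[0,-2,16],75],
  [[0.004,0.002,0.002],[0,-2,16],75],
  [[0,0,0],[0,0,5],75],
  [[0,0,0],[0,0,0],75],
])

```text
time_s: 41.7
tcp_pos: [0.5377, -0.2794, 0.0262]
orientation: [3.139, -0.0, 1.432]
ft_force: [0.3, 0.8, -0.0]
grip_width: 0.0612
```

```bash
python3 -c "
from h import *
st();plan([.539,-.2838,.005],1.428,grip=75,n=2)"
```

```text
{'time_s': 41.7, 'tcp_pos': [0.5377, -0.2794, 0.0262], 'orientation': [3.1389, -0.0001, 1.4317], 'ft_force': [0.2869, 0.7823, -0.0368], 'grip_width': 0.0612, 'joints': [0.8606, 0.4472, -0.5183, 1.7547, 0.2557, 1.0045, 0.1077]}
2 rows; dist [  1.3  -4.4 -21.2] rv [ 0.003 -0.     0.004]
[[0.001,-0.0,0.002],[-2.1,0.9,10.6],75],[[0.001,-0.0,0.002],[-2.1,0.9,10.6],75],
```

Emit:
drive_tool([
  [[0.001,0,0.002],[-2.2,0.5,10],75],
  [[0.001,0,0.002],[-2,0.5,9],75],
  [[0,0,0],[0,0,0],75],
])

```text
time_s: 42.0
tcp_pos: [0.5384, -0.2841, 0.0056]
orientation: [3.141, -0.0, 1.427]
ft_force: [-0.1, -0.6, -0.3]
grip_width: 0.0616
```

```bash
python3 -c "
from h import *
st();plan([.539,-.2838,.005],1.428,grip=75,n=1)"
```

```text
{'time_s': 42.0, 'tcp_pos': [0.5384, -0.2841, 0.0056], 'orientation': [3.1409, -0.0002, 1.4274], 'ft_force': [-0.0663, -0.5967, -0.2723], 'grip_width': 0.0616, 'joints': [0.8544, 0.4791, -0.5062, 1.758, 0.2731, 0.9742, 0.0979]}
1 rows; dist [ 0.6  0.3 -0.6] rv [ 0.001 -0.    -0.001]
[[0.001,-0.0,-0.001],[0.4,0.6,0.6],75],
```

Emit:
drive_tool([
  [[0,0,0],[0.3,0.4,0],200],
  [[0,0,0],[0,0,0],200],
  [[0,0,0],[0,0,0],200],
  [[0,0,0],[0,0,0],200],
  [[0,0,0],[0,0,0],200],
  [[0,0,0],[0,0,0],200],
  [[0,0,0],[0,0,0],200],
])

```text
time_s: 42.7
tcp_pos: [0.5398, -0.2844, 0.0068]
orientation: [3.139, 0.001, 1.427]
ft_force: [0.1, -0.2, -0.3]
grip_width: 0.0389
```

```bash
python3 -c "
from h import *
s=st();s=dict(s);s['tcp_pos']=[s['tcp_pos'][0],s['tcp_pos'][1],.15];plan([.529,.018,.16],1.428,grip=200,s=s)"
```

```text
{'time_s': 42.7, 'tcp_pos': [0.5398, -0.2844, 0.0068], 'orientation': [3.1388, 0.0006, 1.4272], 'ft_force': [0.0762, -0.1888, -0.3147], 'grip_width': 0.0389, 'joints': [0.8537, 0.4786, -0.5065, 1.7558, 0.2733, 0.9746, 0.0971]}
7 rows; dist [-10.8 302.4  10. ] rv [ 0.003  0.001 -0.001]
[[0.0,0.0,-0.0],[42.5,-7.7,-1.5],200],[[0.0,0.0,-0.0],[42.5,-7.7,-1.5],200],[[0.0,0.0,-0.0],[42.5,-7.7,-1.5],200],[[0.0,0.0,-0.0],[42.5,-7.7,-1.5],200],[[0.0,0.0,-0.0],[42.5,-7.7,-1.4],200],[[0.0,0.0,-0.0],[42.5,-7.7,-1.4],200],[[0.0,0.0,-0.0],[42.5,-7.7,-1.4],200],
```

Emit:
drive_tool([
  [[0,0,0],[0,0,-15],200],
  [[0,0,0],[0,0,-40],200],
  [[0,0,0],[5,0,-48],200],
  [[0,0,0],[35,-6,-30],200],
  [[0,0,0],[42,-7.5,-12],200],
  [[0,0,0],[42.5,-7.5,0],200],
  [[0,0,0],[42.5,-7.5,0],200],
  [[0,0,0],[42.5,-7.5,0],200],
  [[0,0,0],[42,-7.5,0],200],
  [[0,0,0],[0,0,0],200],
])

```text
time_s: 43.7
tcp_pos: [0.5347, -0.0205, 0.1689]
orientation: [3.126, 0.003, 1.424]
ft_force: [-0.2, 0.2, -0.1]
grip_width: 0.0389
```

```bash
python3 -c "
from h import *
st();plan([.529,.018,.16],1.428,grip=200)"
```

```text
{'time_s': 43.7, 'tcp_pos': [0.5347, -0.0205, 0.1689], 'orientation': [3.1262, 0.0027, 1.4241], 'ft_force': [-0.2186, 0.2341, -0.0889], 'grip_width': 0.0389, 'joints': [0.6513, 0.1549, -0.7209, 1.7999, 0.1152, 1.2126, -0.2493]}
1 rows; dist [-5.7 38.5 -8.9] rv [ 0.015  0.003 -0.004]
[[0.015,0.003,-0.004],[37.3,-11.4,8.7],200],
```

Emit:
drive_tool([
  [[0.008,0.002,-0.002],[20,-5.5,8],200],
  [[0.006,0.001,-0.002],[19,-5,8],200],
  [[0,0,0],[0,0,10],200],
  [[0,0,0],[0,0,0],200],
  [[0,0,0],[0,0,0],200],
])

```text
time_s: 44.2
tcp_pos: [0.5313, 0.02, 0.1466]
orientation: [3.134, 0.003, 1.432]
ft_force: [-0.6, 0.0, -0.8]
grip_width: 0.0388
```

```bash
python3 held.py w29 .0068 .014
```

```text
{'time_s': 44.2, 'tcp_pos': [0.5313, 0.02, 0.1466], 'orientation': [3.1339, 0.0033, 1.4316], 'ft_force': [-0.5709, 0.0122, -0.8004], 'grip_width': 0.0388, 'joints': [0.5929, 0.1801, -0.7463, 1.8269, 0.1378, 1.1786, -0.3365]}
top pts 2785 z 0.1532 expected 0.1538
tilt slopes [0.008 0.022]
centre [0.5299 0.0204] off tcp [-0.0014  0.0004] resid 0.0021
to tube, tool mm [ 3.9 -2.9 -0. ] rvfix [0.008 0.003 0.004]
front-edge centre in tool xy mm [-0.11 -1.59] cost 0.14
=> to tube tool mm [ 4.2 -2.8 -0. ]
```

View pics/w29.png

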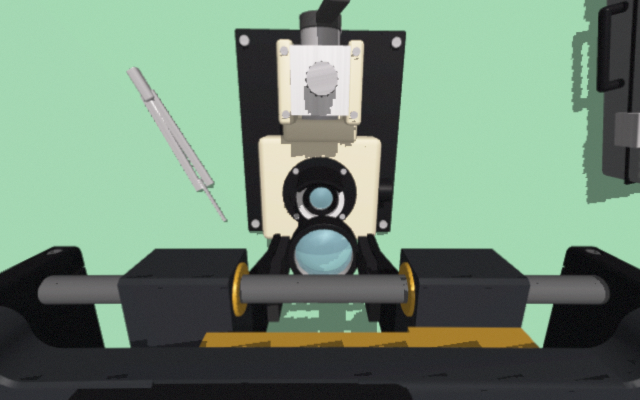

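Emit:
drive_tool([
  [[0.006,0.003,0.003],[4.5,-2.2,12],200],
  [[0,0,0],[0.5,0,12],200],
  [[0,0,0],[0,0,8],200],
  [[0,0,0],[0,0,0],200],
  [[0,0,0],[0,0,0],200],
])

```text
time_s: 44.75
tcp_pos: [0.5298, 0.0217, 0.1112]
orientation: [-3.142, 0.001, 1.423]
ft_force: [-0.3, -1.2, 0.5]
grip_width: 0.0392
```

```bash
python3 held.py w30 .0068 .014
```

```text
{'time_s': 44.75, 'tcp_pos': [0.5298, 0.0217, 0.1112], 'orientation': [-3.1416, 0.001, 1.4226], 'ft_force': [-0.3066, -1.2308, 0.5257], 'grip_width': 0.0392, 'joints': [0.5772, 0.223, -0.7399, 1.8627, 0.1676, 1.1188, -0.3723]}
top pts 2789 z 0.1177 expected 0.1184
tilt slopes [0.002 0.023]
centre [0.5296 0.0223] off tcp [-0.0002  0.0006] resid 0.0025
to tube, tool mm [ 2.  -2.3 -0. ] rvfix [-0.     0.001 -0.005]
front-edge centre in tool xy mm [-0.04 -1.52] cost 0.075
=> to tube tool mm [ 2.6 -1.1 -0. ]
```

Emit:
drive_tool([
  [[0,0.001,-0.005],[2.9,-0.3,3],200],
  [[0,0,0],[0.2,0,3],200],
  [[0,0,0],[0,0,0],200],
])

```text
time_s: 45.1
tcp_pos: [0.5304, 0.0252, 0.1054]
orientation: [3.14, -0.0, 1.428]
ft_force: [0.2, 0.6, 0.1]
grip_width: 0.0386
```

```bash
python3 held.py w31 .0068 .014
```

```text
{'time_s': 45.1, 'tcp_pos': [0.5304, 0.0252, 0.1054], 'orientation': [3.1403, -0.0001, 1.4281], 'ft_force': [0.1673, 0.628, 0.111], 'grip_width': 0.0386, 'joints': [0.5707, 0.2312, -0.741, 1.8677, 0.1742, 1.1068, -0.3781]}
top pts 2781 z 0.112 expected 0.1126
tilt slopes [0.007 0.025]
centre [0.5323 0.0266] off tcp [0.0018 0.0014] resid 0.0026
to tube, tool mm [-2.6 -4.3 -0. ] rvfix [ 0.001 -0.     0.   ]
front-edge centre in tool xy mm [-0.09 -1.68] cost 0.339
=> to tube tool mm [-0.8 -1.1 -0. ]
```

Emit:
drive_tool([
  [[0,0,0],[-0.3,-0.6,3],200],
  [[0,0,0],[0,0,4],200],
  [[0,0,0],[0,0,4],200],
  [[0,0,0],[0,0,4],200],
  [[0,0,0],[0,0,0],200],
])

```text
time_s: 45.65
tcp_pos: [0.53, 0.0249, 0.0896]
orientation: [3.14, 0.0, 1.428]
ft_force: [-0.2, 0.7, -0.4]
grip_width: 0.0392
```

Emit:
drive_tool([
  [[0,0,0],[0,0,4],200],
  [[0,0,0],[0,0,4],200],
  [[0,0,0],[0,0,4],200],
  [[0,0,0],[0,0,3],200],
  [[0,0,0],[0,0,0],200],
])

```text
time_s: 46.15
tcp_pos: [0.5299, 0.0249, 0.073]
orientation: [3.14, -0.0, 1.428]
ft_force: [0.4, -0.2, -0.8]
grip_width: 0.039
```

Emit:
drive_tool([
  [[0,0,0],[0,0,2],200],
  [[0,0,0],[0,0,1],200],
  [[0,0,0],[0,0,1],200],
])

```text
time_s: 46.45
tcp_pos: [0.5302, 0.025, 0.0689]
orientation: [3.139, -0.0, 1.428]
ft_force: [0.3, -0.1, -0.0]
grip_width: 0.0395
```

Emit:
drive_tool([
  [[0,0,0],[0,0,1],200],
  [[0,0,0],[0,0,0.5],200],
])

```text
time_s: 46.65
tcp_pos: [0.5303, 0.0249, 0.068]
orientation: [3.14, 0.0, 1.428]
ft_force: [-2.4, 0.0, 5.6]
grip_width: 0.0391
```

Seated on the spacer. Release and retreat.

Emit:
drive_tool([
  [[0,0,0],[0,0,-0.3],200],
  [[0,0,0],[0,0,0],110],
  [[0,0,0],[0,0,0],110],
  [[0,0,0],[0,0,0],110],
  [[0,0,0],[0,0,-5],110],
  [[0,0,0],[0,0,-15],110],
  [[0,0,0],[0,0,-25],110],
  [[0,0,0],[0,0,-35],110],
  [[0,0,0],[-25,0,-25],110],
  [[0,0,0],[-40,2,-10],80],
])

```text
time_s: 47.65
tcp_pos: [0.5229, -0.0332, 0.1908]
orientation: [3.139, -0.004, 1.442]
ft_force: [0.8, 0.0, 0.5]
grip_width: 0.0525
```

Emit:
drive_tool([
  [[0,0,0],[-40,5,0],80],
  [[0,0,0],[-40,5,0],80],
  [[0,0,0],[0,0,0],80],
  [[0,0,0],[0,0,0],80],
])

```text
time_s: 48.05
tcp_pos: [0.5245, -0.1227, 0.1997]
orientation: [3.127, 0.002, 1.435]
ft_force: [-0.2, 1.3, -0.3]
grip_width: 0.0593
```

```bash
python3 tubew.py t3 thick_lens; python3 -c "
from h import *
plan([.62,-.24,.18],1.428,grip=75)"
```

```text
[(np.float64(0.064), 1), (np.float64(0.066), 1), (np.float64(0.068), 53), (np.float64(0.07), 292), (np.float64(0.072), 590), (np.float64(0.074), 658), (np.float64(0.076), 189), (np.float64(0.078), 1)]
thick_lens 0.64 [281.   1. 332.  50.] [0.5288 0.0247 0.074 ] [0.5294 0.024  0.0614]
  slopes [-0.003 -0.007  0.074]
{'time_s': 48.15, 'tcp_pos': [0.5244, -0.1226, 0.1992], 'orientation': [3.1274, 0.0024, 1.436], 'ft_force': [-0.2988, -0.6862, -1.0826], 'grip_width': 0.0599, 'joints': [0.7829, 0.1293, -0.6488, 1.7543, 0.0841, 1.2707, -0.0205]}
4 rows; dist [  95.6 -117.4  -19.2] rv [0.014 0.002 0.008]
[[0.004,0.001,0.002],[-25.9,27.6,5.3],75],[[0.004,0.001,0.002],[-25.8,27.6,5.1],75],[[0.004,0.001,0.002],[-25.8,27.7,5.0],75],[[0.004,0.001,0.002],[-25.7,27.8,4.9],75],
```

View pics/t3.png

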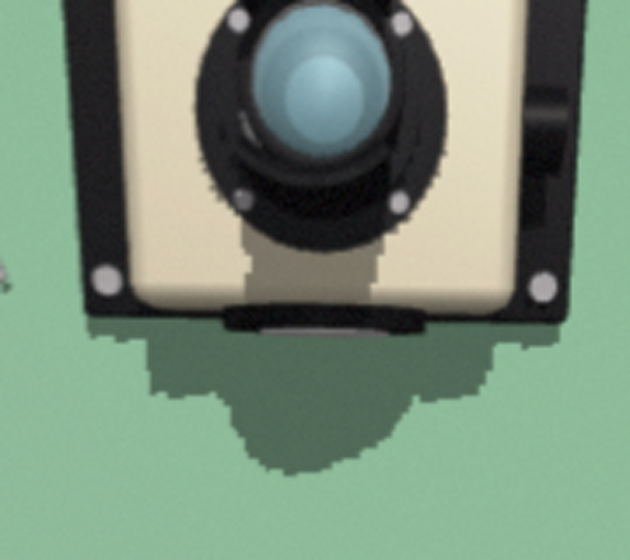

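Emit:
drive_tool([
  [[0.004,0.001,0.002],[-26,27.5,4],110],
  [[0.004,0.001,0.002],[-26,27.5,4],110],
  [[0.003,0.001,0.002],[-26,27.5,4],110],
  [[0.002,0,0.002],[-26,27.5,4],110],
  [[0,0,0],[0,0,0],110],
  [[0,0,0],[0,0,0],110],
])

```text
time_s: 48.75
tcp_pos: [0.6251, -0.2325, 0.1848]
orientation: [3.141, -0.003, 1.444]
ft_force: [-0.2, 1.1, 0.6]
grip_width: 0.0497
```

```bash
cat > cap.py <<'E'
from h import *
import sys
n=sys.argv[1]
f=grab('wrist');cv2.imwrite(f'pics/{n}.png',f['image'])
for r in imaging.silhouettes(f,'dust_cap')[:2]:
    P,_,_=cloud(f,r['mask']);
    fl=P[(P[:,2]>.006)&(P[:,2]<.014)];kn=P[(P[:,2]>.022)&(P[:,2]<.031)]
    mid=lambda q:((np.percentile(q,1,axis=0)+np.percentile(q,99,axis=0))/2).round(4) if len(q) else None
    print(round(r['score'],2),np.round(r['bbox']),'flange',mid(fl),'knob',len(kn),mid(kn),kn.mean(0).round(4) if len(kn) else '')
st()
E
python3 cap.py w32; python3 -c "
from h import *
plan([.634,-.2775,.08],1.428,grip=110)"
```

```text
0.96 [317. 195. 361. 241.] flange [ 0.6342 -0.2765  0.0101] knob 298 [ 0.6342 -0.2774  0.0256] [ 0.6341 -0.2769  0.0259]
{'time_s': 48.85, 'tcp_pos': [0.6244, -0.233, 0.1851], 'orientation': [3.1405, -0.0018, 1.4437], 'ft_force': [0.149, 0.8467, -0.1201], 'grip_width': 0.0495, 'joints': [0.7505, 0.433, -0.5815, 1.4406, 0.2372, 1.3378, 0.0299]}
3 rows; dist [   9.6  -44.5 -105.1] rv [ 0.001 -0.002  0.016]
[[0.0,-0.001,0.005],[-14.4,5.0,35.0],110],[[0.0,-0.001,0.005],[-14.3,5.1,35.0],110],[[0.0,-0.001,0.005],[-14.3,5.2,35.0],110],
```

View pics/w32.png

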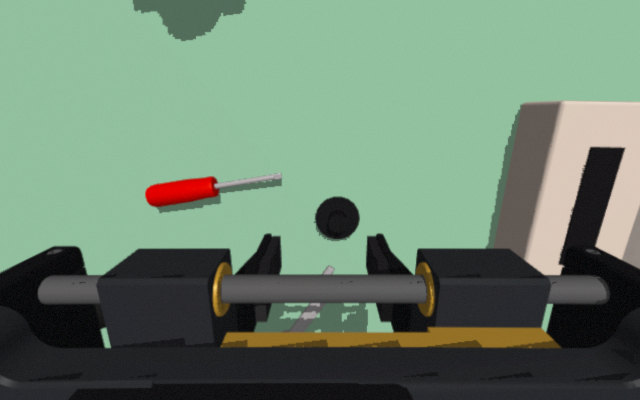

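```bash
python3 - <<'E'
from h import *
f=dict(np.load('/tmp/top0.npz'));P,u,v=cloud(f)
k=(P[:,0]>.65)&(P[:,1]>-.38)&(P[:,1]<-.1)&(P[:,2]>.03);print(P[k].min(0),P[k].max(0))
E
```

```text
[ 0.8148339  -0.37909241  0.03009926] [ 0.94151044 -0.17154415  0.06895434]
```

Emit:
drive_tool([
  [[0,-0.001,0.005],[-14,5.5,32],110],
  [[0,-0.001,0.005],[-14,5.5,32],110],
  [[0,0,0.005],[-14,5,32],110],
  [[0,0,0],[0,0,0],110],
  [[0,0,0],[0,0,0],110],
])

```text
time_s: 49.35
tcp_pos: [0.637, -0.2691, 0.0938]
orientation: [3.133, 0.001, 1.439]
ft_force: [0.7, -0.3, 0.4]
grip_width: 0.0493
```

```bash
python3 cap.py w33; python3 -c "
from h import *
plan([.6348,-.277,.03],1.428,grip=110,n=4)"
```

```text
0.57 [294. 185. 352. 245.] flange [ 0.6341 -0.2773  0.0096] knob 581 [ 0.6341 -0.2773  0.0249] [ 0.6342 -0.2769  0.0259]
{'time_s': 49.45, 'tcp_pos': [0.6371, -0.2696, 0.0941], 'orientation': [3.1326, 0.0022, 1.4391], 'ft_force': [0.0922, 0.2489, -0.0405], 'grip_width': 0.049, 'joints': [0.756, 0.5422, -0.5444, 1.4775, 0.2925, 1.1938, 0.038]}
4 rows; dist [ -2.3  -7.4 -64.1] rv [0.009 0.002 0.011]
[[0.002,0.001,0.003],[-1.9,-0.5,16.0],110],[[0.002,0.001,0.003],[-1.9,-0.4,16.0],110],[[0.002,0.001,0.003],[-1.9,-0.4,16.0],110],[[0.002,0.001,0.003],[-1.9,-0.3,16.0],110],
```

Emit:
drive_tool([
  [[0.002,0.001,0.003],[-2,-1,15],110],
  [[0.002,0.001,0.003],[-2,-1,15],110],
  [[0.002,0,0.003],[-2,-0.5,15],110],
  [[0.002,0,0.002],[-2,-0.5,12],110],
  [[0,0,0],[0,0,0],110],
  [[0,0,0],[0,0,0],110],
])

```text
time_s: 50.05
tcp_pos: [0.6348, -0.2761, 0.036]
orientation: [3.137, 0.001, 1.43]
ft_force: [1.2, 0.2, 0.1]
grip_width: 0.0496
```

```bash
python3 -c "
from h import *
st();plan([.6348,-.277,.0125],1.428,grip=110,n=2)"
```

```text
{'time_s': 50.05, 'tcp_pos': [0.6348, -0.2761, 0.036], 'orientation': [3.1367, 0.001, 1.4296], 'ft_force': [1.1581, 0.2262, 0.0806], 'grip_width': 0.0496, 'joints': [0.7508, 0.6001, -0.5222, 1.5168, 0.3209, 1.1057, 0.0197]}
2 rows; dist [ -0.   -0.9 -23.5] rv [0.005 0.001 0.002]
[[0.002,0.001,0.001],[-0.4,0.0,11.8],110],[[0.002,0.001,0.001],[-0.4,0.0,11.8],110],
```

Emit:
drive_tool([
  [[0.002,0,0.001],[-0.4,0,11],110],
  [[0.002,0,0.001],[-0.6,0,9],110],
  [[0,0,0],[0,0,0],110],
  [[0,0,0],[0,0,0],110],
])

```text
time_s: 50.45
tcp_pos: [0.6352, -0.2773, 0.0146]
orientation: [3.14, 0.001, 1.427]
ft_force: [0.2, -0.3, 0.4]
grip_width: 0.0494
```

```bash
python3 -c "
from h import *
st();plan([.6348,-.277,.0125],1.428,grip=110,n=1)"
```

```text
{'time_s': 50.45, 'tcp_pos': [0.6352, -0.2773, 0.0146], 'orientation': [3.1403, 0.001, 1.4273], 'ft_force': [0.208, -0.3214, 0.4197], 'grip_width': 0.0494, 'joints': [0.7442, 0.6262, -0.5128, 1.5238, 0.3333, 1.0779, 0.0108]}
1 rows; dist [-0.4  0.3 -2.1] rv [ 0.001  0.001 -0.001]
[[0.001,0.001,-0.001],[0.2,-0.5,2.1],110],
```

Emit:
drive_tool([
  [[0,0,0],[0.2,-0.3,1.8],110],
  [[0,0,0],[0,0,0],250],
  [[0,0,0],[0,0,0],250],
  [[0,0,0],[0,0,0],250],
  [[0,0,0],[0,0,0],250],
  [[0,0,0],[0,0,0],250],
  [[0,0,0],[0,0,0],250],
])

```text
time_s: 51.15
tcp_pos: [0.6358, -0.2772, 0.0141]
orientation: [3.138, 0.002, 1.428]
ft_force: [-0.3, 0.8, -0.1]
grip_width: 0.021
```

```bash
python3 -c "
from h import *
s=st();s=dict(s);s['tcp_pos']=[s['tcp_pos'][0],s['tcp_pos'][1],.18];plan([.529,.018,.18],1.428,grip=250,s=s)"
```

```text
{'time_s': 51.15, 'tcp_pos': [0.6358, -0.2772, 0.0141], 'orientation': [3.1381, 0.0016, 1.4275], 'ft_force': [-0.3061, 0.7926, -0.1023], 'grip_width': 0.021, 'joints': [0.7438, 0.6261, -0.5127, 1.525, 0.3341, 1.0746, 0.0099]}
7 rows; dist [-106.8  295.2    0. ] rv [ 0.003  0.002 -0.   ]
[[0.0,0.0,-0.0],[39.6,-21.1,-0.1],250],[[0.0,0.0,-0.0],[39.6,-21.1,-0.1],250],[[0.0,0.0,-0.0],[39.6,-21.1,-0.1],250],[[0.0,0.0,-0.0],[39.6,-21.1,-0.1],250],[[0.0,0.0,-0.0],[39.6,-21.1,-0.1],250],[[0.0,0.0,-0.0],[39.6,-21.1,-0.0],250],[[0.0,0.0,-0.0],[39.6,-21.1,-0.0],250],
```

Emit:
drive_tool([
  [[0,0,0],[0,0,-15],250],
  [[0,0,0],[0,0,-40],250],
  [[0,0,0],[5,0,-45],250],
  [[0,0,0],[30,-15,-35],250],
  [[0,0,0],[39,-21,-15],250],
  [[0,0,0],[39,-21,0],250],
  [[0,0,0],[39,-21,0],250],
  [[0,0,0],[39,-21,0],250],
  [[0,0,0],[39,-21,0],250],
  [[0,0,0],[0,0,0],250],
])

```text
time_s: 52.15
tcp_pos: [0.5488, -0.0235, 0.1795]
orientation: [3.127, 0.004, 1.425]
ft_force: [0.4, 0.2, 0.3]
grip_width: 0.0212
```

```bash
python3 -c "
from h import *
st();plan([.529,.018,.155],1.428,grip=250)"
```

```text
{'time_s': 52.15, 'tcp_pos': [0.5488, -0.0235, 0.1795], 'orientation': [3.1271, 0.004, 1.4253], 'ft_force': [0.4046, 0.1871, 0.3306], 'grip_width': 0.0212, 'joints': [0.6312, 0.1799, -0.7066, 1.7535, 0.1305, 1.2398, -0.2539]}
2 rows; dist [-19.8  41.5 -24.5] rv [ 0.015  0.004 -0.003]
[[0.007,0.002,-0.001],[19.1,-13.0,12.0],250],[[0.007,0.002,-0.001],[19.1,-12.9,12.1],250],
```

Emit:
drive_tool([
  [[0.007,0.002,-0.001],[19,-12.5,10],250],
  [[0.006,0.001,-0.001],[19,-12.5,10],250],
  [[0,0,0],[0,0,8],250],
  [[0,0,0],[0,0,0],250],
  [[0,0,0],[0,0,0],250],
])

```text
time_s: 52.65
tcp_pos: [0.5313, 0.0185, 0.1558]
orientation: [3.131, 0.005, 1.431]
ft_force: [-0.0, -0.4, -1.3]
grip_width: 0.0212
```

```bash
cat > capheld.py <<'E'
from h import *
import sys
from scipy.optimize import least_squares
n=sys.argv[1];s=st();t=np.array(s['tcp_pos']);f=grab('wrist');cv2.imwrite(f'pics/{n}.png',f['image'])
P,u,v=cloud(f);Rz=R.from_euler('xyz',s['orientation']).as_matrix();L=(P-t)@Rz
for nm,h,rad,w in [('flange',.0141-.010,.026,.02),('knobtop',.0141-.026,.011,.006)]:
    k=(abs(L[:,2]-h)<.003)&(np.hypot(L[:,0],L[:,1])<rad+.005);Q=L[k];E=[]
    for b in np.arange(-w,w,.002):
        q=(Q[:,1]>=b)&(Q[:,1]<b+.002)
        if q.sum()>2:E.append((Q[q,0].max(),b+.001))
    E=np.array(E)
    if len(E)<4: print(nm,'few',k.sum());continue
    r=least_squares(lambda p:(np.hypot(E[:,0]-p[0],E[:,1]-p[1])-rad)*1000,[0,0],loss='soft_l1')
    c=t+Rz@np.array([*r.x,0]);d=np.array([*(np.array([.5276,.0247])-c[:2])*1000,0])
    print(nm,k.sum(),'centre tool mm',(r.x*1000).round(2),'cost',round(r.cost,2),'to tube',(Rz.T@d).round(1))
Rc=R.from_matrix(Rz);print('rvfix',(Rc.inv()*R.from_euler('xyz',[np.pi,0,1.428])).as_rotvec().round(3))
E
python3 capheld.py w34
```

```text
{'time_s': 52.65, 'tcp_pos': [0.5313, 0.0185, 0.1558], 'orientation': [3.1315, 0.0049, 1.4308], 'ft_force': [-0.0184, -0.4078, -1.3397], 'grip_width': 0.0212, 'joints': [0.5869, 0.1664, -0.7344, 1.8184, 0.1278, 1.1936, -0.3269]}
flange 2095 centre tool mm [-0.68 -1.65] cost 0.51 to tube [ 6.3 -2.9 -0.1]
knobtop 1211 centre tool mm [-0.37 -1.55] cost 0.02 to tube [ 6.  -3.  -0.1]
rvfix [0.01  0.005 0.003]
```

View pics/w34.png

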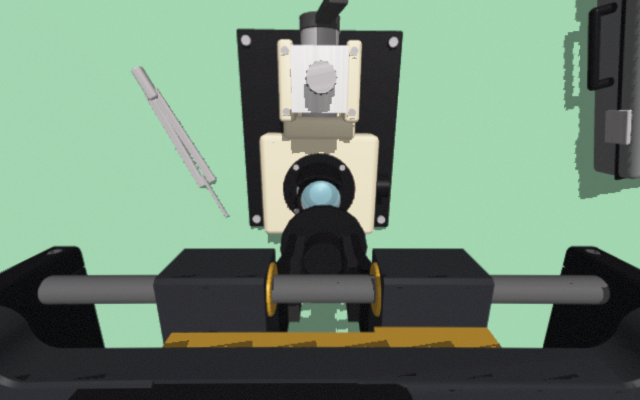

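Emit:
drive_tool([
  [[0.008,0.004,0.002],[6,-2,14],250],
  [[0,0,0],[0.8,0,12],250],
  [[0,0,0],[0.5,0,8],250],
  [[0,0,0],[0,0,0],250],
  [[0,0,0],[0,0,0],250],
])

```text
time_s: 53.2
tcp_pos: [0.5312, 0.0231, 0.1182]
orientation: [3.141, 0.001, 1.423]
ft_force: [0.4, 0.0, -0.8]
grip_width: 0.021
```

```bash
python3 capheld.py w35; python3 -c "
from h import *
plan([.5298,.0252,.11],1.428,grip=250)"
```

```text
{'time_s': 53.2, 'tcp_pos': [0.5312, 0.0231, 0.1182], 'orientation': [3.1412, 0.0006, 1.4233], 'ft_force': [0.3916, 0.0246, -0.8277], 'grip_width': 0.021, 'joints': [0.5672, 0.2158, -0.7303, 1.8527, 0.1592, 1.1317, -0.367]}
flange 2089 centre tool mm [-0.73 -1.7 ] cost 0.31 to tube [ 1.8 -2.1 -0. ]
knobtop 1209 centre tool mm [-0.54 -1.8 ] cost 0.16 to tube [ 1.6 -2.  -0. ]
rvfix [ 0.     0.001 -0.005]
1 rows; dist [-1.3  2.2 -8.3] rv [ 0.     0.001 -0.005]
[[0.0,0.001,-0.005],[1.9,-1.6,8.3],250],
```

Emit:
drive_tool([
  [[0,0.001,-0.005],[1.9,-1.6,3],250],
  [[0,0,0],[0.2,0,2],250],
  [[0,0,0],[0,0,0],250],
])

```text
time_s: 53.55
tcp_pos: [0.5303, 0.0256, 0.1136]
orientation: [3.14, -0.0, 1.429]
ft_force: [-0.2, 0.3, -0.6]
grip_width: 0.0213
```

```bash
python3 capheld.py w36; python3 -c "
from h import *
plan([.5298,.0252,.11],1.428,grip=250)"
```

```text
{'time_s': 53.55, 'tcp_pos': [0.5303, 0.0256, 0.1136], 'orientation': [3.1398, -0.0004, 1.4287], 'ft_force': [-0.1931, 0.2641, -0.5505], 'grip_width': 0.0213, 'joints': [0.5645, 0.2185, -0.7319, 1.8606, 0.1617, 1.1207, -0.3683]}
flange 2090 centre tool mm [-0.6  -1.78] cost 0.31 to tube [-0.6 -0.8 -0. ]
knobtop 1219 centre tool mm [-0.41 -1.6 ] cost 0.05 to tube [-0.8 -1.  -0. ]
rvfix [ 0.002 -0.     0.001]
1 rows; dist [-0.5 -0.4 -3.7] rv [ 0.002 -0.001  0.001]
[[0.002,-0.001,0.001],[-0.5,-0.5,3.7],250],
```

Emit:
drive_tool([
  [[0.001,0,0],[-0.4,-0.5,2.5],250],
  [[0,0,0],[0,0,2.5],250],
  [[0,0,0],[0,0,2.5],250],
  [[0,0,0],[0,0,0],250],
])

```text
time_s: 54.0
tcp_pos: [0.53, 0.0252, 0.106]
orientation: [3.14, -0.0, 1.429]
ft_force: [1.2, 0.7, 0.1]
grip_width: 0.0214
```

Emit:
drive_tool([
  [[0,0,0],[0,0,1.5],250],
  [[0,0,0],[0,0,1],250],
])

```text
time_s: 54.2
tcp_pos: [0.5301, 0.0252, 0.1039]
orientation: [3.14, -0.0, 1.429]
ft_force: [-3.2, -0.4, 8.4]
grip_width: 0.0214
```

Emit:
drive_tool([
  [[0,0,0],[0,0,-0.4],250],
  [[0,0,0],[0,0,0],150],
  [[0,0,0],[0,0,0],150],
  [[0,0,0],[0,0,0],150],
  [[0,0,0],[0,0,-5],130],
  [[0,0,0],[0,0,-20],130],
  [[0,0,0],[0,0,-35],100],
  [[0,0,0],[-30,0,-25],100],
  [[0,0,0],[-40,5,-10],100],
  [[0,0,0],[-40,5,0],100],
])

```text
time_s: 55.2
tcp_pos: [0.5253, -0.0798, 0.2046]
orientation: [3.138, -0.003, 1.444]
ft_force: [1.4, -0.5, -0.4]
grip_width: 0.0525
```

Emit:
drive_tool([
  [[0,0,0],[-20,0,0],100],
  [[0,0,0],[0,0,0],100],
  [[0,0,0],[0,0,0],100],
])

```text
time_s: 55.5
tcp_pos: [0.5227, -0.1069, 0.2063]
orientation: [3.136, -0.0, 1.434]
ft_force: [1.1, 0.3, 0.8]
grip_width: 0.0528
```

```bash
python3 - <<'E'
from h import *
st();f=grab('wrist');cv2.imwrite('pics/e1.png',f['image']);P,u,v=cloud(f)
c=np.array([.5285,.025])
k=(np.hypot(P[:,0]-c[0],P[:,1]-c[1])<.03)&(P[:,2]>.09)&(P[:,2]<.13);h,e=np.histogram(P[k,2],np.arange(.09,.13,.003));print([(round(float(a),3),int(b)) for a,b in zip(e,h) if b])
for nm,z in [('flange',.1),('knob',.116)]:
    Q=P[k&(abs(P[:,2]-z)<.002)];A=np.c_[Q[:,:2]-Q[:,:2].mean(0),np.ones(len(Q))];s=np.linalg.lstsq(A,Q[:,2],rcond=None)[0];print(nm,len(Q),'slopes,z',s.round(4),((np.percentile(Q,1,axis=0)+np.percentile(Q,99,axis=0))/2).round(4))
k=(np.hypot(P[:,0]-.541,P[:,1]-.116)<.007)&(P[:,2]>.09);print('pin',k.sum(),P[k].mean(0).round(4) if k.any() else '')
f=grab('side');cv2.imwrite('pics/e1s.png',cv2.resize(f['image'][90:300,230:450],None,fx=2.7,fy=2.7,interpolation=cv2.INTER_CUBIC));P,u,v=cloud(f)
k=(np.hypot(P[:,0]-.541,P[:,1]-.116)<.011)&(P[:,2]>.09)&(P[:,2]<.16);print('side pin',k.sum(),np.percentile(P[k],90,axis=0).round(4))
print([(q['score'],q['bbox']) for q in imaging.spot_in(f,'spacer_a')])
E
```

```text
{'time_s': 55.5, 'tcp_pos': [0.5227, -0.1069, 0.2063], 'orientation': [3.1355, -0.0001, 1.4338], 'ft_force': [1.0578, 0.321, 0.8284], 'grip_width': 0.0528, 'joints': [0.7551, 0.119, -0.6447, 1.7491, 0.0743, 1.2919, -0.0431]}
[(0.09, 9), (0.093, 37), (0.096, 242), (0.099, 2665), (0.102, 29), (0.105, 17), (0.108, 19), (0.111, 20), (0.114, 729), (0.117, 69)]
flange 2878 slopes,z [-0.0004 -0.0027  0.1   ] [0.5286 0.0245 0.1   ]
knob 794 slopes,z [-0.0118 -0.0074  0.116 ] [0.5286 0.0245 0.1159]
pin 0 
side pin 27 [0.5483 0.1227 0.1061]
[]
```

View pics/e1.png

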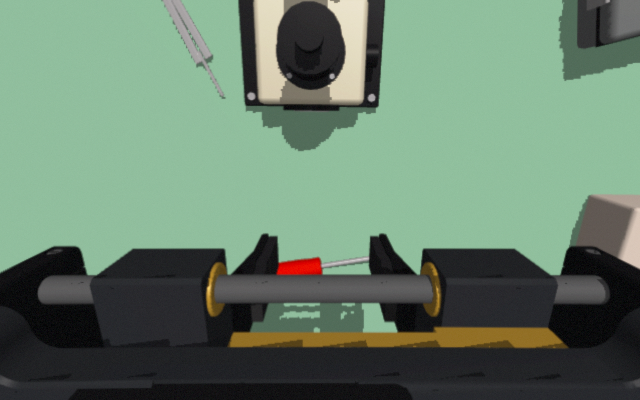

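View pics/e1s.png

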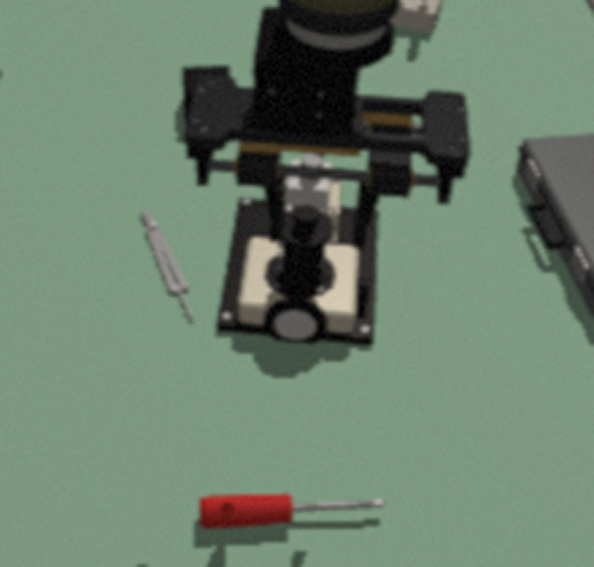

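```bash
python3 -c "
from h import *
f=grab('top');print([(q['score'],np.round(q['bbox'])) for q in imaging.spot_in(f,'spacer_a')])
print(env.job_done())"
```

```text
[]
the job is handed in; nothing more can be done
None
```

The zoom head is rebuilt and the job is handed in at about 56 s of the 210 s allowed. No verdict came back, so what follows rests on my own checks.

- **Lock pin:** I put it in the guide block and brought the lever back slowly until the pin dropped. I pressed it home with the shut fingers, which showed about 25 N, above the 10 to 15 N asked for. The head top then measured 104.4 mm (104 mm when home). In the final wrist view it was out of sight. The side camera gave about 106 mm at that point, from only 27 points, so I went by the earlier reading.
- **Thin lens:** it was seated at a contact force of about 14 N, with its top at about 56 mm (56 mm when seated).
- **Spacers:** I found only one on the bench, and it went in with its top at about 62 mm (62 mm when seated). No spacer was found in the last top and side pictures.
- **Thick lens:** its top measured about 75 mm (76 mm when seated), level within about 0.01 rad.
- **Dust cap:** the flange measured 100 mm (100 mm when closed) with a slope of at most 0.003 rad. It sits within about 1 mm of the tube's centre as measured, within the camera's 2 mm calibration.

At hand-in the gripper was open and clear, well above the bench. I did not touch the other tools and saw none of them shift, though I did not measure each one at the end.

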